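Pack jaggery into a seal-lidded tub

TASK

Pack every jaggery ball from the tray into the steel tub, lowering each one gently to the bottom rather than dropping it. Then set the lid squarely on the tub and press down around its edge, spot by spot, until the rubber seal is fully home all the way round and the lid sits flush; do not force it down all at once, do not push the bare seal, and leave everything else on the counter alone.

Things in the scene. Friction and masses are not known exactly. Their poses are not given: they have to be found in the camera images.
- tub: Round open steel tub, upright, fixed; 190 mm across, 70 mm tall to its steel rim, wall 3 mm. Origin: centre of its underside; z up; inner floor 5 mm above it. A black rubber seal in six equal stretches stands 6 mm proud of the rim all round (its untouched top is 76 mm above the origin); clear mouth inside the seal 172 mm. Any yaw.
- seal0 (a joint): Rubber seal stretch 0 of the tub's rim, centred 0 degrees anticlockwise (seen from above) from the tub's x axis, 90.5 mm from the tub's centre. Value in m, growing downwards: 0 = 6 mm proud, 0.006 = fully home, level with the rim (firm stop). Slides down under about 7 N on it alone and stays. Pressing the lid over it with 15 to 20 N does it; a second round may be needed. Press only through the lid.
- seal1 (a joint): Rubber seal stretch 1 of the tub's rim, centred 60 degrees anticlockwise (seen from above) from the tub's x axis, 90.5 mm from the tub's centre. Value in m, growing downwards: 0 = 6 mm proud, 0.006 = fully home, level with the rim (firm stop). Slides down under about 7 N on it alone and stays. Pressing the lid over it with 15 to 20 N does it; a second round may be needed. Press only through the lid.
- seal2 (a joint): Rubber seal stretch 2 of the tub's rim, centred 120 degrees anticlockwise (seen from above) from the tub's x axis, 90.5 mm from the tub's centre. Value in m, growing downwards: 0 = 6 mm proud, 0.006 = fully home, level with the rim (firm stop). Slides down under about 7 N on it alone and stays. Pressing the lid over it with 15 to 20 N does it; a second round may be needed. Press only through the lid.
- seal3 (a joint): Rubber seal stretch 3 of the tub's rim, centred 180 degrees anticlockwise (seen from above) from the tub's x axis, 90.5 mm from the tub's centre. Value in m, growing downwards: 0 = 6 mm proud, 0.006 = fully home, level with the rim (firm stop). Slides down under about 7 N on it alone and stays. Pressing the lid over it with 15 to 20 N does it; a second round may be needed. Press only through the lid.
- seal4 (a joint): Rubber seal stretch 4 of the tub's rim, centred 240 degrees anticlockwise (seen from above) from the tub's x axis, 90.5 mm from the tub's centre. Value in m, growing downwards: 0 = 6 mm proud, 0.006 = fully home, level with the rim (firm stop). Slides down under about 7 N on it alone and stays. Pressing the lid over it with 15 to 20 N does it; a second round may be needed. Press only through the lid.
- seal5 (a joint): Rubber seal stretch 5 of the tub's rim, centred 300 degrees anticlockwise (seen from above) from the tub's x axis, 90.5 mm from the tub's centre. Value in m, growing downwards: 0 = 6 mm proud, 0.006 = fully home, level with the rim (firm stop). Slides down under about 7 N on it alone and stays. Pressing the lid over it with 15 to 20 N does it; a second round may be needed. Press only through the lid.
- lid_knob (a point): Centre of the black knob of the steel lid: upright cylinder 30 mm across, 28 mm tall (point half-way up, z up). Lid 0.2 to 0.4 kg, any yaw; flange 198 mm across, 5 mm thick, top face 14 mm and underside 19 mm below the point; plug under it 164 mm across, 10 mm deep, goes inside the seal. Site is 95 mm above the tub's origin with the lid on the untouched seal, 89 mm when fully seated.
- board: Wooden board, 210 mm square, 8 mm thick, fixed; the lid lies on it at first, plug down. Origin: centre of its underside.
- tray: Dark steel tray, 210 mm square, floor 4 mm thick, rim 8 mm high, fixed; the balls stand on it at first. Origin: centre of its underside.
- jag0_c (a point): Centre of a hard brown jaggery ball: slightly squat round ball, 50 mm across, 46 mm tall, small flats underneath and on top so that it stands (point half-way up, 23 mm), about 90 g. Starts on the tray. Two to four balls are there; absent ones read None.
- jag1_c (a point): Centre of a hard brown jaggery ball: slightly squat round ball, 50 mm across, 46 mm tall, small flats underneath and on top so that it stands (point half-way up, 23 mm), about 90 g. Starts on the tray. Two to four balls are there; absent ones read None.
- jag2_c (a point): Centre of a hard brown jaggery ball: slightly squat round ball, 50 mm across, 46 mm tall, small flats underneath and on top so that it stands (point half-way up, 23 mm), about 90 g. Starts on the tray. Two to four balls are there; absent ones read None.
- jag3_c (a point): Centre of a hard brown jaggery ball: slightly squat round ball, 50 mm across, 46 mm tall, small flats underneath and on top so that it stands (point half-way up, 23 mm), about 90 g. Starts on the tray. Two to four balls are there; absent ones read None.
- weight_a: Bystander, to be left alone: small brass weight, 32 mm across, 42 mm tall. Origin at its underside.
- weight_b: Bystander, to be left alone: brass weight, 38 mm across, 50 mm tall. Origin at its underside.
- bowl: Bystander, to be left alone: small steel bowl, 72 mm across, 34 mm tall. Origin at its underside.
- syrup: Bystander, to be left alone: amber syrup bottle, 64 mm across, 190 mm tall. Origin at its underside.
- jar: Bystander, to be left alone: glass jar with red cap, 70 mm across, 100 mm tall. Origin at its underside.
- tin: Bystander, to be left alone: small round steel tin with lid, 94 mm across, 62 mm tall. Origin at its underside.
- spoon: Bystander, to be left alone: steel spoon lying down. Origin at its underside.
Things that resemble listed ones, but are neither listed nor needed, are in the scene too. What is shaped like the part that bears jag1_c but pink is not meant.

How it is judged:
By the outcome, as a careful person would: the job done as asked, in the order asked, and still so for the second after the job is handed in, with the robot touching nothing.
Of jag0, jag1, jag2, jag3 only 2 to 4 are there at a start; the rules pass over those that are not, and their reading is None.
At some moment in a run one of jag0, jag1, jag2, jag3, lid may be knocked a few centimetres aside while the robot is not near it.
It also fails if it takes over 210 s, if anything falls off the work surface, if the arm or the gripper's body presses on something with over 40 N, if the wrist force passes 120 N, or if a joint passes its speed limit or range.

ROBOT

A 6-joint arm with a two-finger parallel gripper is mounted at the origin on the work surface. World frame = base frame: x ahead of the robot, y to its left, z up, the work surface at z = 0. Lengths are in m, angles in degrees, forces in N, time in s.
With the tool pointing down it reaches from about 0.325 to 0.775 m from the base axis. Payload 5.5 kg.
Tool frame: the origin (TCP) lies at the very end of the fingers, on their centre line; the grasp point (between the pads) lies robot.grip_depth behind it (robot.grip_depth is the distance from the TCP to the grasp point, in m); z points along the fingers, y is the direction in which the jaws open and shut (so a half turn about z gives the same grasp; the last joint's range is limited). The gripper opens to 88 mm and grips with 3 to 60 N. Pads are 20 mm wide; open, the fingers measure 115 mm over their backs; the gripper's body (75 mm by 178 mm) begins 61 mm behind the grasp point.
Start: joints at [65.22, 5.22, 70.514, -0, 104.267, -3.249], TCP at [0.22, 0.558, 0.191] pointing down, gripper open.
Joint ranges: [-164.24, 164.24], [-49.07, 125.15], [9.68, 141.18], [-86.29, 266.29], [3.28, 154.24], [-151.56, 151.56]. Speed limits (degrees/s): [147.25, 147.25, 172.46, 180, 180, 180].

INTERFACE

Orientations are given as a 3x3 rotation matrix whose columns are the frame's x, y, z axes.
In Python, from station import robot, vision, finish_job gives the robot as it stands.
- The arm moves only by the tool apply_moves, never from a script. Its argument "deltas" is a list that holds one entry, the list of rows, each a list of 7 numbers: the shift along the tool's x, y, z in cm, then the turn, a rotation vector about the tool's x, y, z in rad, then the closure in counts, from 0 (fully open) to 255 (shut). In form: [[[x, y, z, rx, ry, rz, gripper], ...]]. A call has 1 to 8 rows; each row is the pose to reach, as a shift and turn from the pose measured when the call began, along the tool's axes at that moment; what a row does not reach only later rows make up. A row lasts 1/12 s, in which the tool goes at most 41.7 mm and 7.16 degrees, less where a joint would pass 70% of its speed; a pose out of reach is approached as far as the arm can. A call with a gripper value outside its range is refused whole. The fingers move at their own pace and stop on an object; the grip force is fixed at half the most. Time passes only in rows, so rows that repeat a pose let the fingers close. It gives the time, the measured TCP pose, the force and the opening at its end, in the units of the state.
- robot.read_state(): the state, without advancing time (a new reading comes with each control period).
- vision.snapshot(name): name is "side" or "top"; returns a dict with "image" (400x640x3 uint8, red, green, blue), "vertical_fov" (degrees; the focal length in pixels is half the picture's height over the tangent of half this angle, whatever the lens; pixels are square), "cx", "cy" (the principal point, pixels), "pose" (4x4, takes a point from camera to world coordinates). Camera axes: x right, y down, z forward; pixel columns grow to the right and rows downward; lengths in m; the calibration is good to about 2 mm. A picture is of the moment at which its call begins. There is no depth.
- finish_job(): hands the job in, once; it reports no verdict.
Trained networks look in the newest picture that a camera, given by its name, has taken for a name from the list of things; names that differ only in an ending like _2 or _b are one class to them, and where a whole thing is asked for, a point or a joint stands for the part that bears it (a point fixed in the world has none). Each returns a list of dicts, best first, with "p" (0 to 1); they miss things now and then, are a little off and sometimes report something else, mostly with a low value. They report only what shows in the picture. A call takes as long as a camera call. They do not tell look-alikes from the thing itself.
- vision.silhouettes(query, camera): "pixels" (400x640 bool, what is visible of it) and "rect" ([left, top, right, bottom] in pixels, round what is visible of it).
The state is a dict: "clock": time; "joints": joint angles; "qvel": joint speeds; "tau": joint torques, N m; "ee_pos": TCP position; "tool_rot": TCP orientation; "ft_force": force on the tool from outside, world axes, zero at the start; "ft_torque": the same for the moment, N m; "finger_gap": opening from 0.0 (shut) to 1.0 (fully open).
Only numpy, scipy, OpenCV 4.12 (cv2) and the standard library are available. Lean on these libraries where they do the work, as an engineer would, in place of code of your own. Each camera call takes 0.05 s, during which the arm holds its last target.

## Working session

There is one attempt and no reset: what is moved stays moved. The work goes in short steps, Python scripts to look and compute and a tool call to move; the robot and the scene stay as the last step left them, time stands still between calls to the robot, and variables do not carry over. Pictures are saved under pics/ and viewed, and the job is handed in when it is done.

Besides the shell and the picture viewer there is one more tool, called after "Request:" by a JSON object that holds its "method" and its "body", one argument or row to a line. apply_moves: Moves the arm, as the interface text tells. Its arguments: {"type":"object","properties":{"deltas":{"type":"array"}},"required":["deltas"]}

```bash
mkdir -p pics; ls; cat > h.py <<'E'
import numpy as np, cv2
from station import robot, vision
def snap(name,fn=None):
    s=vision.snapshot(name)
    if fn: cv2.imwrite('pics/'+fn,s['image'][:,:,::-1])
    return s
def K(s):
    f=s['image'].shape[0]/2/np.tan(np.radians(s['vertical_fov'])/2); return f,s['cx'],s['cy']
def ray(s,u,v):
    f,cx,cy=K(s); d=np.array([(u-cx)/f,(v-cy)/f,1.]); P=np.array(s['pose']); return P[:3,3],P[:3,:3]@d
def atz(s,u,v,z):
    o,d=ray(s,u,v); t=(z-o[2])/d[2]; return o+t*d
def proj(s,p):
    f,cx,cy=K(s); P=np.array(s['pose']); c=P[:3,:3].T@(np.array(p)-P[:3,3]); return cx+f*c[0]/c[2], cy+f*c[1]/c[2]
E
python3 - <<'E'
from h import *
a=snap('top','t0.png'); b=snap('side','s0.png')
for s in(a,b): print(s['vertical_fov'],s['cx'],s['cy'],np.round(s['pose'],3).tolist())
st=robot.read_state(); print({k:np.round(v,3).tolist() for k,v in st.items()}, robot.grip_depth)
for q in ['tub','lid_knob','board','tray','jag0_c','seal0']:
  for n,s in(('top',a),('side',b)):
    for d in vision.silhouettes(q,n):
        m=d['pixels']; ys,xs=np.nonzero(m); print(q,n,round(d['p'],2),np.round(d['rect'],0),xs.mean().round(1),ys.mean().round(1),m.sum())
E
```

```text
pics
55.54537687665266 318.9071044317685 198.41957291167088 [[-0.007, -0.994, 0.107, 0.455], [-0.999, 0.004, -0.032, 0.014], [0.031, -0.108, -0.994, 1.064], [0.0, 0.0, 0.0, 1.0]]
51.79402345358469 317.7978141948285 204.7770637656811 [[0.686, -0.575, 0.446, 0.108], [-0.728, -0.537, 0.426, -0.437], [-0.005, -0.617, -0.787, 0.832], [0.0, 0.0, 0.0, 1.0]]
{'clock': 0.1, 'joints': [65.221, 5.259, 70.575, 0.001, 104.266, -3.249], 'qvel': [-0.032, -0.137, -0.21, 0.142, 0.072, 0.112], 'tau': [0.002, -44.786, -40.757, 0.07, 0.028, -0.0], 'ee_pos': [0.22, 0.558, 0.19], 'tool_rot': [[-0.93, 0.367, -0.001], [0.367, 0.93, -0.002], [0.0, -0.002, -1.0]], 'ft_force': [-0.673, 0.23, 0.213], 'ft_torque': [-0.01, -0.048, -0.027], 'finger_gap': 0.998} 0.0187
tub top 0.74 [282. 165. 354. 238.] 315.8 200.1 4019
lid_knob top 0.8 [164. 187. 239. 257.] 200.0 224.5 4243
lid_knob top 0.26 [159. 187. 240. 271.] 196.6 229.3 1664
lid_knob top 0.2 [393. 199. 414. 217.] 404.1 206.8 254
lid_knob side 0.87 [184. 133. 256. 187.] 219.8 162.1 3001
board side 0.68 [349. 146. 372. 170.] 357.5 159.0 417
board side 0.67 [167
[... 297 characters left out ...]
7 226
jag0_c top 0.47 [164. 189. 236. 258.] 200.2 224.6 4158
jag0_c top 0.47 [288. 116. 315. 145.] 301.2 130.8 489
jag0_c top 0.28 [188. 117. 224. 148.] 205.5 132.7 727
jag0_c side 0.69 [386. 323. 414. 348.] 399.6 333.1 568
seal0 top 0.61 [339. 201. 351. 229.] 345.4 216.6 31
seal0 top 0.54 [298. 165. 329. 176.] 315.9 167.2 109
seal0 top 0.54 [282. 204. 292. 226.] 285.7 215.7 26
seal0 top 0.4 [281. 173. 298. 202.] 286.6 185.0 100
seal0 top 0.39 [259. 146. 268. 160.] 259.4 153.0 110
seal0 side 0.59 [278. 178. 291. 210.] 282.9 192.7 93
seal0 side 0.49 [309. 216. 350. 232.] 331.0 225.7 239
seal0 side 0.46 [282. 208. 312. 231.] 294.3 219.9 158
seal0 side 0.44 [289. 166. 323. 180.] 307.7 171.7 129
```

View pics/t0.png

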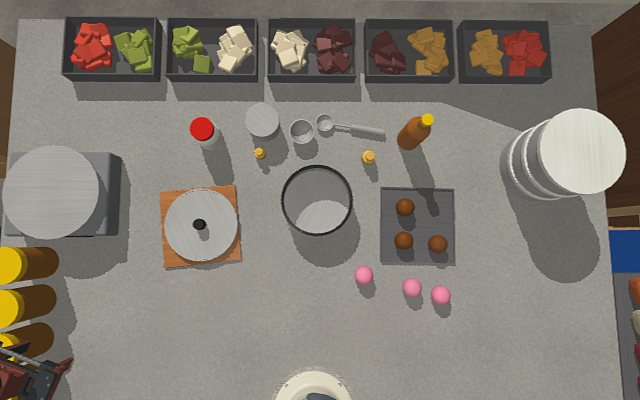

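View pics/s0.png

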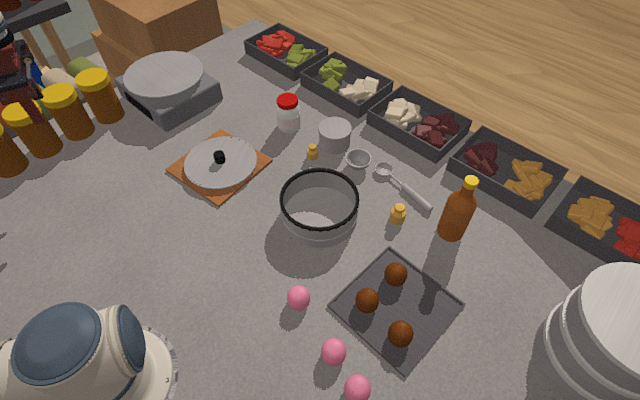

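```bash
python3 -c "
import cv2
a=cv2.imread('pics/t0.png')[175:270,370:465];cv2.imwrite('pics/tc.png',cv2.resize(a,None,fx=6,fy=6,interpolation=2))
a=cv2.imread('pics/s0.png')[230:390,310:480];cv2.imwrite('pics/sc.png',cv2.resize(a,None,fx=3.5,fy=3.5,interpolation=2))"
```

```text
(no output)
```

View pics/tc.png

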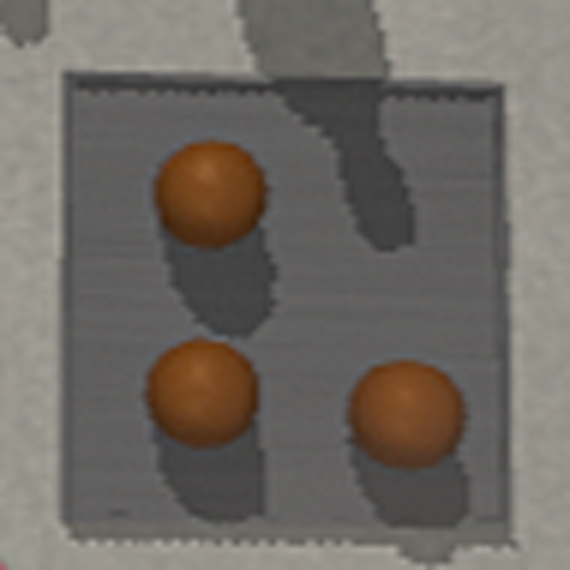

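View pics/sc.png

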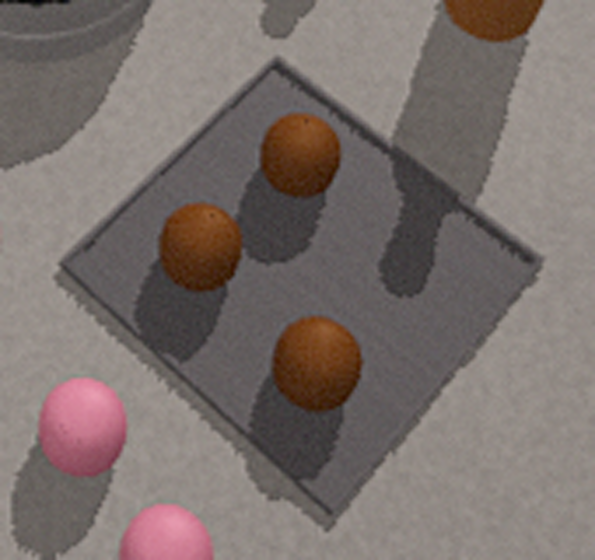

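The top picture shows three brown balls on the tray at (404,207), (403,240) and (437,244). The pink ones at (363,275), (412,287) and (440,295) lie off the tray and are look-alikes by colour, so I ignore them. The tub is at (316,200) and the lid on its board at (200,224). Next I measure precise positions.

```bash
cat >> h.py <<'E'
def tri(s1,p1,s2,p2):
    A=[];b=[]
    M=np.zeros((3,3));v=np.zeros(3);R=[]
    for s,p in((s1,p1),(s2,p2)):
        o,d=ray(s,*p); d=d/np.linalg.norm(d); Q=np.eye(3)-np.outer(d,d); M+=Q; v+=Q@o; R.append((o,d))
    X=np.linalg.solve(M,v); return X,[np.linalg.norm(np.cross(X-o,d)) for o,d in R]
def blobs(s,lo=80,hi=500):
    hsv=cv2.cvtColor(s['image'],cv2.COLOR_RGB2HSV)
    m=((hsv[:,:,0]<16)&(hsv[:,:,1]>150)&(hsv[:,:,2]>40)).astype(np.uint8)
    n,l,st,c=cv2.connectedComponentsWithStats(m)
    out=[]
    for i in range(1,n):
        if lo<st[i,4]<hi*3:
            cs,_=cv2.findContours((l==i).astype(np.uint8),0,2); (u,v),r=cv2.minEnclosingCircle(cs[0])
            out.append((c[i][0],c[i][1],st[i,4],u,v,r))
    return out
def balls(zc=0.027):
    a=snap('top');b=snap('side');res=[]
    B=blobs(b)
    for x in blobs(a):
        p=atz(a,x[0],x[1],zc)
        if not(0.25<p[0]<0.62 and abs(p[1])<0.4): continue
        u,v=proj(b,p)
        k=[y for y in B if np.hypot(y[0]-u,y[1]-v)<9]
        if k:
            X,e=tri(a,x[:2],b,k[0][:2]); res.append(X); print('ball',np.round(x[:3],1),np.round(p,4),'side',np.round(k[0][:3],1),'side@z',np.round(atz(b,*k[0][:2],zc),4),'tri',np.round(X,4),np.round(e,4))
        else: print('top only',np.round(x[:3],1),np.round(p,4))
    return res
E
python3 - <<'E'
from h import *
balls()
a=snap('top');b=snap('side')
from scipy.optimize import least_squares
# dark mask ring of seal
for n,s,box in(('top',a,(270,155,365,245)),('side',b,(270,160,370,240))):
    g=s['image'].max(2); m=(g<50).astype(np.uint8); z=np.zeros_like(m); x0,y0,x1,y1=box; z[y0:y1,x0:x1]=m[y0:y1,x0:x1]
    cs,_=cv2.findContours(z,0,1); c=max(cs,key=lambda c:cv2.boundingRect(c)[2]); 
    P=np.array([atz(s,u,v,0.076) for u,v in c[:,0]])
    f=least_squares(lambda q:np.hypot(P[:,0]-q[0],P[:,1]-q[1])-q[2],[P[:,0].mean(),P[:,1].mean(),.093],loss='soft_l1',f_scale=.001).x
    print('seal outer',n,np.round(f,4),len(P))
# knob
for n,s,box in(('top',a,(185,210,215,240)),('side',b,(205,140,235,175))):
    g=s['image'].max(2); x0,y0,x1,y1=box; m=(g[y0:y1,x0:x1]<50); ys,xs=np.nonzero(m); c=(xs.mean()+x0,ys.mean()+y0); print('knob',n,c,m.sum(),atz(s,*c,0.041)); 
    if n=='top': kt=c
print(tri(a,kt,b,c))
# lid flange
for n,s in(('top',a),('side',b)):
    d=vision.silhouettes('lid_knob',n)[0]['pixels'].astype(np.uint8)
    cs,_=cv2.findContours(d,0,1); c=max(cs,key=len)
    P=np.array([atz(s,u,v,0.025) for u,v in c[:,0]])
    f=least_squares(lambda q:np.hypot(P[:,0]-q[0],P[:,1]-q[1])-q[2],[P[:,0].mean(),P[:,1].mean(),.099],loss='soft_l1',f_scale=.001).x
    print('lid',n,np.round(f,4))
E
```

```text
top only [226.9 193.1 279. ] [0.5827 0.2329 0.027 ]
top only [168.6 200.3 331. ] [0.5635 0.3896 0.027 ]
ball [404.7 206.9 243. ] [ 0.5427 -0.2554  0.027 ] side [395.5 273.8 405. ] side@z [ 0.5411 -0.2575  0.027 ] tri [ 0.5431 -0.2565  0.0231] [0.0002 0.0002]
top only [173.7 256.1 416. ] [0.4134 0.3707 0.027 ]
ball [403.4 240.  248. ] [ 0.4518 -0.249   0.027 ] side [366.9 300.  443. ] side@z [ 0.4503 -0.2508  0.027 ] tri [ 0.4518 -0.2499  0.0235] [0. 0.]
ball [437.3 242.2 205. ] [ 0.4452 -0.3426  0.027 ] side [400.1 333.5 509. ] side@z [ 0.4396 -0.3444  0.027 ] tri [ 0.4441 -0.3443  0.0188] [0.0014 0.0014]
seal outer top [ 0.5571 -0.0119  0.0911] 188
seal outer side [ 0.5549 -0.0151  0.093 ] 203
knob top (np.float64(199.1089108910891), np.float64(223.9108910891089)) 101 [0.49833492 0.30187958 0.041     ]
knob side (np.float64(218.991452991453), np.float64(157.0854700854701)) 117 [0.49421677 0.29730952 0.041     ]
(array([0.49834538, 0.30432103, 0.03315262]), [np.float64(0.00039772397117396487), np.float64(0.00039772397117403014)])
lid top [0.4979 0.3033 0.0972]Traceback (most recent call last):
  File "<stdin>", line 19, in <module>
IndexError: list index out of range
```

```bash
cat >> h.py <<'E'
from scipy.spatial.transform import Rotation as Ro
def go(*wps):
    """each wp: x,y,z,azimuth of jaw axis deg (None=keep nearest level)"""
    st=robot.read_state(); p=np.array(st['ee_pos']);R=np.array(st['tool_rot'])
    print('at',np.round(p,4),'j',np.round(st['joints'],1),'f',np.round(st['ft_force'],1),'gap',round(st['finger_gap'],3),'t',round(st['clock'],2))
    for w in wps:
        a=w[3] if len(w)>3 and w[3] is not None else np.degrees(np.arctan2(R[1,1],R[0,1]))
        a=np.radians(a); y=np.array([np.cos(a),np.sin(a),0]); z=np.array([0,0,-1.]); T=np.c_[np.cross(y,z),y,z]
        print(w,'->',np.round(R.T@(np.array(w[:3])-p)*100,2),np.round(Ro.from_matrix(R.T@T).as_rotvec(),3))
E
python3 - <<'E'
from h import *
go((.45,-.25,.16,-29))
a=snap('top')
print('tray corners',[atz(a,u,v,.008)[:2].round(3) for u,v in((381,188),(454,189),(381,264),(456,265))])
print('syrup',atz(a,428,119,.19))
E
```

```text
at [0.2202 0.5581 0.1909] j [ 65.2   5.2  70.5   0.  104.3  -3.2] f [-0.6 -0.2  0.6] gap 0.997 t 1.0
(0.45, -0.25, 0.16, -29) -> [-51.04 -66.74   3.09] [ 0.    -0.     1.701]
tray corners [array([ 0.598, -0.195]), array([ 0.595, -0.403]), array([ 0.386, -0.19 ]), array([ 0.382, -0.399])]
syrup [ 0.73959269 -0.27594625  0.19      ]
```

Request:
{"method": "apply_moves", "body": {
  "deltas": [
    [[-51,-66.7,3,0,0,1.7,52],[-51,-66.7,3,0,0,1.7,52],[-51,-66.7,3,0,0,1.7,52],[-51,-66.7,3,0,0,1.7,52],[-51,-66.7,3,0,0,1.7,52],[-51,-66.7,3,0,0,1.7,52],[-51,-66.7,3,0,0,1.7,52],[-51,-66.7,3,0,0,1.7,52]]
  ]
}}

```text
clock: 1.72
ee_pos: [0.3113, 0.236, 0.1791]
tool_rot: [[-0.189, 0.982, 0.001], [0.982, 0.189, 0.0], [0.0, 0.001, -1.0]]
ft_force: [0.8, -0.7, 0.3]
finger_gap: 0.798
```

```bash
python3 - <<'E'
from h import *
go((.45,-.25,.16,-29))
E
```

```text
at [0.3113 0.236  0.1791] j [ 32.2 -27.7 100.5  -0.  107.2  21.3] f [ 0.8 -0.7  0.3] gap 0.798 t 1.72
(0.45, -0.25, 0.16, -29) -> [-50.34   4.46   1.9 ] [ 0.001 -0.001  0.696]
```

Request:
{"method": "apply_moves", "body": {
  "deltas": [
    [[-50.3,4.5,1.9,0,0,0.7,52],[-50.3,4.5,1.9,0,0,0.7,52],[-50.3,4.5,1.9,0,0,0.7,52],[-50.3,4.5,1.9,0,0,0.7,52],[-50.3,4.5,1.9,0,0,0.7,52],[-50.3,4.5,1.9,0,0,0.7,52],[-50.3,4.5,1.9,0,0,0.7,52],[-50.3,4.5,1.9,0,0,0.7,52]]
  ]
}}

```text
clock: 2.38
ee_pos: [0.4027, -0.0849, 0.1669]
tool_rot: [[0.489, 0.872, 0.002], [0.872, -0.489, 0.0], [0.001, 0.002, -1.0]]
ft_force: [0.8, 1.0, -0.2]
finger_gap: 0.8
```

```bash
python3 - <<'E'
from h import *
go((.4515,-.25,.06,-29),(.4515,-.25,.009,-29))
b=snap('side','s1.png'); print([np.round(x,1) for x in blobs(b)])
E
```

```text
at [ 0.4027 -0.0849  0.1669] j [-1.67e+01 -2.46e+01  9.95e+01  1.00e-01  1.05e+02  1.26e+01] f [ 0.8  1.  -0.2] gap 0.8 t 2.38
(0.4515, -0.25, 0.06, -29) -> [-12.03  12.31  10.7 ] [ 0.002 -0.001 -0.005]
(0.4515, -0.25, 0.009, -29) -> [-12.03  12.3   15.8 ] [ 0.002 -0.001 -0.005]
[array([  9. ,   4.8, 195. ,   9.6,   5. ,  10.8]), array([ 96.6,  96.6, 212. ,  98.4,  92.3,  16.5]), array([  4.4, 106.3, 204. ,   5.5, 111. ,  18.8]), array([ 67.3, 108.8, 187. ,  66.5, 109.5,  17.5]), array([211.5, 192.5, 264. , 209. , 188. ,  24.5]), array([ 456.5,  214.6, 1342. ,  458.5,  214.5,   28.5]), array([628.5, 237.3, 815. , 630. , 238.5,  23.3]), array([395.5, 273.8, 403. , 395. , 274. ,  11.7]), array([366.9, 300.2, 448. , 366.8, 300.2,  12.3]), array([400.1, 333.4, 503. , 400.4, 333.3,  13.1])]
```

View pics/s1.png

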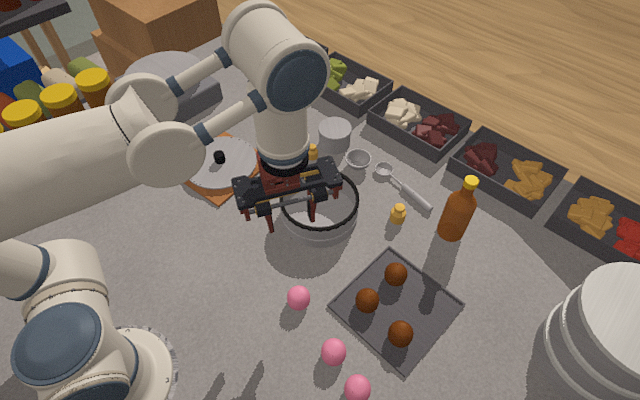

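The balls are unmoved, with the target at side pixel (367,300), and the gripper is open above the tub. I go over ball 1 and then down.

Request:
{"method": "apply_moves", "body": {
  "deltas": [
    [[-12,12.3,3,0,0,0,52],[-12,12.3,3,0,0,0,52],[-12,12.3,3,0,0,0,52],[-12,12.3,3,0,0,0,52],[-12,12.3,6,0,0,0,52],[-12,12.3,9,0,0,0,52],[-12,12.3,9,0,0,0,52]]
  ]
}}

```text
clock: 3.02
ee_pos: [0.4477, -0.2556, 0.0689]
tool_rot: [[0.496, 0.868, -0.009], [0.868, -0.496, 0.002], [-0.002, -0.009, -1.0]]
ft_force: [-0.3, 1.4, -1.6]
finger_gap: 0.798
```

```bash
python3 - <<'E'
from h import *
go((.4515,-.25,.04,-29),(.4515,-.25,.009,-29))
b=snap('side','s2.png')
cv2.imwrite('pics/s2c.png',cv2.resize(b['image'][200:380,300:480,::-1],None,fx=3,fy=3))
E
```

```text
at [ 0.4477 -0.2556  0.0689] j [-33.4  -6.7  94.7  -0.2  92.5  -3.6] f [-0.3  1.4 -1.6] gap 0.798 t 3.02
(0.4515, -0.25, 0.04, -29) -> [0.69 0.08 2.89] [-0.009  0.002 -0.013]
(0.4515, -0.25, 0.009, -29) -> [0.69 0.11 5.99] [-0.009  0.002 -0.013]
```

View pics/s2c.png

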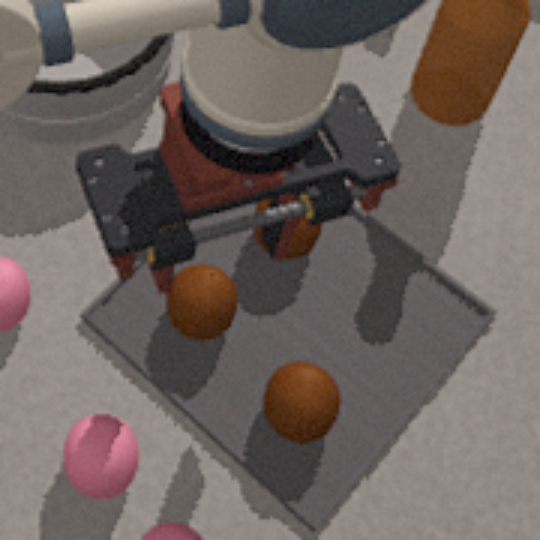

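The fingers straddle ball 1 (side about (367,300)) and clear the other two. I correct the small lateral error and descend.

Request:
{"method": "apply_moves", "body": {
  "deltas": [
    [[0.7,0.1,0,-0.01,0,-0.01,52],[0.7,0.1,2,-0.01,0,-0.01,52],[0.7,0.1,4,-0.01,0,-0.01,52],[0.7,0.1,5.5,-0.01,0,-0.01,52],[0.7,0.1,6,-0.01,0,-0.01,52],[0.7,0.1,6,-0.01,0,-0.01,52],[0.7,0.1,6,-0.01,0,-0.01,150]]
  ]
}}

```text
clock: 3.65
ee_pos: [0.4539, -0.2498, 0.0147]
tool_rot: [[0.486, 0.874, 0.005], [0.874, -0.486, -0.006], [-0.003, 0.008, -1.0]]
ft_force: [-0.4, -0.0, 0.2]
finger_gap: 0.75
```

Request:
{"method": "apply_moves", "body": {
  "deltas": [
    [[0,0,0,0,0,0,255],[0,0,0,0,0,0,255],[0,0,0,0,0,0,255],[0,0,0,0,0,0,255],[0,0,0,0,0,0,255],[0,0,0,0,0,0,255]]
  ]
}}

```text
clock: 4.15
ee_pos: [0.4535, -0.2498, 0.0168]
tool_rot: [[0.486, 0.874, 0.005], [0.874, -0.486, -0.006], [-0.003, 0.007, -1.0]]
ft_force: [-6.9, 3.4, 21.2]
finger_gap: 0.309
```

```bash
python3 - <<'E'
from h import *
go((.4515,-.25,.13,-29),(.556,-.0135-.054,.13,-7))
E
```

```text
at [ 0.4535 -0.2498  0.0168] j [-32.5  -5.8  99.2  -0.1  86.2  -3.4] f [-6.9  3.4 21.2] gap 0.309 t 4.15
(0.4515, -0.25, 0.13, -29) -> [ -0.15  -0.09 -11.32] [ 0.007  0.003 -0.001]
(0.556, -0.0675, 0.13, -7) -> [ 20.88   0.18 -11.37] [ 0.006  0.004 -0.385]
```

```bash
python3 - <<'E'
from h import *
b=snap('side'); a=snap('top')
im=np.hstack([cv2.resize(b['image'][200:380,300:480,::-1],(540,540)),cv2.resize(a['image'][180:280,370:470,::-1],(540,540))])
cv2.imwrite('pics/s3c.png',cv2.resize(im,(800,400)))
E
```

```text
(no output)
```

View pics/s3c.png

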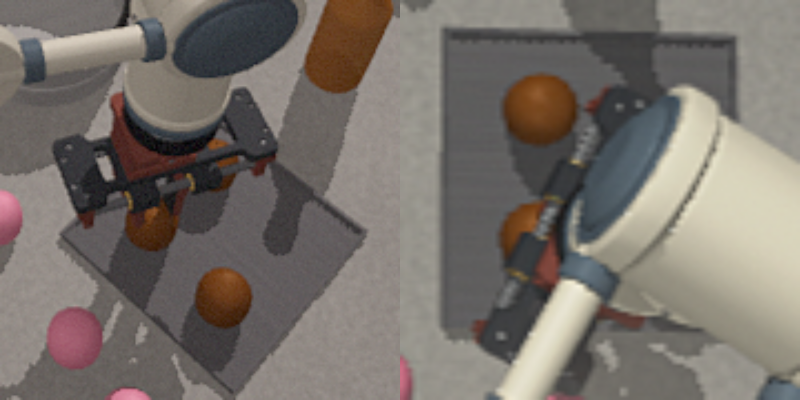

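Request:
{"method": "apply_moves", "body": {
  "deltas": [
    [[0,0,0,0,0,0,52],[0,0,0,0,0,0,52],[0,0,0,0,0,0,52],[0,0,-3,0,0,0,52],[0,0,-6,0,0,0,52],[0,0,-8,0,0,0,52],[0,0,-8,0,0,0,52]]
  ]
}}

```text
clock: 4.83
ee_pos: [0.4555, -0.2508, 0.1035]
tool_rot: [[0.486, 0.874, 0.012], [0.874, -0.486, -0.011], [-0.003, 0.016, -1.0]]
ft_force: [0.3, -0.5, 0.8]
finger_gap: 0.707
```

```bash
python3 - <<'E'
from h import *
go()
b=snap('side'); a=snap('top'); print([np.round(x,1) for x in blobs(b)]); print([np.round(x,1) for x in blobs(a)])
im=np.hstack([cv2.resize(b['image'][200:380,300:480,::-1],(540,540)),cv2.resize(a['image'][180:280,370:470,::-1],(540,540))])
cv2.imwrite('pics/s4c.png',cv2.resize(im,(800,400)))
E
```

```text
at [ 0.4555 -0.2508  0.1035] j [-32.5  -8.1  92.5  -0.1  94.7  -3.4] f [ 0.3 -0.5  0.8] gap 0.707 t 4.83
[array([  9. ,   4.6, 192. ,   9.6,   5. ,  10.8]), array([276. ,  42.6, 661. , 275.5,  40. ,  19.7]), array([104.9, 104.4, 636. , 102.5, 103. ,  23.3]), array([ 27. , 123.7, 665. ,  29.5, 116. ,  37.4]), array([287. , 100.5, 275. , 287. , 101. ,  10.4]), array([ 73.2, 120.7, 686. ,  71.5, 119. ,  24.6]), array([ 456.6,  214.6, 1336. ,  458. ,  214.5,   28.2]), array([628.5, 237.3, 812. , 630.5, 238.5,  23.1]), array([396.1, 274.7, 340. , 395.6, 272.2,  13.2]), array([367. , 300. , 438. , 367.3, 300.2,  12.4]), array([400.1, 333.5, 504. , 400.5, 333.5,  13.3])]
[array([ 523.1,   51.4, 1369. ,  522.2,   53. ,   25.4]), array([201.4, 128.6, 446. , 201.5, 128.5,  12.1]), array([412.3, 134. , 649. , 412.8, 133.2,  17.7]), array([226.8, 192.9, 276. , 219.8, 199.6,  20.4]), array([168.6, 200.3, 332. , 177. , 207. ,  23.4]), array([404.6, 206.9, 243. , 404.6, 206.9,   8.9]), array([173.7, 256. , 413. , 183.9, 245.5,  28.7]), array([402.5, 239.1, 209. , 403.2, 239.7,   8.6]), array([635. , 288.5, 215. , 637.9, 289.5,  12.6])]
```

View pics/s4c.png

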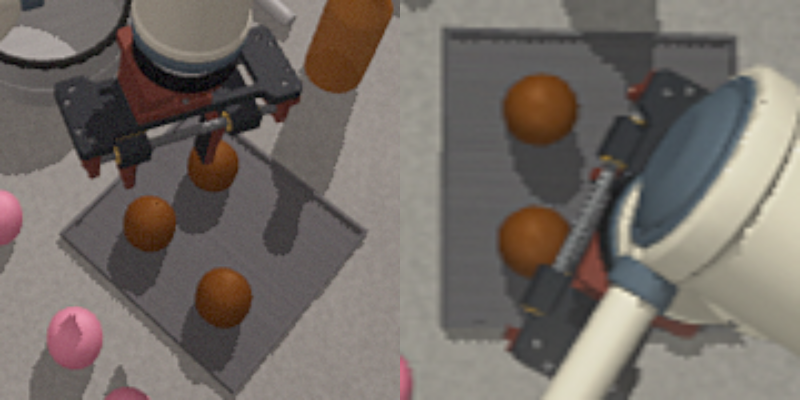

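```bash
python3 - <<'E'
from h import *
st=robot.read_state();p=np.array(st['ee_pos']);R=np.array(st['tool_rot'])
b=snap('side'); im=b['image'][:,:,::-1].copy(); g=st['finger_gap']*.044; print(st['finger_gap'])
im=cv2.resize(im[150:350,290:490],None,fx=4,fy=4,interpolation=2)
for o in((0,0,0),(0,g,0),(0,-g,0),(0,g,-.0187),(0,-g,-.0187)):
    u,v=proj(b,p+R@np.array(o)); print(o,u,v); cv2.circle(im,(int((u-290)*4),int((v-150)*4)),3,(0,255,0),-1)
cv2.imwrite('pics/s5.png',im[:600])
E
```

```text
0.7791878699346103
(0, 0, 0) 370.86459056323156 282.60769271003846
(0, 0.03428426627712285, 0) 386.93624958003306 277.7553619361612
(0, -0.03428426627712285, 0) 354.552820904986 287.5325173225043
(0, 0.03428426627712285, -0.0187) 388.05596543337873 273.174130605413
(0, -0.03428426627712285, -0.0187) 355.086843252485 283.06354483541367
```

View pics/s5.png

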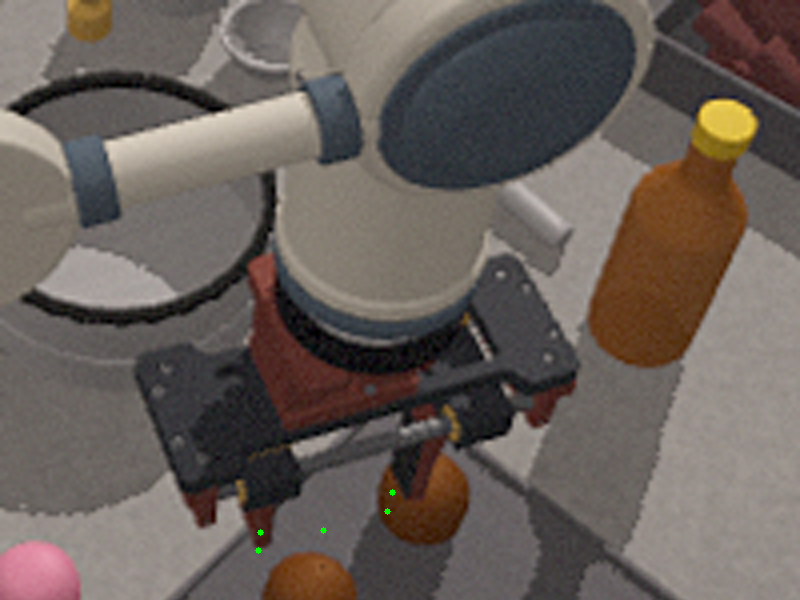

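```bash
python3 - <<'E'
import cv2
im=cv2.imread('pics/s3c.png')
a=cv2.resize(im[80:280,40:290],None,fx=3.1,fy=3,interpolation=2); cv2.imwrite('pics/s3z.png',a)
E
```

```text
(no output)
```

View pics/s3z.png

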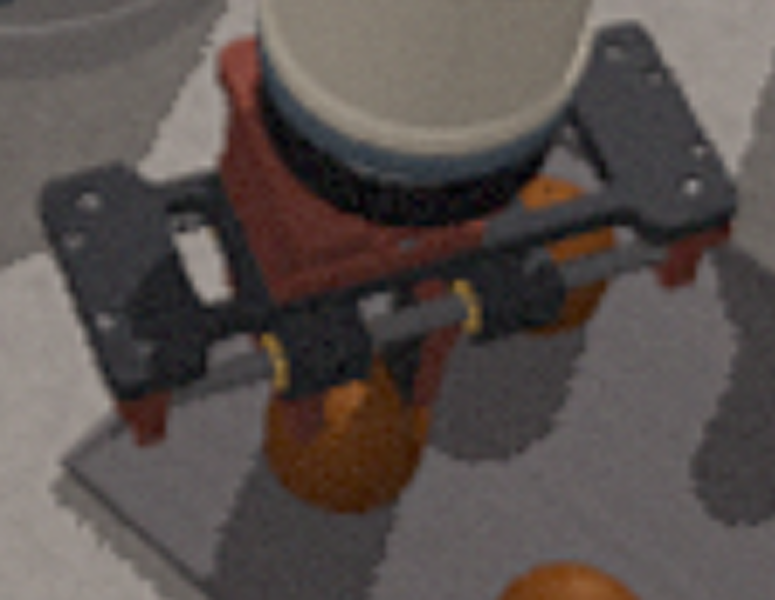

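```bash
python3 - <<'E'
from h import *
b=snap('side')
y=np.array([.874,-.486,0.007]); p=np.array([.4535,-.2498,.0168])
for z in (0,.01,.02,.03):
  for s in(-1,1): print(z,s,np.round(proj(b,p+s*y*.0136+[0,0,z]),1))
print('visible L (363,302) R',(425/3.1+40)*.45+300,(410/3+80)*.45+200)
go()
E
```

```text
0 -1 [361.1 302.6]
0 1 [373.  298.9]
0.01 -1 [361.5 300.5]
0.01 1 [373.5 296.8]
0.02 -1 [361.9 298.5]
0.02 1 [374.  294.7]
0.03 -1 [362.2 296.3]
0.03 1 [374.5 292.6]
visible L (363,302) R 379.69354838709677 297.5
at [ 0.4528 -0.2491  0.0967] j [-32.5  -7.9  93.   -0.1  94.6  -3.4] f [-0.4  0.2 -1.4] gap 0.794 t 5.03
```

```bash
python3 - <<'E'
from h import *
go((.4515,-.25,.03,-29),(.4515,-.25,.008,-29))
E
```

```text
at [ 0.4528 -0.2491  0.0967] j [-32.5  -7.9  93.   -0.1  94.6  -3.4] f [-0.4  0.2 -1.4] gap 0.794 t 5.03
(0.4515, -0.25, 0.03, -29) -> [-0.12 -0.11  6.67] [ 0.006  0.003 -0.001]
(0.4515, -0.25, 0.008, -29) -> [-0.11 -0.12  8.87] [ 0.006  0.003 -0.001]
```

Request:
{"method": "apply_moves", "body": {
  "deltas": [
    [[-0.1,-0.1,2,0,0,0,52],[-0.1,-0.1,4,0,0,0,52],[-0.1,-0.1,6,0,0,0,52],[-0.1,-0.1,7.5,0,0,0,52],[-0.1,-0.1,8.8,0,0,0,52],[-0.1,-0.1,8.8,0,0,0,52],[-0.1,-0.1,8.8,0,0,0,52],[-0.1,-0.1,8.8,0,0,0,52]]
  ]
}}

```text
clock: 5.7
ee_pos: [0.452, -0.2502, 0.0092]
tool_rot: [[0.486, 0.874, 0.004], [0.874, -0.486, -0.006], [-0.003, 0.006, -1.0]]
ft_force: [-0.2, -0.6, 0.9]
finger_gap: 0.797
```

```bash
python3 - <<'E'
from h import *
go((.4515,-.25,.008,-29))
b=snap('side');cv2.imwrite('pics/s6.png',cv2.resize(b['image'][230:350,320:440,::-1],None,fx=5,fy=5,interpolation=2))
E
```

```text
at [ 0.452  -0.2502  0.0092] j [-32.6  -5.7  99.9  -0.1  85.4  -3.6] f [-0.2 -0.6  0.9] gap 0.797 t 5.7
(0.4515, -0.25, 0.008, -29) -> [-0.01 -0.06  0.12] [ 0.006  0.003 -0.001]
```

View pics/s6.png

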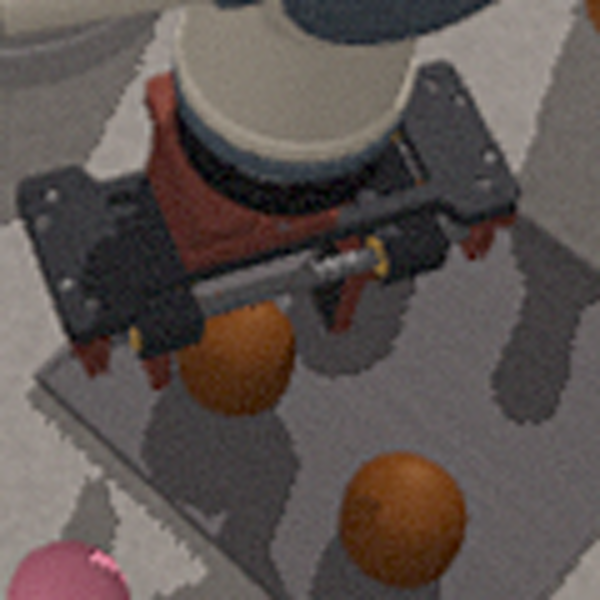

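Request:
{"method": "apply_moves", "body": {
  "deltas": [
    [[0,0,0.1,0,0,0,90],[0,0,0.1,0,0,0,90],[0,0,0.1,0,0,0,90],[0,0,0.1,0,0,0,110],[0,0,0.1,0,0,0,110],[0,0,0.1,0,0,0,110]]
  ]
}}

```text
clock: 6.25
ee_pos: [0.4524, -0.2504, 0.0088]
tool_rot: [[0.486, 0.874, 0.005], [0.874, -0.486, -0.006], [-0.003, 0.008, -1.0]]
ft_force: [-0.6, -0.4, 0.3]
finger_gap: 0.568
```

```bash
python3 - <<'E'
from h import *
go((.4515,-.25,.008,-29))
b=snap('side');cv2.imwrite('pics/s7.png',cv2.resize(b['image'][230:350,320:440,::-1],None,fx=5,fy=5,interpolation=2))
E
```

```text
at [ 0.4524 -0.2504  0.0088] j [-32.6  -5.7  99.9  -0.1  85.3  -3.6] f [-0.6 -0.4  0.3] gap 0.568 t 6.25
(0.4515, -0.25, 0.008, -29) -> [-0.01 -0.1   0.08] [ 0.008  0.003 -0.001]
```

View pics/s7.png

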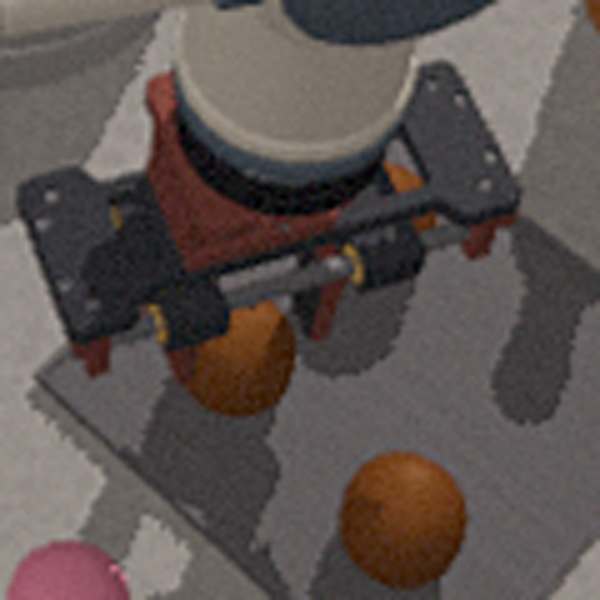

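Request:
{"method": "apply_moves", "body": {
  "deltas": [
    [[0,-0.1,0.1,0,0,0,125],[0,-0.1,0.1,0,0,0,125],[0,-0.1,0.1,0,0,0,125],[0,-0.1,0.1,0,0,0,125]]
  ]
}}

```text
clock: 6.63
ee_pos: [0.4513, -0.2498, 0.0077]
tool_rot: [[0.486, 0.874, 0.005], [0.874, -0.486, -0.006], [-0.003, 0.007, -1.0]]
ft_force: [-1.7, 1.5, 0.5]
finger_gap: 0.511
```

```bash
python3 - <<'E'
from h import *
go((.4515,-.25,.008,-29))
b=snap('side');cv2.imwrite('pics/s8.png',cv2.resize(b['image'][260:330,340:410,::-1],None,fx=8,fy=8,interpolation=2))
E
```

```text
at [ 0.4513 -0.2498  0.0077] j [-3.260e+01 -5.800e+00  1.001e+02 -1.000e-01  8.520e+01 -3.600e+00] f [-1.7  1.5  0.5] gap 0.511 t 6.63
(0.4515, -0.25, 0.008, -29) -> [-0.01  0.03 -0.03] [ 0.007  0.003 -0.001]
```

View pics/s8.png

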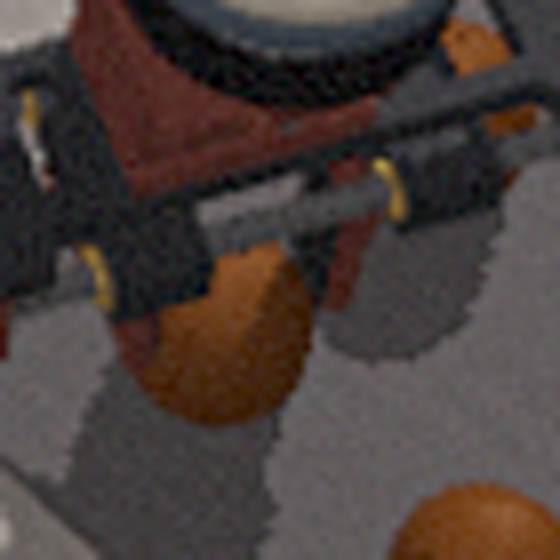

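```bash
cat >> h.py <<'E'
def overlay(s,x0,y0,x1,y1,k,fn,pts=()):
    st=robot.read_state();p=np.array(st['ee_pos']);R=np.array(st['tool_rot']);g=st['finger_gap']*.044
    im=cv2.resize(s['image'][y0:y1,x0:x1,::-1],None,fx=k,fy=k,interpolation=2)
    f=lambda q:(int((proj(s,q)[0]-x0+.5)*k),int((proj(s,q)[1]-y0+.5)*k))
    for sg in(-1,1):
        q=[p+R@np.array(o) for o in((-.01,sg*g,0),(.01,sg*g,0),(.01,sg*g,-.03),(-.01,sg*g,-.03))]
        cv2.polylines(im,[np.array([f(c) for c in q])],True,(0,255,0) if sg>0 else (255,255,0),1)
    for c in pts: 
        cv2.polylines(im,[np.array([f(np.array(c)+.025*np.array([np.cos(t),np.sin(t),0])) for t in np.linspace(0,6.28,40)])],True,(0,0,255),1)
    cv2.imwrite('pics/'+fn,im)
E
python3 - <<'E'
from h import *
b=snap('side');overlay(b,340,260,410,330,8,'s9.png',[(.4515,-.25,.027)])
E
```

```text
(no output)
```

View pics/s9.png

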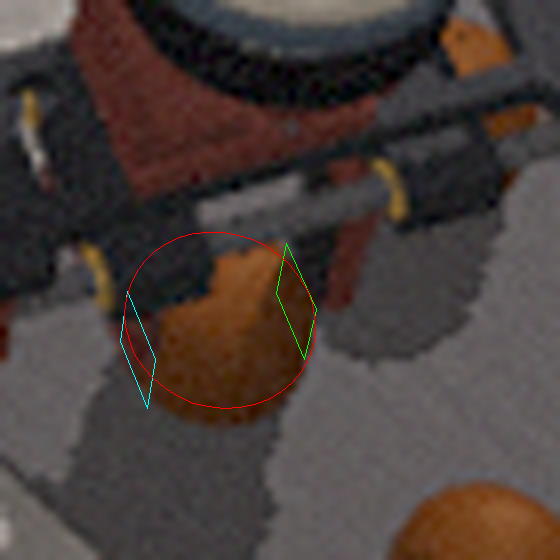

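Request:
{"method": "apply_moves", "body": {
  "deltas": [
    [[0,0,0,0,0,0,150],[0,0,0,0,0,0,150],[0,0,0,0,0,0,150],[0,0,0,0,0,0,150]]
  ]
}}

```text
clock: 7.07
ee_pos: [0.4513, -0.2498, 0.0075]
tool_rot: [[0.486, 0.874, 0.005], [0.874, -0.486, -0.006], [-0.003, 0.007, -1.0]]
ft_force: [0.3, -0.2, -2.1]
finger_gap: 0.488
```

```bash
python3 - <<'E'
from h import *
go((.4515,-.25,.008,-29))
b=snap('side');overlay(b,340,260,410,330,8,'s10.png',[(.4515,-.25,.027)])
E
```

```text
at [ 0.4513 -0.2498  0.0075] j [-3.260e+01 -5.800e+00  1.001e+02 -1.000e-01  8.520e+01 -3.600e+00] f [ 0.3 -0.2 -2.1] gap 0.488 t 7.07
(0.4515, -0.25, 0.008, -29) -> [-0.01  0.02 -0.05] [ 0.007  0.003 -0.001]
```

View pics/s10.png

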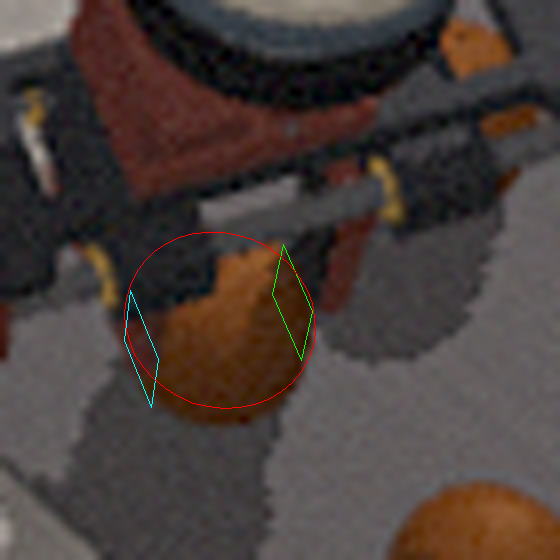

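Request:
{"method": "apply_moves", "body": {
  "deltas": [
    [[0,0,0,0,0,0,60],[0,0,0,0,0,0,60],[0,0,0,0,0,0,60],[0,0,0.15,0,0,0,60],[0,0,0.3,0,0,0,60],[0,0,0.45,0,0,0,60],[0,0,0.45,0,0,0,60]]
  ]
}}

```text
clock: 7.7
ee_pos: [0.4511, -0.2497, 0.0025]
tool_rot: [[0.486, 0.874, 0.004], [0.874, -0.486, -0.006], [-0.003, 0.006, -1.0]]
ft_force: [0.2, -0.1, -0.4]
finger_gap: 0.766
```

```bash
python3 - <<'E'
from h import *
go((.4515,-.25,.008,-29))
b=snap('side');overlay(b,340,260,410,330,8,'s11.png',[(.4515,-.25,.027)])
E
```

```text
at [ 0.4511 -0.2497  0.0025] j [-3.260e+01 -5.600e+00  1.005e+02 -1.000e-01  8.470e+01 -3.600e+00] f [ 0.2 -0.1 -0.4] gap 0.766 t 7.7
(0.4515, -0.25, 0.008, -29) -> [-0.01  0.06 -0.55] [ 0.006  0.003 -0.001]
```

View pics/s11.png

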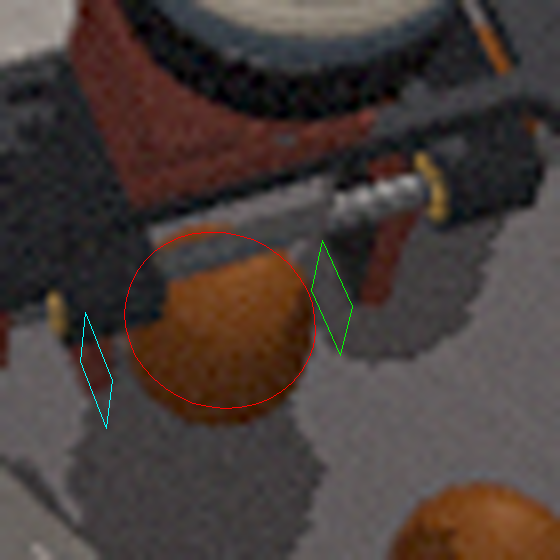

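Request:
{"method": "apply_moves", "body": {
  "deltas": [
    [[0,0,0.1,0,0,0,60],[0,0,0.2,0,0,0,60],[0,0,0.3,0,0,0,60],[0,0,0.4,0,0,0,60],[0,0,0.5,0,0,0,60],[0,0,0.5,0,0,0,60]]
  ]
}}

```text
clock: 8.25
ee_pos: [0.4511, -0.2497, -0.0026]
tool_rot: [[0.486, 0.874, 0.004], [0.874, -0.486, -0.005], [-0.003, 0.006, -1.0]]
ft_force: [0.0, 0.2, -0.1]
finger_gap: 0.768
```

Request:
{"method": "apply_moves", "body": {
  "deltas": [
    [[0,0,0.1,0,0,0,60],[0,0,0.2,0,0,0,60],[0,0,0.3,0,0,0,60],[0,0,0.4,0,0,0,60],[0,0,0.4,0,0,0,60]]
  ]
}}

```text
clock: 8.67
ee_pos: [0.4509, -0.2496, -0.0069]
tool_rot: [[0.486, 0.874, 0.004], [0.874, -0.486, -0.005], [-0.003, 0.006, -1.0]]
ft_force: [0.3, -0.4, 1.2]
finger_gap: 0.766
```

Request:
{"method": "apply_moves", "body": {
  "deltas": [
    [[0,0,0.1,0,0,0,60],[0,0,0.2,0,0,0,60],[0,0,0.3,0,0,0,60],[0,0,0.3,0,0,0,60]]
  ]
}}

```text
clock: 9.0
ee_pos: [0.4508, -0.2495, -0.0102]
tool_rot: [[0.486, 0.874, 0.003], [0.874, -0.486, -0.005], [-0.003, 0.005, -1.0]]
ft_force: [0.1, -0.0, 0.4]
finger_gap: 0.767
```

```bash
python3 - <<'E'
from h import *
go((.4515,-.25,.008,-29))
b=snap('side');overlay(b,340,260,410,330,8,'s12.png',[(.4515,-.25,.027)])
E
```

```text
at [ 0.4508 -0.2495 -0.0102] j [-3.260e+01 -5.000e+00  1.013e+02 -1.000e-01  8.340e+01 -3.600e+00] f [ 0.1 -0.   0.4] gap 0.767 t 9.0
(0.4515, -0.25, 0.008, -29) -> [-0.01  0.09 -1.82] [ 0.005  0.003 -0.001]
```

View pics/s12.png

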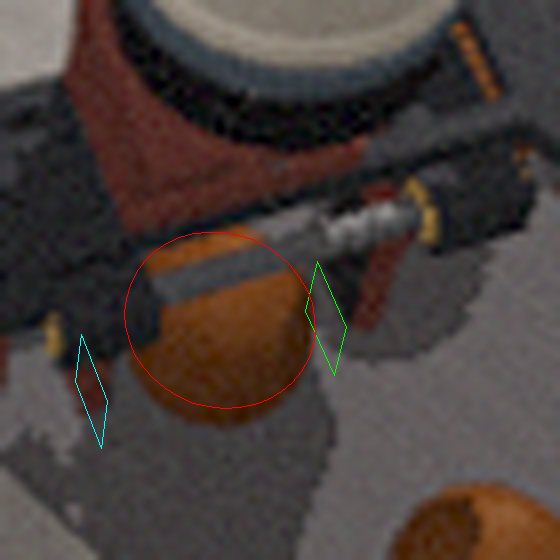

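Request:
{"method": "apply_moves", "body": {
  "deltas": [
    [[0,-0.2,0,0,0,0,60],[0,-0.4,0,0,0,0,60],[0,-0.4,0,0,0,0,100],[0,-0.4,0,0,0,0,120],[0,-0.4,0,0,0,0,140],[0,-0.4,0,0,0,0,140],[0,-0.4,0,0,0,0,140]]
  ]
}}

```text
clock: 9.63
ee_pos: [0.4475, -0.2478, -0.0099]
tool_rot: [[0.486, 0.874, 0.004], [0.874, -0.486, -0.005], [-0.003, 0.006, -1.0]]
ft_force: [0.0, -1.0, 1.2]
finger_gap: 0.557
```

```bash
python3 - <<'E'
from h import *
go()
b=snap('side');overlay(b,340,260,410,330,8,'s13.png',[(.4515,-.25,.027)])
E
```

```text
at [ 0.4475 -0.2478 -0.0099] j [-3.270e+01 -5.600e+00  1.019e+02 -1.000e-01  8.340e+01 -3.600e+00] f [ 0.  -1.   1.2] gap 0.557 t 9.63
```

View pics/s13.png

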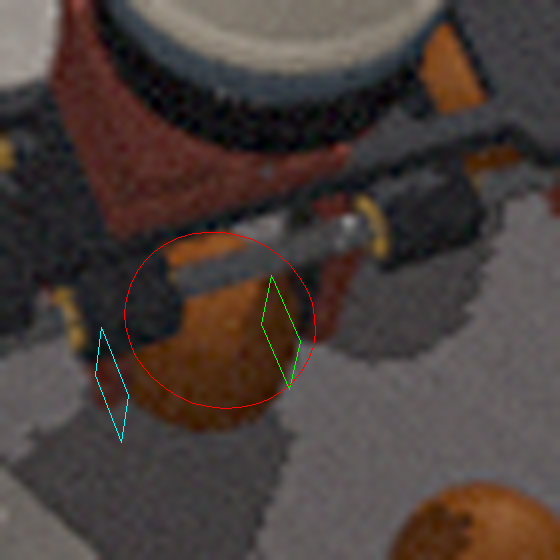

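Gap 0.557 is 49 mm, so the pads are now on the ball's equator. That means the reported TCP is off by some 15–20 mm in z, and more slightly sideways. I grip, lift, and calibrate the offset from the held ball.

Request:
{"method": "apply_moves", "body": {
  "deltas": [
    [[0,0,0,0,0,0,255],[0,0,0,0,0,0,255],[0,0,0,0,0,0,255],[0,0,-1,0,0,0,255],[0,0,-3,0,0,0,255],[0,0,-5,0,0,0,255],[0,0,-8,0,0,0,255],[0,0,-12,0,0,0,255]]
  ]
}}

```text
clock: 10.35
ee_pos: [0.4454, -0.246, 0.1089]
tool_rot: [[0.486, 0.874, -0.001], [0.874, -0.486, -0.002], [-0.003, 0.0, -1.0]]
ft_force: [0.7, -0.6, -1.8]
finger_gap: 0.555
```

Request:
{"method": "apply_moves", "body": {
  "deltas": [
    [[0,0,-1,0,0,0,255],[0,0,-1,0,0,0,255],[0,0,-1,0,0,0,255]]
  ]
}}

```text
clock: 10.6
ee_pos: [0.4455, -0.246, 0.1189]
tool_rot: [[0.486, 0.874, -0.001], [0.874, -0.486, -0.003], [-0.003, 0.001, -1.0]]
ft_force: [-0.8, -0.8, -2.2]
finger_gap: 0.554
```

```bash
python3 - <<'E'
from h import *
go()
a=snap('top','t14.png');b=snap('side','s14.png');print([np.round(x,1) for x in blobs(b) if x[0]>300]); print([np.round(x,1) for x in blobs(a,40) if 370<x[0]<470])
E
```

```text
at [ 0.4455 -0.246   0.1189] j [-32.6  -9.1  91.8  -0.1  97.2  -3.6] f [-0.8 -0.8 -2.2] gap 0.554 t 10.6
[array([ 456.6,  214.6, 1342. ,  458.3,  214.4,   28.5]), array([628.5, 237.3, 811. , 630. , 238. ,  22.8]), array([371.1, 273.4, 411. , 370. , 272. ,  13.6]), array([395.8, 273.7, 389. , 394.1, 272.7,  13.2]), array([400.1, 333.4, 507. , 399.6, 333.9,  13.4])]
[array([412.4, 133.9, 650. , 412.8, 133.2,  17.7]), array([404.6, 206.9, 243. , 404.6, 206.9,   8.9]), array([410.2, 238.7,  88. , 411. , 239. ,   7.8])]
```

View pics/s14.png

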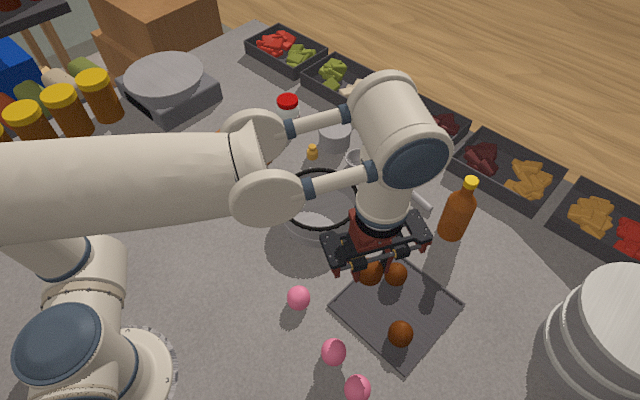

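View pics/t14.png

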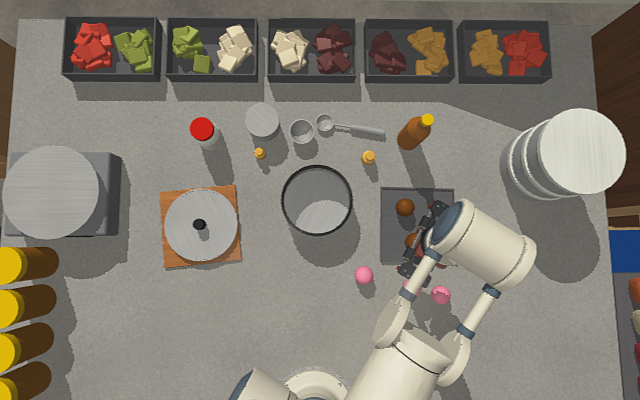

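```bash
python3 - <<'E'
from h import *
b=snap('side');a=snap('top')
for z in(.137,.15,.156,.165): print(z,atz(b,370,272.5,z).round(4))
# top: fit circle to visible edge of ball
im=cv2.resize(b['image'][245:300,340:415,::-1],None,fx=10,fy=10,interpolation=2)[:600];cv2.imwrite('pics/c1.png',im)
im=cv2.resize(a['image'][210:270,380:450,::-1],None,fx=10,fy=10,interpolation=2)[:600];cv2.imwrite('pics/c2.png',im)
E
```

```text
0.137 [ 0.4512 -0.245   0.137 ]
0.15 [ 0.4448 -0.2486  0.15  ]
0.156 [ 0.4419 -0.2503  0.156 ]
0.165 [ 0.4374 -0.2527  0.165 ]
```

View pics/c1.png

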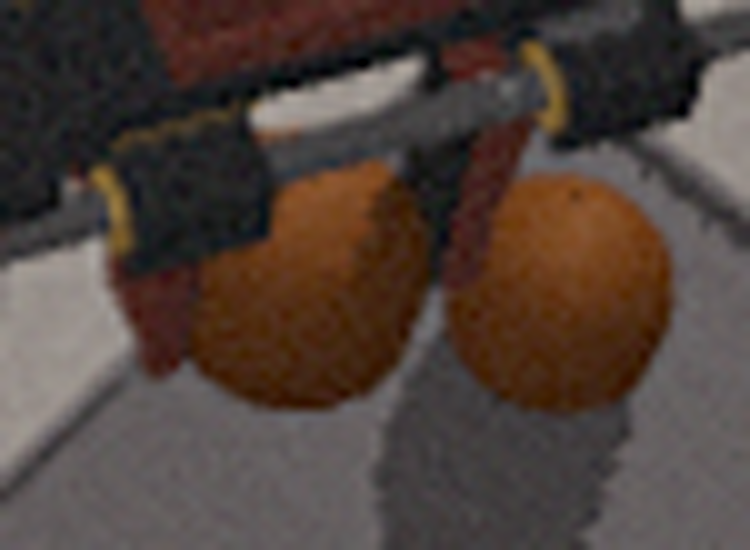

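View pics/c2.png

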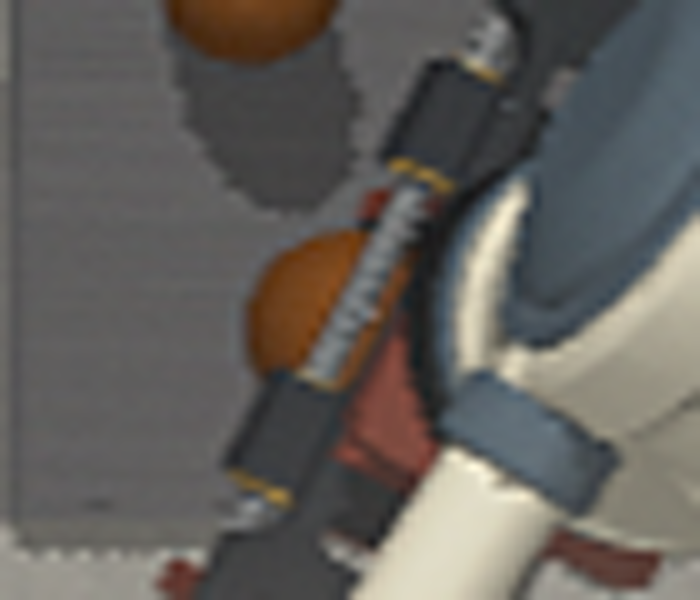

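```bash
python3 - <<'E'
from h import *
b=snap('side');a=snap('top')
print(tri(a,(414.6,243.1),b,(370.2,273.8)))
for z in(.14,.15,.156): print(z,atz(a,414.6,243.1,z).round(4),atz(b,370.2,273.8,z).round(4))
go()
E
```

```text
(array([ 0.44540376, -0.24780103,  0.14278524]), [np.float64(0.0013385786999949283), np.float64(0.0013385786999948043)])
0.14 [ 0.4444 -0.2476  0.14  ] [ 0.4479 -0.2479  0.14  ]
0.15 [ 0.4445 -0.2448  0.15  ] [ 0.443  -0.2506  0.15  ]
0.156 [ 0.4446 -0.2431  0.156 ] [ 0.44   -0.2522  0.156 ]
at [ 0.4447 -0.2455  0.1171] j [-32.6  -9.   91.9  -0.1  97.3  -3.6] f [-0.2  0.3 -1.9] gap 0.555 t 10.9
```

```bash
python3 - <<'E'
from h import *
go((.556,-.0675,.12,-7),(.556,-.0675,.06,-7))
E
```

```text
at [ 0.4447 -0.2455  0.1171] j [-32.6  -9.   91.9  -0.1  97.3  -3.6] f [-0.2  0.3 -1.9] gap 0.555 t 10.9
(0.556, -0.0675, 0.12, -7) -> [20.97  1.07 -0.34] [-0.003  0.002 -0.385]
(0.556, -0.0675, 0.06, -7) -> [20.98  1.09  5.66] [-0.003  0.002 -0.385]
```

Request:
{"method": "apply_moves", "body": {
  "deltas": [
    [[4,0.2,-0.3,0,0,-0.08,255],[8,0.4,-0.3,0,0,-0.16,255],[12,0.6,-0.3,0,0,-0.24,255],[16,0.8,-0.3,0,0,-0.32,255],[19,1,-0.3,0,0,-0.38,255],[21,1.1,-0.3,0,0,-0.38,255],[21,1.1,-0.3,0,0,-0.38,255],[21,1.1,-0.3,0,0,-0.38,255]]
  ]
}}

```text
clock: 11.57
ee_pos: [0.5562, -0.0665, 0.1185]
tool_rot: [[0.125, 0.992, -0.006], [0.992, -0.125, -0.001], [-0.001, -0.005, -1.0]]
ft_force: [0.0, -0.2, -0.5]
finger_gap: 0.556
```

```bash
python3 - <<'E'
from h import *
go((.556,-.0675,.06,-7),(.556,-.0675,0.0,-7))
a=snap('top');b=snap('side')
im=np.hstack([cv2.resize(b['image'][140:260,240:400,::-1],(400,300),interpolation=2),cv2.resize(a['image'][150:255,260:400,::-1],(400,300),interpolation=2)])
cv2.imwrite('pics/p1.png',im)
E
```

```text
at [ 0.5562 -0.0665  0.1185] j [-10.2  -0.7  84.   -0.1  97.1  -3.1] f [ 0.  -0.2 -0.5] gap 0.556 t 11.57
(0.556, -0.0675, 0.06, -7) -> [-0.09  0.02  5.85] [-0.005  0.001 -0.003]
(0.556, -0.0675, 0.0, -7) -> [-0.08  0.06 11.85] [-0.005  0.001 -0.003]
```

View pics/p1.png

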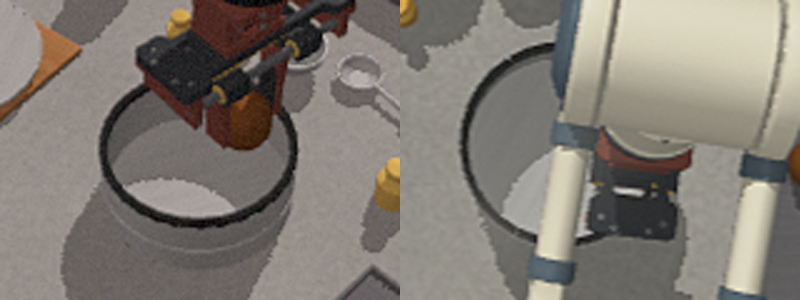

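The ball is over the tub's right part and clear of the seal, so I lower it.

Request:
{"method": "apply_moves", "body": {
  "deltas": [
    [[0,0,2,0,0,0,255],[0,0,4,0,0,0,255],[0,0,6,0,0,0,255],[0,0,8,0,0,0,255],[0,0,9,0,0,0,255],[0,0,10,0,0,0,255],[0,0,10.5,0,0,0,255],[0,0,10.8,0,0,0,255]]
  ]
}}

```text
clock: 12.33
ee_pos: [0.5552, -0.0686, 0.0108]
tool_rot: [[0.128, 0.992, -0.005], [0.992, -0.128, -0.001], [-0.002, -0.005, -1.0]]
ft_force: [-0.3, -0.2, -1.0]
finger_gap: 0.555
```

Request:
{"method": "apply_moves", "body": {
  "deltas": [
    [[0,0,0.2,0,0,0,255],[0,0,0.4,0,0,0,255],[0,0,0.6,0,0,0,255],[0,0,0.8,0,0,0,255],[0,0,0.8,0,0,0,255]]
  ]
}}

```text
clock: 12.75
ee_pos: [0.5551, -0.0685, 0.0027]
tool_rot: [[0.128, 0.992, -0.005], [0.992, -0.128, -0.001], [-0.002, -0.005, -1.0]]
ft_force: [-1.1, -0.2, -0.5]
finger_gap: 0.553
```

Request:
{"method": "apply_moves", "body": {
  "deltas": [
    [[0,0,0.15,0,0,0,255],[0,0,0.3,0,0,0,255],[0,0,0.45,0,0,0,255],[0,0,0.6,0,0,0,255],[0,0,0.75,0,0,0,255],[0,0,0.9,0,0,0,255],[0,0,0.9,0,0,0,255]]
  ]
}}

```text
clock: 13.33
ee_pos: [0.5549, -0.0685, -0.0067]
tool_rot: [[0.128, 0.992, -0.005], [0.992, -0.128, -0.001], [-0.002, -0.005, -1.0]]
ft_force: [-0.3, -0.4, -1.0]
finger_gap: 0.555
```

Request:
{"method": "apply_moves", "body": {
  "deltas": [
    [[0,0,0.1,0,0,0,255],[0,0,0.2,0,0,0,255],[0,0,0.3,0,0,0,255],[0,0,0.3,0,0,0,255]]
  ]
}}

```text
clock: 13.67
ee_pos: [0.5549, -0.0685, -0.0089]
tool_rot: [[0.128, 0.992, -0.005], [0.992, -0.128, -0.001], [-0.002, -0.005, -1.0]]
ft_force: [-3.2, 0.0, 3.6]
finger_gap: 0.553
```

```bash
python3 - <<'E'
from h import *
go()
b=snap('side')
cv2.imwrite('pics/p2.png',cv2.resize(b['image'][150:260,250:390,::-1],None,fx=5,fy=5,interpolation=2))
E
```

```text
at [ 0.5549 -0.0685 -0.0089] j [-10.4   2.4  93.9  -0.1  84.   -3.1] f [-3.2  0.   3.6] gap 0.553 t 13.67
```

View pics/p2.png

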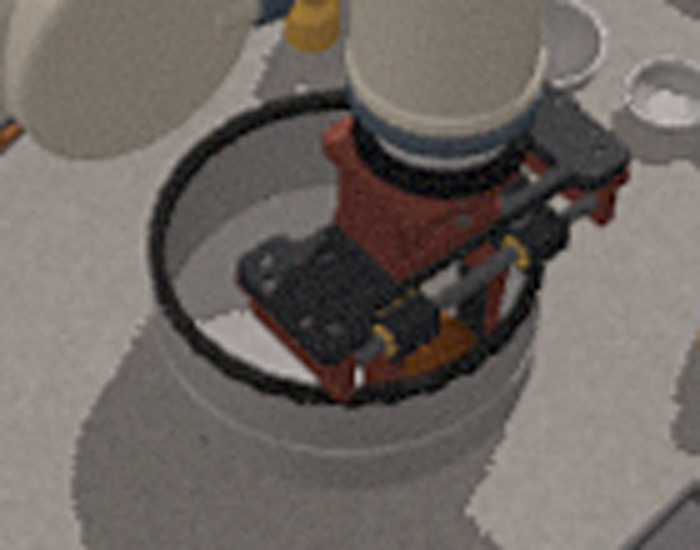

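Request:
{"method": "apply_moves", "body": {
  "deltas": [
    [[0,0,0,0,0,0,90],[0,0,0,0,0,0,90],[0,0,0,0,0,0,80],[0,0,0,0,0,0,80],[0,0,-2,0,0,0,80],[0,0,-5,0,0,0,80],[0,0,-9,0,0,0,80],[0,0,-13,0,0,0,80]]
  ]
}}

```text
clock: 14.38
ee_pos: [0.5547, -0.0682, 0.1212]
tool_rot: [[0.128, 0.992, -0.008], [0.992, -0.128, -0.0], [-0.001, -0.008, -1.0]]
ft_force: [0.9, -0.7, -0.5]
finger_gap: 0.684
```

```bash
python3 - <<'E'
from h import *
go((.543,-.256,.1,-25))
b=snap('side')
cv2.imwrite('pics/p3.png',cv2.resize(b['image'][150:260,250:390,::-1],None,fx=5,fy=5,interpolation=2))
balls()
E
```

```text
at [ 0.5547 -0.0682  0.1212] j [-10.4  -0.8  83.8  -0.1  97.5  -3.1] f [ 0.9 -0.7 -0.5] gap 0.684 t 14.38
(0.543, -0.256, 0.1, -25) -> [-18.77   1.27   2.14] [-0.007  0.003  0.308]
top only [226.8 193.  278. ] [0.5829 0.233  0.027 ]
top only [168.6 200.3 332. ] [0.5634 0.3897 0.027 ]
ball [405.8 207.2 207. ] [ 0.5417 -0.2585  0.027 ] side [395.5 273.8 400. ] side@z [ 0.5411 -0.2574  0.027 ] tri [ 0.5412 -0.2579  0.0276] [0.0006 0.0006]
top only [173.5 256.  409. ] [0.4138 0.3715 0.027 ]
ball [437.3 242.1 202. ] [ 0.4454 -0.3425  0.027 ] side [400.1 333.6 510. ] side@z [ 0.4395 -0.3445  0.027 ] tri [ 0.4443 -0.3445  0.0182] [0.0015 0.0015]
```

View pics/p3.png

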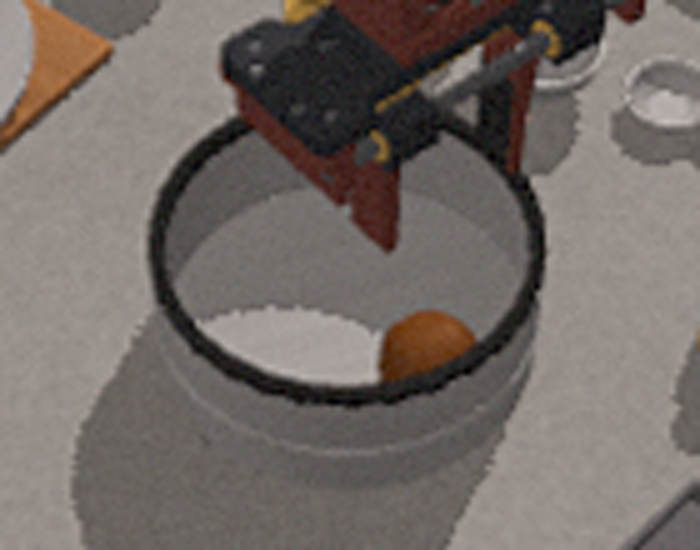

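Request:
{"method": "apply_moves", "body": {
  "deltas": [
    [[-4,0.2,0,0,0,0.1,60],[-8,0.4,0,0,0,0.2,60],[-12,0.6,0,0,0,0.3,60],[-16,0.8,1,0,0,0.3,60],[-18.8,1,2,0,0,0.3,60],[-18.8,1,4,0,0,0.3,60],[-18.8,1,5,0,0,0.3,60],[-18.8,1,5,0,0,0.3,60]]
  ]
}}

```text
clock: 15.2
ee_pos: [0.5417, -0.2555, 0.0712]
tool_rot: [[0.416, 0.909, -0.004], [0.909, -0.416, 0.002], [-0.0, -0.004, -1.0]]
ft_force: [-1.1, 0.6, -0.7]
finger_gap: 0.766
```

```bash
python3 - <<'E'
from h import *
go((.540,-.256,.03,-25),(.540,-.256,-.014,-25))
b=snap('side')
overlay(b,350,220,450,310,7,'p4.png',[(.5425,-.2565,.027)])
E
```

```text
at [ 0.5417 -0.2555  0.0712] j [-28.5   5.8  82.   -0.   92.4  -3.9] f [-1.1  0.6 -0.7] gap 0.766 t 15.2
(0.54, -0.256, 0.03, -25) -> [-0.11 -0.12  4.12] [-0.004  0.     0.007]
(0.54, -0.256, -0.014, -25) -> [-0.11 -0.1   8.52] [-0.004  0.     0.007]
```

View pics/p4.png

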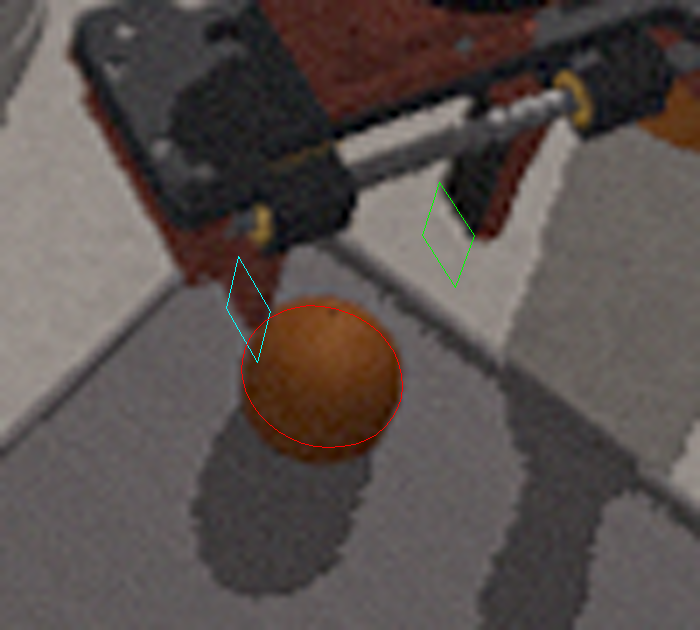

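Request:
{"method": "apply_moves", "body": {
  "deltas": [
    [[-0.1,-0.1,2,0,0,0,60],[-0.1,-0.1,4,0,0,0,60],[-0.1,-0.1,6,0,0,0,60],[-0.1,-0.1,7,0,0,0,60],[-0.1,-0.1,7.5,0,0,0,60],[-0.1,-0.1,8,0,0,0,60],[-0.1,-0.1,8.3,0,0,0,60],[-0.1,-0.1,8.3,0,0,0,60]]
  ]
}}

```text
clock: 15.92
ee_pos: [0.5416, -0.2558, -0.0091]
tool_rot: [[0.415, 0.91, -0.001], [0.91, -0.415, -0.0], [-0.0, -0.0, -1.0]]
ft_force: [0.5, 0.3, 0.1]
finger_gap: 0.767
```

Request:
{"method": "apply_moves", "body": {
  "deltas": [
    [[0,0,0.1,0,0,0,90],[0,0,0.1,0,0,0,110],[0,0,0.1,0,0,0,120],[0,0,0.1,0,0,0,130],[0,0,0.1,0,0,0,140],[0,0,0.1,0,0,0,160]]
  ]
}}

```text
clock: 16.42
ee_pos: [0.542, -0.2561, -0.0093]
tool_rot: [[0.415, 0.91, 0.001], [0.91, -0.415, -0.001], [-0.0, 0.001, -1.0]]
ft_force: [0.2, -0.0, 4.7]
finger_gap: 0.552
```

```bash
python3 - <<'E'
from h import *
go()
b=snap('side')
overlay(b,350,220,450,310,7,'p5.png',[(.5425,-.2565,.027)])
E
```

```text
at [ 0.542  -0.2561 -0.0093] j [-28.5   8.1  87.8  -0.   84.   -4. ] f [ 0.2 -0.   4.7] gap 0.552 t 16.42
```

View pics/p5.png

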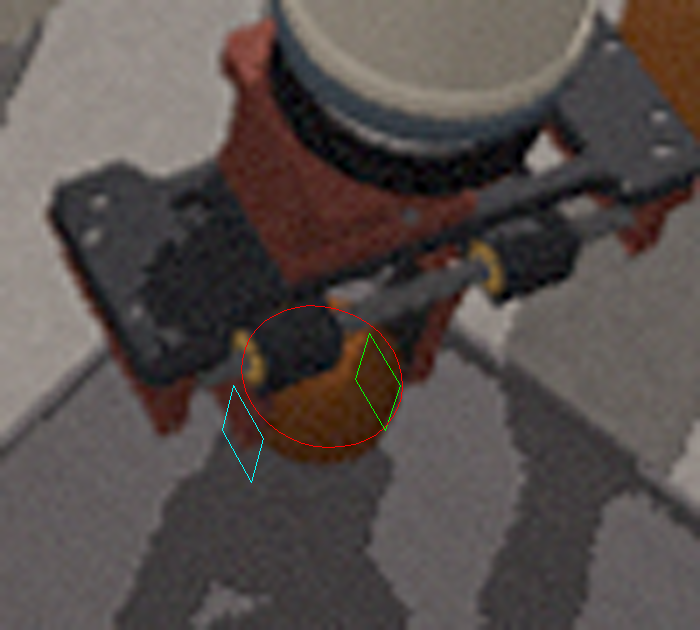

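Request:
{"method": "apply_moves", "body": {
  "deltas": [
    [[0,0,0,0,0,0,255],[0,0,0,0,0,0,255],[0,0,0,0,0,0,255],[0,0,-1,0,0,0,255],[0,0,-3,0,0,0,255],[0,0,-6,0,0,0,255],[0,0,-10,0,0,0,255],[0,0,-13,0,0,0,255]]
  ]
}}

```text
clock: 17.13
ee_pos: [0.5418, -0.2559, 0.1234]
tool_rot: [[0.415, 0.91, 0.001], [0.91, -0.415, -0.001], [-0.0, 0.001, -1.0]]
ft_force: [0.1, 0.0, -0.5]
finger_gap: 0.554
```

```bash
python3 - <<'E'
from h import *
go((.556,.0405,.12,-10),(.556,.0405,.12,4))
E
```

```text
at [ 0.5418 -0.2559  0.1234] j [-28.5   4.8  77.8  -0.   97.3  -4. ] f [ 0.1  0.  -0.5] gap 0.554 t 17.13
(0.556, 0.0405, 0.12, -10) -> [ 27.56 -11.     0.31] [ 0.001  0.001 -0.253]
(0.556, 0.0405, 0.12, 4) -> [ 27.56 -11.     0.31] [ 0.001  0.001 -0.498]
```

Request:
{"method": "apply_moves", "body": {
  "deltas": [
    [[3.7,-1.5,0,0,0,-0.07,255],[7.4,-3,0,0,0,-0.14,255],[11,-4.4,0,0,0,-0.21,255],[14.7,-5.9,0,0,0,-0.28,255],[18.4,-7.3,0,0,0,-0.35,255],[22,-8.8,0,0,0,-0.42,255],[25,-10,0,0,0,-0.5,255],[27.5,-11,0,0,0,-0.5,255]]
  ]
}}

```text
clock: 17.8
ee_pos: [0.5552, 0.0426, 0.1234]
tool_rot: [[-0.078, 0.997, 0.001], [0.997, 0.078, -0.001], [-0.001, 0.001, -1.0]]
ft_force: [0.6, -0.5, -0.8]
finger_gap: 0.553
```

```bash
python3 - <<'E'
from h import *
go((.556,.0405,.12,4),(.556,.0405,-.003,4))
E
```

```text
at [0.5552 0.0426 0.1234] j [ 0.9 -1.6 84.3 -0.  97.3 -3.6] f [ 0.6 -0.5 -0.8] gap 0.553 t 17.8
(0.556, 0.0405, 0.12, 4) -> [-0.21  0.06  0.35] [0.001 0.001 0.008]
(0.556, 0.0405, -0.003, 4) -> [-0.21  0.05 12.65] [0.001 0.001 0.008]
```

Request:
{"method": "apply_moves", "body": {
  "deltas": [
    [[-0.2,0,1,0,0,0,255],[-0.2,0,4,0,0,0,255],[-0.2,0,7,0,0,0,255],[-0.2,0,9,0,0,0,255],[-0.2,0,10.5,0,0,0,255],[-0.2,0,11.5,0,0,0,255],[-0.2,0,12.1,0,0,0,255],[-0.2,0,12.5,0,0,0,255]]
  ]
}}

```text
clock: 18.47
ee_pos: [0.5553, 0.0401, -0.002]
tool_rot: [[-0.077, 0.997, 0.0], [0.997, 0.077, -0.001], [-0.001, 0.0, -1.0]]
ft_force: [-0.1, -0.8, -0.6]
finger_gap: 0.559
```

Request:
{"method": "apply_moves", "body": {
  "deltas": [
    [[0,0,0.1,0,0,0,255],[0,0,0.25,0,0,0,255],[0,0,0.4,0,0,0,255],[0,0,0.5,0,0,0,255],[0,0,0.5,0,0,0,255]]
  ]
}}

```text
clock: 18.88
ee_pos: [0.5555, 0.0401, -0.0067]
tool_rot: [[-0.077, 0.997, 0.001], [0.997, 0.077, -0.001], [-0.001, 0.001, -1.0]]
ft_force: [0.5, 0.2, -0.6]
finger_gap: 0.553
```

Request:
{"method": "apply_moves", "body": {
  "deltas": [
    [[0,0,0.1,0,0,0,255],[0,0,0.2,0,0,0,255],[0,0,0.25,0,0,0,255],[0,0,0.25,0,0,0,255]]
  ]
}}

```text
clock: 19.22
ee_pos: [0.5559, 0.0401, -0.0083]
tool_rot: [[-0.077, 0.997, 0.002], [0.997, 0.077, -0.001], [-0.001, 0.002, -1.0]]
ft_force: [-2.2, -0.6, 4.1]
finger_gap: 0.551
```

Contact with the floor, so I release and retreat.

Request:
{"method": "apply_moves", "body": {
  "deltas": [
    [[0,0,0,0,0,0,90],[0,0,0,0,0,0,90],[0,0,0,0,0,0,80],[0,0,0,0,0,0,80],[0,0,-2,0,0,0,80],[0,0,-5,0,0,0,80],[0,0,-9,0,0,0,80],[0,0,-13,0,0,0,80]]
  ]
}}

```text
clock: 19.88
ee_pos: [0.5546, 0.0402, 0.1218]
tool_rot: [[-0.077, 0.997, -0.001], [0.997, 0.077, -0.001], [-0.001, -0.001, -1.0]]
ft_force: [0.8, 0.9, -0.2]
finger_gap: 0.689
```

```bash
python3 - <<'E'
from h import *
go((.4415,-.344,.12,-38))
b=snap('side')
cv2.imwrite('pics/p6.png',cv2.resize(b['image'][150:260,250:390,::-1],None,fx=5,fy=5,interpolation=2))
balls()
E
```

```text
at [0.5546 0.0402 0.1218] j [ 0.7 -1.6 84.5 -0.  97.2 -3.8] f [ 0.8  0.9 -0.2] gap 0.689 t 19.88
(0.4415, -0.344, 0.12, -38) -> [-37.43 -14.25   0.22] [-0.001  0.001  0.741]
top only [226.8 192.9 276. ] [0.5833 0.2332 0.027 ]
top only [168.6 200.3 332. ] [0.5634 0.3897 0.027 ]
top only [173.8 256.1 416. ] [0.4135 0.3707 0.027 ]
ball [437.4 242.2 203. ] [ 0.4452 -0.3427  0.027 ] side [400.1 333.5 507. ] side@z [ 0.4396 -0.3445  0.027 ] tri [ 0.4441 -0.3445  0.0188] [0.0014 0.0014]
```

View pics/p6.png

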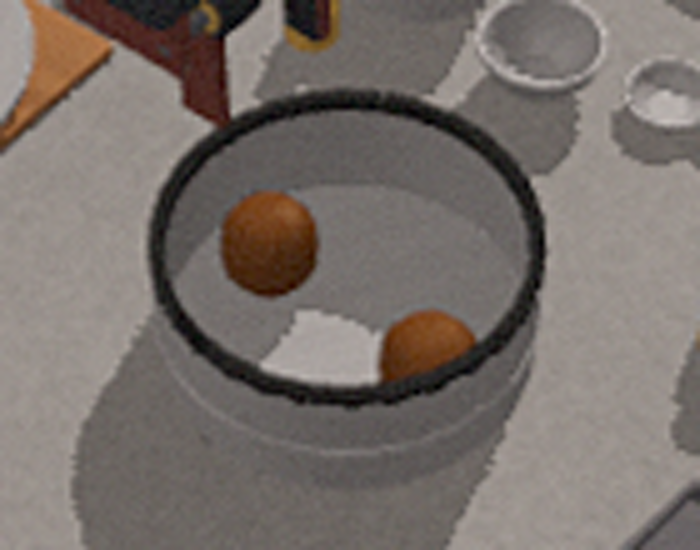

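Both balls stand in the tub with a gap between them. Now the last one.

Request:
{"method": "apply_moves", "body": {
  "deltas": [
    [[-3.7,-1.4,0,0,0,0.09,60],[-7.4,-2.8,0,0,0,0.18,60],[-11.1,-4.2,0,0,0,0.27,60],[-14.8,-5.6,0,0,0,0.36,60],[-18.5,-7,0,0,0,0.45,60],[-22.2,-8.4,0,0,0,0.54,60],[-25.9,-9.9,0,0,0,0.63,60],[-29.6,-11.3,0,0,0,0.74,60]]
  ]
}}

```text
clock: 20.7
ee_pos: [0.4667, -0.2649, 0.1238]
tool_rot: [[0.619, 0.786, 0.008], [0.786, -0.619, 0.001], [0.006, 0.006, -1.0]]
ft_force: [1.2, 0.0, 0.1]
finger_gap: 0.766
```

```bash
python3 - <<'E'
from h import *
go((.4395,-.344,.07,-38))
E
```

```text
at [ 0.4667 -0.2649  0.1238] j [-33.4  -5.1  87.7   0.3  97.1   4.8] f [1.2 0.  0.1] gap 0.766 t 20.7
(0.4395, -0.344, 0.07, -38) -> [-7.92  2.73  5.36] [ 0.006 -0.006 -0.004]
```

Request:
{"method": "apply_moves", "body": {
  "deltas": [
    [[-4,1.4,0,0,0,0,60],[-7.9,2.7,0,0,0,0,60],[-7.9,2.7,0,0,0,0,60],[-7.9,2.7,2,0,0,0,60],[-7.9,2.7,4.5,0,0,0,60],[-7.9,2.7,4.5,0,0,0,60]]
  ]
}}

```text
clock: 21.2
ee_pos: [0.4368, -0.3415, 0.0716]
tool_rot: [[0.619, 0.785, 0.0], [0.785, -0.619, 0.008], [0.006, -0.005, -1.0]]
ft_force: [0.2, 0.2, -1.9]
finger_gap: 0.765
```

```bash
python3 - <<'E'
from h import *
go((.4395,-.344,-.011,-38))
b=snap('side')
overlay(b,350,270,450,360,7,'p7.png',[(.440,-.3445,.027)])
E
```

```text
at [ 0.4368 -0.3415  0.0716] j [-41.8  -1.   89.    0.4  92.3  -3.5] f [ 0.2  0.2 -1.9] gap 0.765 t 21.2
(0.4395, -0.344, -0.011, -38) -> [-0.08  0.41  8.25] [-0.005 -0.006 -0.004]
```

View pics/p7.png

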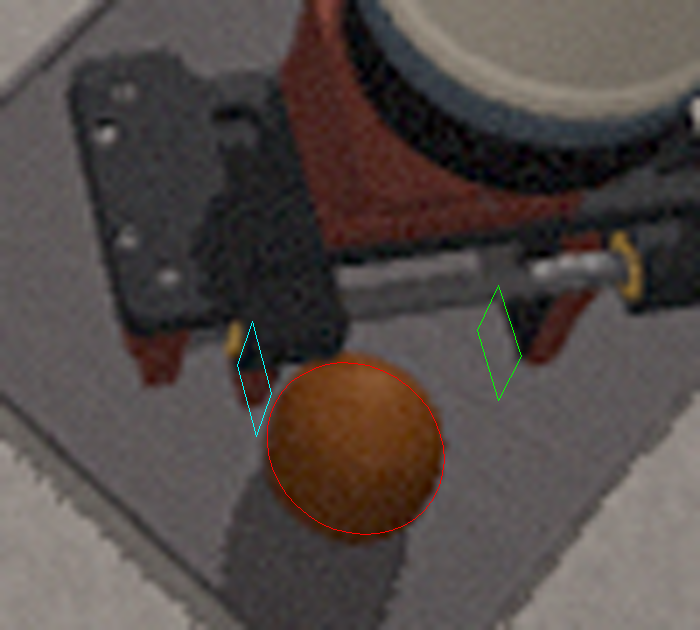

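Request:
{"method": "apply_moves", "body": {
  "deltas": [
    [[-0.1,0.2,2,0,0,0,60],[-0.1,0.2,4,0,0,0,60],[-0.1,0.2,6,0,0,0,60],[-0.1,0.2,7,0,0,0,60],[-0.1,0.2,7.5,0,0,0,60],[-0.1,0.2,8,0,0,0,60],[-0.1,0.2,8.3,0,0,0,60],[-0.1,0.2,8.3,0,0,0,60]]
  ]
}}

```text
clock: 21.92
ee_pos: [0.4389, -0.3434, -0.0084]
tool_rot: [[0.619, 0.786, 0.003], [0.786, -0.619, 0.006], [0.006, -0.002, -1.0]]
ft_force: [0.1, -0.3, 0.4]
finger_gap: 0.764
```

Request:
{"method": "apply_moves", "body": {
  "deltas": [
    [[0,0,0.1,0,0,0,90],[0,0,0.1,0,0,0,110],[0,0,0.1,0,0,0,120],[0,0,0.1,0,0,0,130],[0,0,0.1,0,0,0,140],[0,0,0.1,0,0,0,160]]
  ]
}}

```text
clock: 22.42
ee_pos: [0.4393, -0.3438, -0.0086]
tool_rot: [[0.619, 0.786, 0.004], [0.786, -0.619, 0.005], [0.006, -0.0, -1.0]]
ft_force: [0.6, -1.0, 3.3]
finger_gap: 0.551
```

```bash
python3 - <<'E'
from h import *
go()
b=snap('side')
overlay(b,350,270,450,360,7,'p8.png',[(.440,-.3445,.027)])
E
```

```text
at [ 0.4393 -0.3438 -0.0086] j [-41.8   1.9  94.4   0.3  83.8  -3.6] f [ 0.6 -1.   3.3] gap 0.551 t 22.42
```

View pics/p8.png

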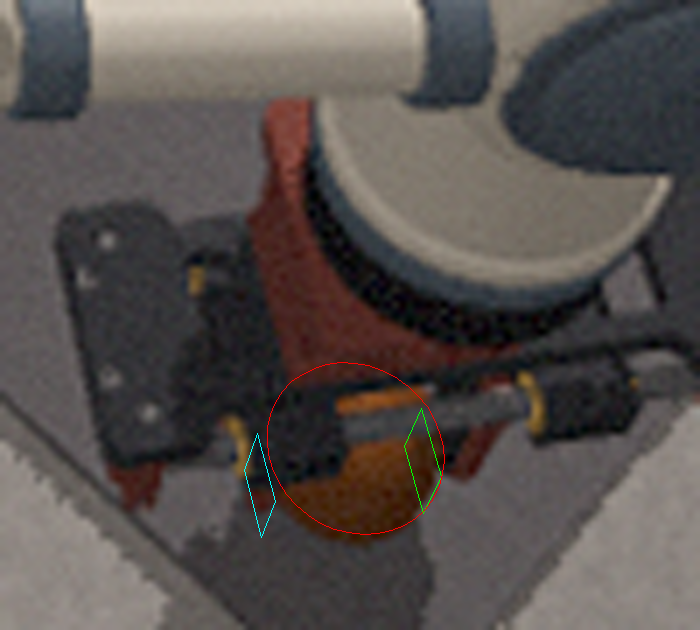

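Request:
{"method": "apply_moves", "body": {
  "deltas": [
    [[0,0,0,0,0,0,255],[0,0,0,0,0,0,255],[0,0,0,0,0,0,255],[0,0,-1,0,0,0,255],[0,0,-3,0,0,0,255],[0,0,-6,0,0,0,255],[0,0,-10,0,0,0,255],[0,0,-13,0,0,0,255]]
  ]
}}

```text
clock: 23.13
ee_pos: [0.4386, -0.3443, 0.1241]
tool_rot: [[0.619, 0.786, 0.004], [0.786, -0.619, 0.005], [0.006, 0.0, -1.0]]
ft_force: [1.1, 0.3, -0.3]
finger_gap: 0.554
```

```bash
python3 - <<'E'
from h import *
go((.526,-.0135,.125,-1.5))
E
```

```text
at [ 0.4386 -0.3443  0.1241] j [-41.9  -1.5  84.2   0.4  97.4  -3.6] f [ 1.1  0.3 -0.3] gap 0.554 t 23.13
(0.526, -0.0135, 0.125, -1.5) -> [ 31.39 -13.6    0.1 ] [ 0.002 -0.006 -0.641]
```

Request:
{"method": "apply_moves", "body": {
  "deltas": [
    [[3.7,-1.6,0,0,0,-0.08,255],[7.4,-3.2,0,0,0,-0.16,255],[11.1,-4.8,0,0,0,-0.24,255],[14.8,-6.4,0,0,0,-0.32,255],[18.5,-8,0,0,0,-0.4,255],[22.2,-9.6,0,0,0,-0.48,255],[25.9,-11.2,0,0,0,-0.56,255],[29.6,-12.8,0,0,0,-0.64,255]]
  ]
}}

```text
clock: 23.8
ee_pos: [0.521, -0.0305, 0.1262]
tool_rot: [[0.023, 1.0, 0.004], [1.0, -0.023, 0.005], [0.005, 0.004, -1.0]]
ft_force: [-0.0, -0.3, -0.2]
finger_gap: 0.552
```

```bash
python3 - <<'E'
from h import *
go((.526,-.0135,.125,-1.5))
E
```

```text
at [ 0.521  -0.0305  0.1262] j [-7.3 -7.3 89.4  0.3 97.7 -5.9] f [-0.  -0.3 -0.2] gap 0.552 t 23.8
(0.526, -0.0135, 0.125, -1.5) -> [1.71 0.46 0.13] [ 0.004 -0.005  0.003]
```

Request:
{"method": "apply_moves", "body": {
  "deltas": [
    [[1.5,0.4,0,0,0,0,255],[1.5,0.4,0,0,0,0,255],[1.5,0.4,2,0,0,0,255],[1.5,0.4,5,0,0,0,255],[1.5,0.4,8,0,0,0,255],[1.5,0.4,10,0,0,0,255],[1.5,0.4,11.5,0,0,0,255],[1.5,0.4,12.3,0,0,0,255]]
  ]
}}

```text
clock: 24.47
ee_pos: [0.5239, -0.016, 0.0006]
tool_rot: [[0.024, 1.0, -0.001], [1.0, -0.024, 0.004], [0.004, -0.001, -1.0]]
ft_force: [0.1, 0.4, -1.0]
finger_gap: 0.557
```

```bash
python3 - <<'E'
from h import *
go((.526,-.0135,-.0075,-1.5))
b=snap('side')
cv2.imwrite('pics/p9.png',cv2.resize(b['image'][150:260,250:390,::-1],None,fx=5,fy=5,interpolation=2))
E
```

```text
at [ 0.5239 -0.016   0.0006] j [-5.6 -3.7 98.9  0.3 84.8 -4.3] f [ 0.1  0.4 -1. ] gap 0.557 t 24.47
(0.526, -0.0135, -0.0075, -1.5) -> [0.25 0.21 0.81] [-0.001 -0.004  0.002]
```

View pics/p9.png

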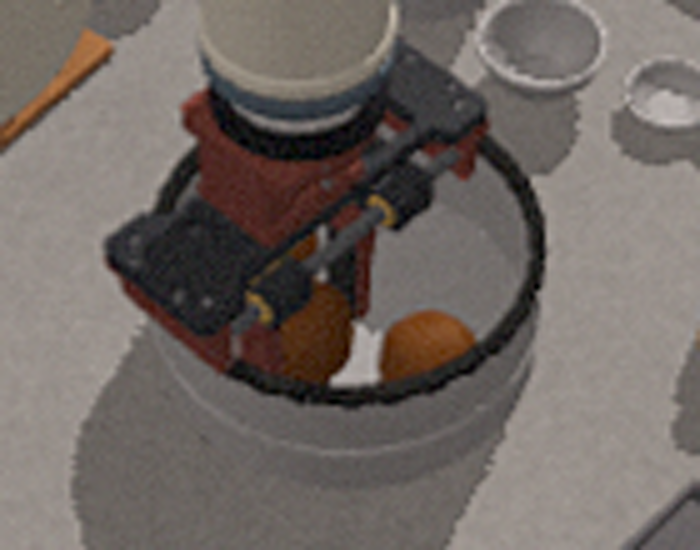

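Request:
{"method": "apply_moves", "body": {
  "deltas": [
    [[0.1,0.1,0.15,0,0,0,255],[0.2,0.2,0.3,0,0,0,255],[0.2,0.2,0.45,0,0,0,255],[0.2,0.2,0.6,0,0,0,255],[0.2,0.2,0.7,0,0,0,255],[0.2,0.2,0.7,0,0,0,255]]
  ]
}}

```text
clock: 25.02
ee_pos: [0.5259, -0.0138, -0.0066]
tool_rot: [[0.024, 1.0, -0.001], [1.0, -0.024, 0.005], [0.005, -0.001, -1.0]]
ft_force: [0.1, -0.9, -0.9]
finger_gap: 0.558
```

Request:
{"method": "apply_moves", "body": {
  "deltas": [
    [[0,0,0.1,0,0,0,255],[0,0,0.2,0,0,0,255],[0,0,0.2,0,0,0,255]]
  ]
}}

```text
clock: 25.27
ee_pos: [0.5262, -0.0138, -0.0076]
tool_rot: [[0.024, 1.0, 0.0], [1.0, -0.024, 0.004], [0.004, -0.0, -1.0]]
ft_force: [-1.1, -0.3, 4.3]
finger_gap: 0.554
```

Request:
{"method": "apply_moves", "body": {
  "deltas": [
    [[0,0,0,0,0,0,90],[0,0,0,0,0,0,85],[0,0,0,0,0,0,85],[0,0,0,0,0,0,85],[0,0,-2,0,0,0,85],[0,0,-5,0,0,0,85],[0,0,-9,0,0,0,85],[0,0,-13,0,0,0,85]]
  ]
}}

```text
clock: 25.93
ee_pos: [0.5253, -0.0143, 0.1226]
tool_rot: [[0.024, 1.0, -0.003], [1.0, -0.024, 0.005], [0.005, -0.003, -1.0]]
ft_force: [0.5, 0.3, 0.2]
finger_gap: 0.667
```

```bash
python3 - <<'E'
from h import *
go((.498,.303,.16,31))
E
```

```text
at [ 0.5253 -0.0143  0.1226] j [-5.5 -6.3 88.9  0.3 97.6 -4. ] f [0.5 0.3 0.2] gap 0.667 t 25.93
(0.498, 0.303, 0.16, 31) -> [31.67 -3.5  -3.58] [-0.001 -0.005 -0.565]
```

Request:
{"method": "apply_moves", "body": {
  "deltas": [
    [[3.5,-2,-1,0,0,-0.06,60],[7,-4,-2,0,0,-0.12,60],[10.5,-6,-3,0,0,-0.18,60],[13,-8,-3.5,0,0,-0.24,60],[15,-10,-3.5,0,0,-0.3,60],[15,-10,-3.5,0,0,-0.3,60]]
  ]
}}

```text
clock: 26.43
ee_pos: [0.4268, 0.1411, 0.1597]
tool_rot: [[-0.28, 0.96, -0.002], [0.96, 0.28, 0.007], [0.007, 0.0, -1.0]]
ft_force: [-0.7, -0.3, 0.2]
finger_gap: 0.765
```

```bash
python3 - <<'E'
from h import *
go((.498,.303,.16,31))
a=snap('top','t20.png');b=snap('side','s20.png')
for n,s,box in(('top',a,(185,210,215,240)),('side',b,(205,140,235,175))):
    g=s['image'].max(2); x0,y0,x1,y1=box; m=(g[y0:y1,x0:x1]<50); ys,xs=np.nonzero(m); print('knob',n,xs.mean()+x0,ys.mean()+y0,m.sum())
E
```

```text
at [0.4268 0.1411 0.1597] j [ 13.6 -18.5  95.6   0.4 102.9  -2.5] f [-0.7 -0.3  0.2] gap 0.765 t 26.43
(0.498, 0.303, 0.16, 31) -> [13.55 11.36  0.06] [ 0.001 -0.007 -0.258]
knob top 199.08247422680412 223.8659793814433 97
knob side 217.61599999999999 149.024 250
```

View pics/t20.png

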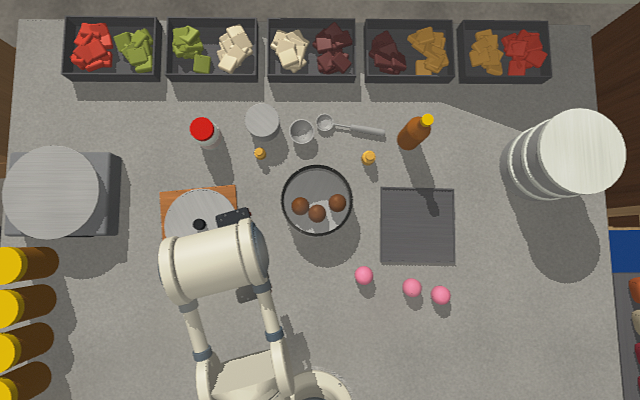

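View pics/s20.png

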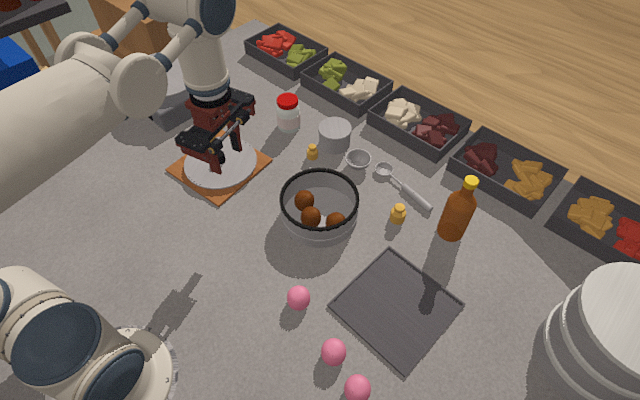

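All three balls are in the tub: side (304,200), (310,216), (335,219). The lid hasn't moved (knob at top (199,224)). Going over the knob now.

Request:
{"method": "apply_moves", "body": {
  "deltas": [
    [[3,2.5,0,0,0,-0.06,60],[6,5,0,0,0,-0.12,60],[9,7.5,0,0,0,-0.18,60],[12,10,0,0,0,-0.24,60],[13.5,11.3,0,0,0,-0.26,60],[13.5,11.3,2,0,0,-0.26,60],[13.5,11.3,5,0,0,-0.26,60],[13.5,11.3,8,0,0,-0.26,60]]
  ]
}}

```text
clock: 27.2
ee_pos: [0.5022, 0.299, 0.0783]
tool_rot: [[-0.51, 0.86, -0.0], [0.86, 0.51, 0.005], [0.004, 0.002, -1.0]]
ft_force: [1.0, -0.1, 0.2]
finger_gap: 0.767
```

```bash
python3 - <<'E'
from h import *
go((.498,.3025,.02,31))
b=snap('side');overlay(b,170,100,280,190,7,'q1.png')
E
```

```text
at [0.5022 0.299  0.0783] j [27.3  3.1 84.1  0.2 92.7 -3.4] f [ 1.  -0.1  0.2] gap 0.767 t 27.2
(0.498, 0.3025, 0.02, 31) -> [ 0.49 -0.2   5.83] [ 0.002 -0.004 -0.006]
```

View pics/q1.png

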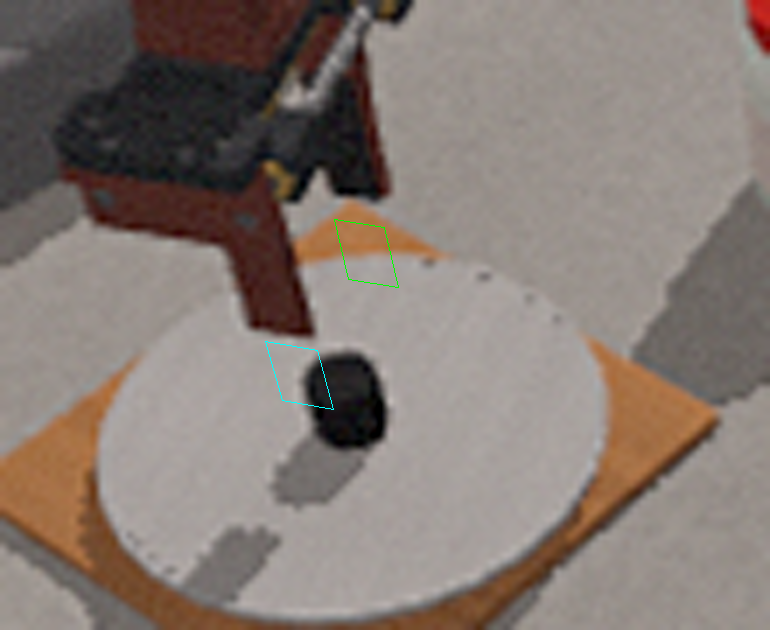

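```bash
python3 - <<'E'
from h import *
a=snap('top');b=snap('side')
overlay(a,150,170,260,270,7,'q2.png',[(.498,.302,.051)]);overlay(b,170,100,280,190,7,'q3.png',[(.498,.302,.023)])
go()
im=np.hstack([cv2.resize(cv2.imread('pics/q2.png'),(400,364)),cv2.resize(cv2.imread('pics/q3.png'),(400,327))[:364].copy() if 0 else cv2.copyMakeBorder(cv2.resize(cv2.imread('pics/q3.png'),(400,327)),0,37,0,0,0)])
cv2.imwrite('pics/q4.png',im)
E
```

```text
at [0.4995 0.2975 0.0758] j [27.3  3.2 84.3  0.3 92.9 -3.4] f [0.  0.2 0.4] gap 0.766 t 27.35
```

View pics/q4.png

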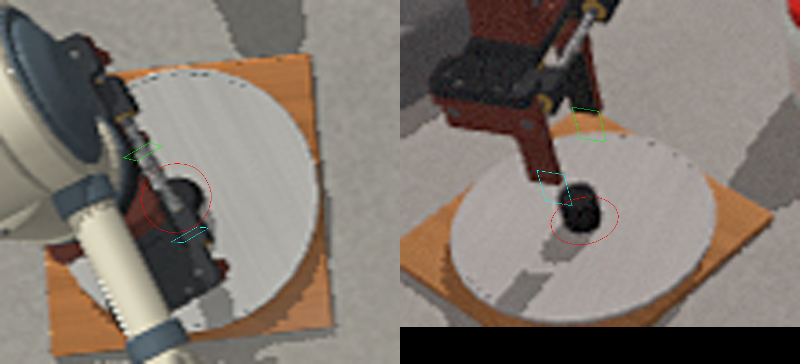

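Request:
{"method": "apply_moves", "body": {
  "deltas": [
    [[0.3,-0.2,0.5,0,0,0,60],[0.5,-0.2,1,0,0,0,60],[0.5,-0.2,2,0,0,0,60],[0.5,-0.2,3,0,0,0,60],[0.5,-0.2,4,0,0,0,60],[0.5,-0.2,4,0,0,0,60],[0.5,-0.2,4,0,0,0,60]]
  ]
}}

```text
clock: 27.93
ee_pos: [0.4943, 0.3005, 0.0348]
tool_rot: [[-0.51, 0.86, -0.009], [0.86, 0.51, 0.0], [0.005, -0.008, -1.0]]
ft_force: [-0.0, 0.6, 0.6]
finger_gap: 0.768
```

```bash
python3 - <<'E'
from h import *
go((.498,.3025,.02,31))
b=snap('side');overlay(b,170,100,280,190,7,'q5.png')
E
```

```text
at [0.4943 0.3005 0.0348] j [27.8  3.9 87.8  0.3 88.8 -2.9] f [-0.   0.6  0.6] gap 0.768 t 27.93
(0.498, 0.3025, 0.02, 31) -> [-0.03  0.43  1.47] [-0.008 -0.005 -0.006]
```

View pics/q5.png

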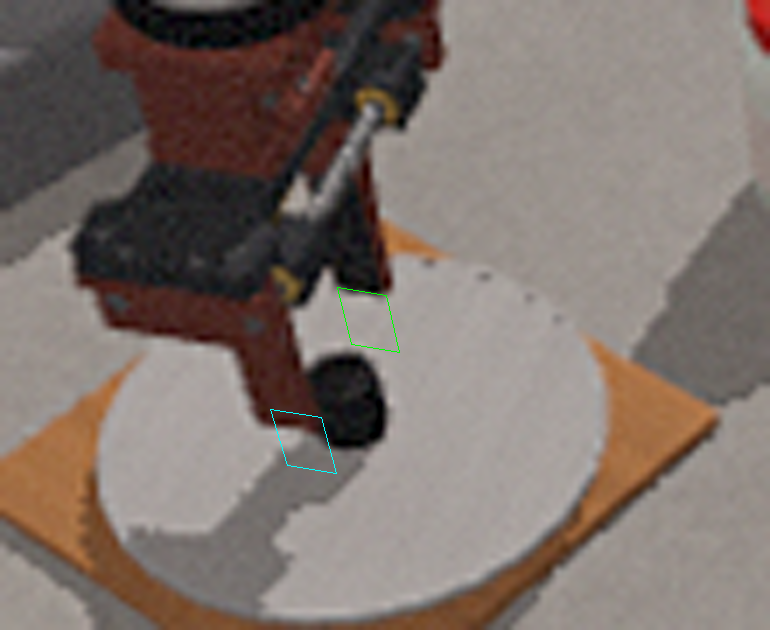

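Request:
{"method": "apply_moves", "body": {
  "deltas": [
    [[0,0.2,0.5,0,0,0,60],[0,0.3,1,0,0,0,60],[0,0.3,1.5,0,0,0,60],[0,0.3,2,0,0,0,60],[0,0.3,2.3,0,0,0,60],[0,0.3,2.3,0,0,0,60]]
  ]
}}

```text
clock: 28.48
ee_pos: [0.4965, 0.302, 0.0113]
tool_rot: [[-0.51, 0.86, -0.01], [0.86, 0.51, -0.0], [0.005, -0.009, -1.0]]
ft_force: [-0.2, -0.7, -0.6]
finger_gap: 0.765
```

```bash
python3 - <<'E'
from h import *
go((.498,.3025,.02,31))
b=snap('side');overlay(b,170,100,280,190,7,'q6.png')
E
```

```text
at [0.4965 0.302  0.0113] j [27.8  5.1 88.9  0.3 86.5 -2.9] f [-0.2 -0.7 -0.6] gap 0.765 t 28.48
(0.498, 0.3025, 0.02, 31) -> [-0.03  0.15 -0.87] [-0.009 -0.005 -0.006]
```

View pics/q6.png

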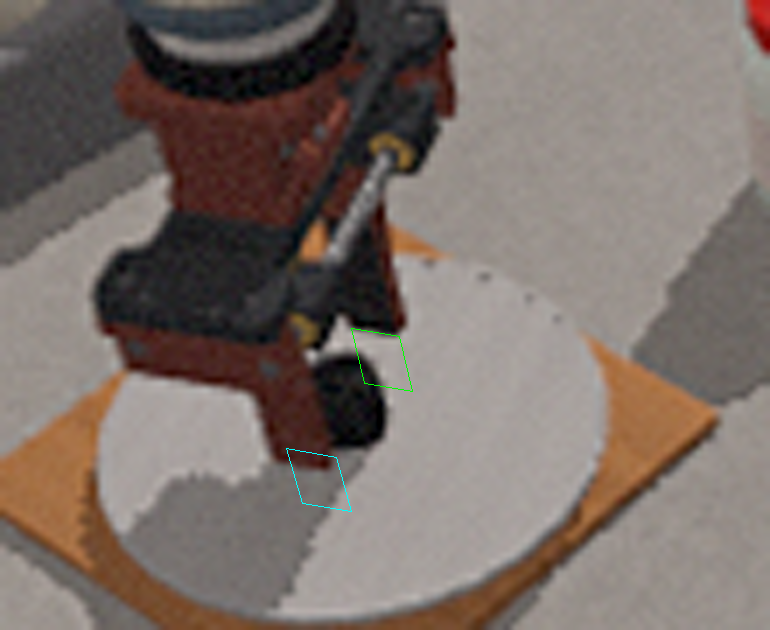

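Request:
{"method": "apply_moves", "body": {
  "deltas": [
    [[0,0.1,0.3,0,0,0,60],[0,0.1,0.6,0,0,0,60],[0,0.1,0.9,0,0,0,60],[0,0.1,1.2,0,0,0,60],[0,0.1,1.5,0,0,0,60],[0,0.1,1.5,0,0,0,60]]
  ]
}}

```text
clock: 29.03
ee_pos: [0.497, 0.3024, -0.0041]
tool_rot: [[-0.51, 0.86, -0.01], [0.86, 0.51, -0.0], [0.005, -0.009, -1.0]]
ft_force: [-0.2, 0.1, -0.4]
finger_gap: 0.764
```

Request:
{"method": "apply_moves", "body": {
  "deltas": [
    [[0,0,0.1,0,0,0,60],[0,0,0.2,0,0,0,60],[0,0,0.3,0,0,0,60],[0,0,0.4,0,0,0,60],[0,0,0.4,0,0,0,60]]
  ]
}}

```text
clock: 29.45
ee_pos: [0.497, 0.3025, -0.0079]
tool_rot: [[-0.51, 0.86, -0.01], [0.86, 0.51, -0.0], [0.005, -0.009, -1.0]]
ft_force: [0.1, 0.5, 0.7]
finger_gap: 0.765
```

```bash
python3 - <<'E'
from h import *
go((.498,.3025,.02,31))
b=snap('side');overlay(b,170,100,280,190,7,'q7.png')
E
```

```text
at [ 0.497   0.3025 -0.0079] j [27.8  6.  90.   0.3 84.5 -2.9] f [0.1 0.5 0.7] gap 0.765 t 29.45
(0.498, 0.3025, 0.02, 31) -> [-0.03  0.06 -2.79] [-0.009 -0.005 -0.006]
```

View pics/q7.png

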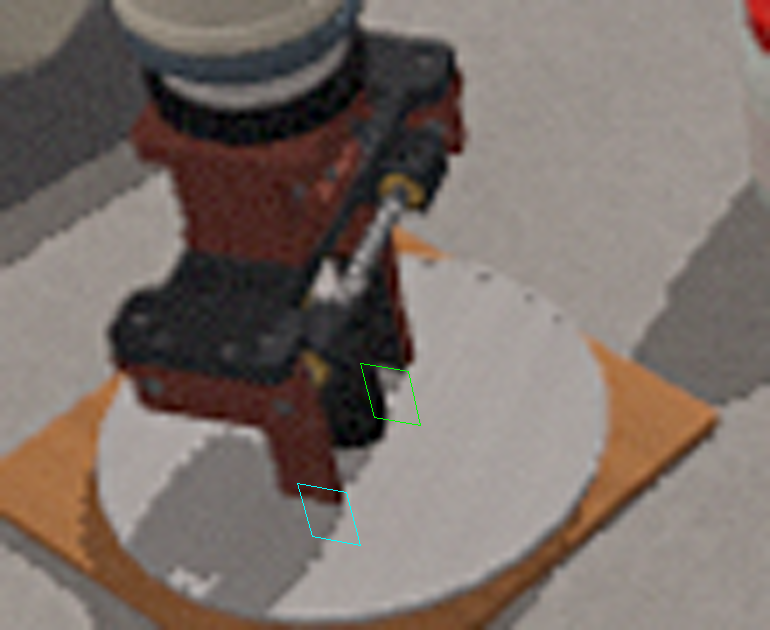

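Request:
{"method": "apply_moves", "body": {
  "deltas": [
    [[0,0,0.1,0,0,0,100],[0,0,0.2,0,0,0,130],[0,0,0.2,0,0,0,140],[0,0,0.2,0,0,0,150],[0,0,0.2,0,0,0,160],[0,0,0.2,0,0,0,170],[0,0,0.2,0,0,0,190],[0,0,0.2,0,0,0,200]]
  ]
}}

```text
clock: 30.17
ee_pos: [0.498, 0.3029, -0.0083]
tool_rot: [[-0.51, 0.86, -0.008], [0.86, 0.51, 0.001], [0.005, -0.006, -1.0]]
ft_force: [0.5, -0.5, 7.2]
finger_gap: 0.337
```

Request:
{"method": "apply_moves", "body": {
  "deltas": [
    [[0,0,0,0,0,0,255],[0,0,0,0,0,0,255],[0,0,0,0,0,0,255],[0,0,0,0,0,0,255]]
  ]
}}

```text
clock: 30.5
ee_pos: [0.4978, 0.3028, -0.0083]
tool_rot: [[-0.51, 0.86, -0.008], [0.86, 0.51, 0.001], [0.005, -0.007, -1.0]]
ft_force: [-0.5, -0.2, 3.2]
finger_gap: 0.337
```

Request:
{"method": "apply_moves", "body": {
  "deltas": [
    [[0,0,-0.3,0,0,0,255],[0,0,-1,0,0,0,255],[0,0,-2,0,0,0,255],[0,0,-4,0,0,0,255],[0,0,-7,0,0,0,255],[0,0,-10,0,0,0,255],[0,0,-13,0,0,0,255],[0,0,-13,0,0,0,255]]
  ]
}}

```text
clock: 31.17
ee_pos: [0.5014, 0.304, 0.1301]
tool_rot: [[-0.51, 0.86, 0.002], [0.86, 0.51, 0.006], [0.004, 0.005, -1.0]]
ft_force: [0.2, 0.5, -1.3]
finger_gap: 0.333
```

```bash
python3 - <<'E'
from h import *
go((.556,-.0135,.122,31),(.556,-.0135,.122,-1.5))
b=snap('side','s30.png')
E
```

```text
at [0.5014 0.304  0.1301] j [27.7  2.6 79.4  0.3 97.7 -2.9] f [ 0.2  0.5 -1.3] gap 0.333 t 31.17
(0.556, -0.0135, 0.122, 31) -> [-30.1  -11.5    0.64] [ 0.005 -0.004 -0.006]
(0.556, -0.0135, 0.122, -1.5) -> [-30.1  -11.5    0.64] [ 0.003 -0.005  0.561]
```

View pics/s30.png

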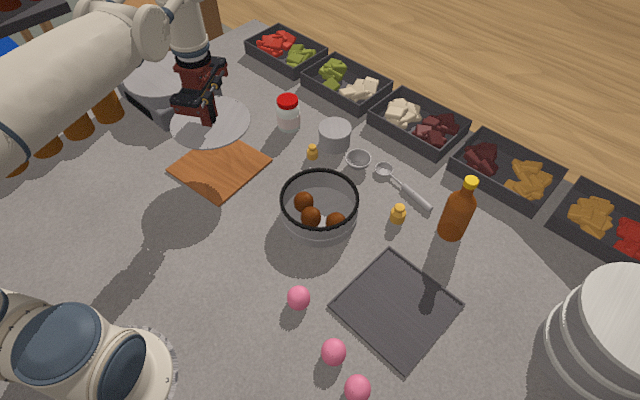

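The lid hangs level in the gripper and the board is empty. Carrying it over the tub.

Request:
{"method": "apply_moves", "body": {
  "deltas": [
    [[-3,-1.2,0,0,0,0.05,255],[-6.5,-2.5,0,0,0,0.1,255],[-10,-3.8,0,0,0,0.16,255],[-13.5,-5.2,0,0,0,0.23,255],[-17,-6.5,0,0,0,0.3,255],[-20.5,-7.8,0,0,0,0.38,255],[-24,-9.2,0,0,0,0.46,255],[-26,-10,0,0,0,0.54,255]]
  ]
}}

```text
clock: 31.88
ee_pos: [0.5463, 0.0253, 0.1227]
tool_rot: [[0.011, 1.0, -0.005], [1.0, -0.011, 0.003], [0.003, -0.005, -1.0]]
ft_force: [-0.1, 0.0, -3.6]
finger_gap: 0.335
```

```bash
python3 - <<'E'
from h import *
go((.556,-.0135,.12,-1.5))
E
```

```text
at [0.5463 0.0253 0.1227] j [-1.  -2.9 85.6  0.2 97.5 -0.4] f [-0.1  0.  -3.6] gap 0.335 t 31.88
(0.556, -0.0135, 0.12, -1.5) -> [-3.87  1.02  0.26] [-0.005 -0.003  0.015]
```

Request:
{"method": "apply_moves", "body": {
  "deltas": [
    [[-2,0.5,0.2,0,0,0,255],[-3.9,1,0.2,0,0,0,255],[-3.9,1,0.2,0,0,0,255],[-3.9,1,1.5,0,0,0,255],[-3.9,1,3,0,0,0,255],[-3.9,1,4.5,0,0,0,255],[-3.9,1,4.5,0,0,0,255],[-3.9,1,4.5,0,0,0,255]]
  ]
}}

```text
clock: 32.55
ee_pos: [0.554, -0.0125, 0.0751]
tool_rot: [[0.01, 1.0, -0.009], [1.0, -0.01, 0.004], [0.003, -0.009, -1.0]]
ft_force: [-0.1, 1.1, -2.5]
finger_gap: 0.335
```

```bash
python3 - <<'E'
from h import *
go((.556,-.0135,.05,-1.5))
a=snap('top');b=snap('side')
cv2.imwrite('pics/r1.png',cv2.resize(b['image'][140:250,250:390,::-1],None,fx=5,fy=5,interpolation=2))
cv2.imwrite('pics/r2.png',cv2.resize(a['image'][150:250,260:380,::-1],None,fx=5,fy=5,interpolation=2))
E
```

```text
at [ 0.554  -0.0125  0.0751] j [-4.9 -0.8 88.4  0.2 92.9 -4.3] f [-0.1  1.1 -2.5] gap 0.335 t 32.55
(0.556, -0.0135, 0.05, -1.5) -> [-0.11  0.22  2.51] [-0.009 -0.003  0.016]
```

View pics/r1.png

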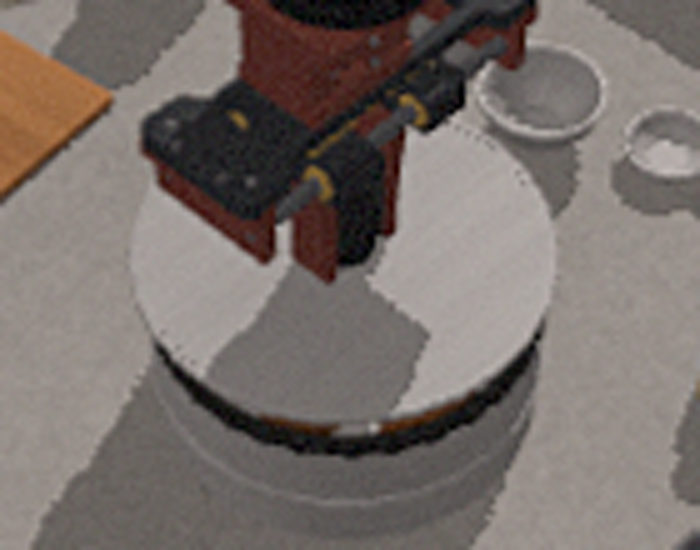

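View pics/r2.png

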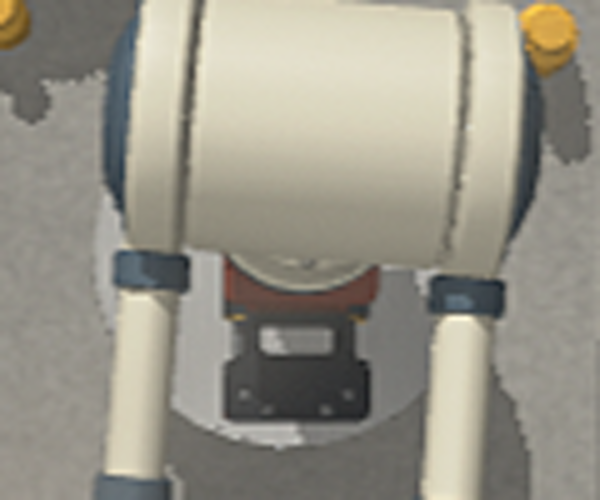

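```bash
python3 - <<'E'
from h import *
from scipy.optimize import least_squares
b=snap('side');a=snap('top')
im=b['image'].astype(int)
# radial edge search in side image: from candidate centre project circle rays and find bright->dark transition
c0=np.array([.554,-.0125]);
for z in(.1014,.1064):
  P=[]
  for t in np.radians(np.r_[-175:-10:3, 0:40:3,150:180:3]):
    best=None
    prof=[]
    rs=np.arange(.085,.112,.0005)
    for r in rs:
        u,v=proj(b,[c0[0]+r*np.cos(t),c0[1]+r*np.sin(t),z])
        x,y=int(u),int(v);fx,fy=u-x,v-y
        g=b['image'].mean(2); prof.append(g[y,x]*(1-fx)*(1-fy)+g[y,x+1]*fx*(1-fy)+g[y+1,x]*(1-fx)*fy+g[y+1,x+1]*fx*fy)
    d=np.abs(np.convolve(prof,[1,1,1,0,-1,-1,-1],'valid')); i=d.argmax()
    if d[i]>60: P.append((c0[0]+rs[i+3]*np.cos(t),c0[1]+rs[i+3]*np.sin(t)))
  P=np.array(P)
  f=least_squares(lambda q:np.hypot(P[:,0]-q[0],P[:,1]-q[1])-.099,c0,loss='soft_l1',f_scale=.001)
  f2=least_squares(lambda q:np.hypot(P[:,0]-q[0],P[:,1]-q[1])-q[2],[*c0,.099],loss='soft_l1',f_scale=.001)
  print(z,len(P),f.x.round(4),f2.x.round(4),np.std(f.fun).round(4))
E
```

```text
0.1014 60 [ 0.5567 -0.0113] [ 0.5574 -0.0098  0.1004] 0.0059
0.1064 56 [ 0.5543 -0.0128] [ 0.5546 -0.011   0.1006] 0.0037
```

```bash
python3 - <<'E'
from h import *
from scipy.optimize import least_squares
b=snap('side');a=snap('top')
for n,s,fn in(('top',a,'t0.png'),('side',b,'s0.png')):
  g=cv2.imread('pics/'+fn).mean(2).astype(np.float32)
  c0=np.array([.556,-.0135])
  for lab,lo,hi,sg in(('outer',.086,.104,1),('inner',.076,.093,-1)):
   for it in range(3):
    P=[]
    for t in np.radians(np.arange(0,360,4)):
      rs=np.arange(lo,hi,.0004); uv=np.array([proj(s,[c0[0]+r*np.cos(t),c0[1]+r*np.sin(t),.076]) for r in rs],np.float32)
      pr=cv2.remap(g,uv[:,0:1].copy(),uv[:,1:2].copy(),1)[:,0]
      d=sg*(pr[8:]-pr[:-8]); i=d.argmax()
      if d[i]>15: P.append((c0[0]+rs[i+4]*np.cos(t),c0[1]+rs[i+4]*np.sin(t)))
    P=np.array(P)
    f=least_squares(lambda q:np.hypot(P[:,0]-q[0],P[:,1]-q[1])-q[2],[*c0,.09],loss='soft_l1',f_scale=.0007)
    c0=f.x[:2]
   print(n,lab,len(P),f.x.round(4),np.median(np.abs(f.fun)).round(4))
E
```

```text
top outer 90 [ 0.5586 -0.0109  0.0939] 0.0004
top inner 90 [ 0.5575 -0.0107  0.0862] 0.0005
side outer 90 [ 0.5557 -0.014   0.0954] 0.0007
side inner 90 [ 0.5545 -0.015   0.0847] 0.0005
```

```bash
python3 - <<'E'
from h import *
from scipy.optimize import least_squares
go()
for n,s in(('top',snap('top')),('side',snap('side'))):
  g=s['image'].mean(2).astype(np.float32); z=.1064
  c0=np.array([.554,-.0125]) 
  im=cv2.resize(s['image'][140:260,250:390,::-1],None,fx=5,fy=5,interpolation=2)
  for it in range(3):
    P=[]
    for t in np.radians(np.arange(0,360,3)):
      rs=np.arange(.091,.107,.0004); uv=np.array([proj(s,[c0[0]+r*np.cos(t),c0[1]+r*np.sin(t),z]) for r in rs],np.float32)
      pr=cv2.remap(g,uv[:,0:1].copy(),uv[:,1:2].copy(),1)[:,0]
      d=pr[:-6]-pr[6:]; i=d.argmax()
      if d[i]>15 and pr[i]>100: P.append((c0[0]+rs[i+3]*np.cos(t),c0[1]+rs[i+3]*np.sin(t)))
    P=np.array(P)
    f=least_squares(lambda q:np.hypot(P[:,0]-q[0],P[:,1]-q[1])-.099,[*c0],loss='cauchy',f_scale=.0006)
    c0=f.x[:2]
  ang=np.degrees(np.arctan2(P[:,1]-c0[1],P[:,0]-c0[0]))
  print(n,len(P),f.x.round(4),np.median(np.abs(f.fun)).round(4)); print([(int(a),round(e*1000,1)) for a,e in zip(ang,np.hypot(*(P-c0).T)-.099)])
  for p in P:
    u,v=proj(s,[*p,z]); cv2.circle(im,(int((u-250+.5)*5),int((v-140+.5)*5)),3,(0,0,255),1)
  cv2.imwrite(f'pics/fit_{n}.png',im)
E
```

```text
at [ 0.5561 -0.0135  0.0786] j [-5.  -0.9 88.2  0.1 92.9 -4.4] f [ 0.2  0.  -2.8] gap 0.338 t 32.85
top 57 [ 0.5578 -0.0129] 0.0009
[(27, np.float64(0.9)), (30, np.float64(-5.5)), (48, np.float64(6.5)), (51, np.float64(6.1)), (54, np.float64(2.1)), (57, np.float64(-1.5)), (60, np.float64(-4.7)), (63, np.float64(-4.7)), (66, np.float64(-6.7)), (75, np.float64(-1.5)), (78, np.float64(-0.3)), (81, np.float64(-1.1)), (83, np.float64(0.5)), (86, np.float64(0.1)), (89, np.float64(0.1)), (92, np.float64(0.1)), (95, np.float64(0.5)), (98, np.float64(1.3)), (101, np.float64(-0.3)), (104, np.float64(0.9)), (107, np.float64(-0.3)), (110, np.float64(-6.7)), (113, np.float64(-4.7)), (116, np.float64(0.1)), (119, np.float64(2.9)), (122, np.float64(6.5)), (140, np.float64(-5.9)), (143, np.float64(-0.4)), (146, np.float64(0.0)), (149, np.float64(-0.4)), (152, np.float64(0.0)), (155, np.float64(0.0)), (158, np.float64(0.4)), (161, np.float64(1.2)), (164, np.float64(-0.4)), (167, np.float64(1.2)), (170, np.float64(0.0)), (173, np.float64(-0.4)), (176, np.float64(1.6)), (179, np.float64(1.6)), (-177, n
[... 1385 characters left out ...]
at64(-0.1)), (-93, np.float64(0.7)), (-90, np.float64(-0.5)), (-87, np.float64(-0.1)), (-83, np.float64(-0.1)), (-80, np.float64(-0.5)), (-77, np.float64(-0.9)), (-74, np.float64(-1.3)), (-71, np.float64(-2.5)), (-68, np.float64(-2.5)), (-65, np.float64(-1.7)), (-62, np.float64(-0.9)), (-59, np.float64(-1.7)), (-53, np.float64(-0.5)), (-50, np.float64(-0.9)), (-47, np.float64(-0.9)), (-44, np.float64(-0.5)), (-35, np.float64(-0.1)), (-32, np.float64(0.4)), (-29, np.float64(0.8)), (-26, np.float64(0.4)), (-23, np.float64(-0.0)), (-20, np.float64(-0.0)), (-17, np.float64(0.4)), (-14, np.float64(0.8)), (-11, np.float64(-0.0)), (-8, np.float64(0.8)), (-5, np.float64(1.2)), (-2, np.float64(1.6))]
```

View pics/fit_side.png

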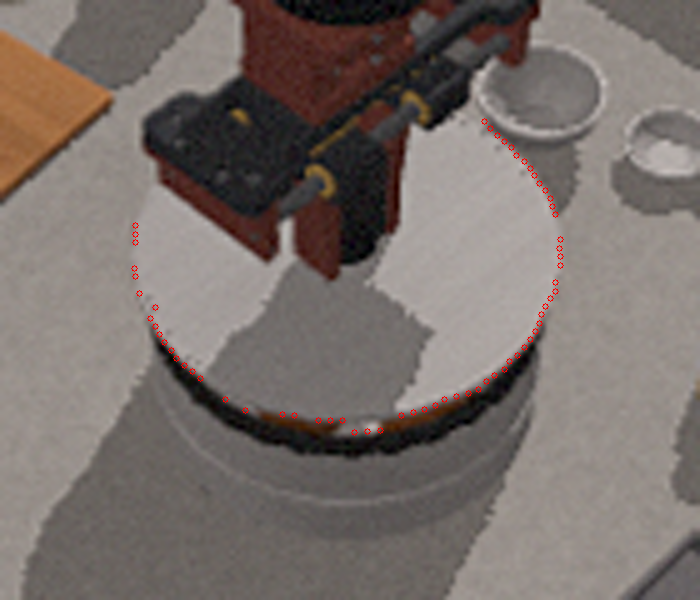

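View pics/fit_top.png

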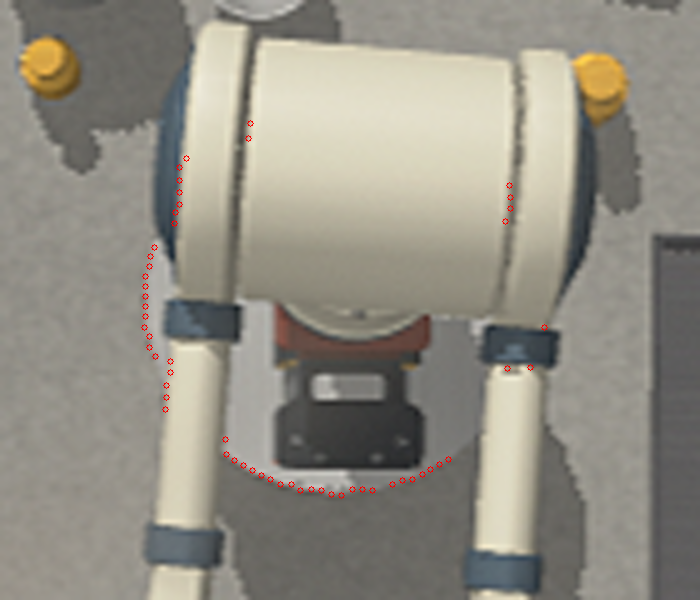

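Both views put the lid centre within about 2 mm of the tub's, inside the ±4 mm clearance. I lower it slowly.

Request:
{"method": "apply_moves", "body": {
  "deltas": [
    [[0,0,0.4,0,0,0,255],[0,0,0.8,0,0,0,255],[0,0,1.2,0,0,0,255],[0,0,1.5,0,0,0,255],[0,0,1.8,0,0,0,255],[0,0,1.8,0,0,0,255]]
  ]
}}

```text
clock: 33.45
ee_pos: [0.5553, -0.0136, 0.0591]
tool_rot: [[0.011, 1.0, -0.005], [1.0, -0.011, 0.003], [0.003, -0.006, -1.0]]
ft_force: [-0.2, -0.5, -3.4]
finger_gap: 0.334
```

Request:
{"method": "apply_moves", "body": {
  "deltas": [
    [[0,0,0.15,0,0,0,255],[0,0,0.3,0,0,0,255],[0,0,0.45,0,0,0,255],[0,0,0.45,0,0,0,255]]
  ]
}}

```text
clock: 33.78
ee_pos: [0.5551, -0.0135, 0.0542]
tool_rot: [[0.011, 1.0, -0.006], [1.0, -0.011, 0.003], [0.003, -0.006, -1.0]]
ft_force: [-0.1, 0.4, -3.2]
finger_gap: 0.338
```

```bash
python3 - <<'E'
from h import *
go((.5558,-.0130,.05))
E
```

```text
at [ 0.5551 -0.0135  0.0542] j [-5.  -0.4 90.1  0.1 90.6 -4.4] f [-0.1  0.4 -3.2] gap 0.338 t 33.78
(0.5558, -0.013, 0.05) -> [0.05 0.07 0.42] [-0.006 -0.003 -0.   ]
```

Request:
{"method": "apply_moves", "body": {
  "deltas": [
    [[0.05,0.05,0.1,0,0,0,255],[0.05,0.05,0.2,0,0,0,255],[0.05,0.05,0.3,0,0,0,255],[0.05,0.05,0.3,0,0,0,255]]
  ]
}}

```text
clock: 34.12
ee_pos: [0.5555, -0.013, 0.051]
tool_rot: [[0.011, 1.0, -0.006], [1.0, -0.011, 0.003], [0.003, -0.006, -1.0]]
ft_force: [-0.3, -0.5, -2.4]
finger_gap: 0.335
```

Request:
{"method": "apply_moves", "body": {
  "deltas": [
    [[0,0,0.08,0,0,0,255],[0,0,0.15,0,0,0,255],[0,0,0.15,0,0,0,255]]
  ]
}}

```text
clock: 34.37
ee_pos: [0.5556, -0.013, 0.0498]
tool_rot: [[0.011, 1.0, -0.006], [1.0, -0.011, 0.003], [0.003, -0.006, -1.0]]
ft_force: [-0.4, 0.0, -1.8]
finger_gap: 0.335
```

Request:
{"method": "apply_moves", "body": {
  "deltas": [
    [[0,0,0.06,0,0,0,255],[0,0,0.1,0,0,0,255],[0,0,0.1,0,0,0,255]]
  ]
}}

```text
clock: 34.62
ee_pos: [0.5557, -0.013, 0.0497]
tool_rot: [[0.011, 1.0, -0.005], [1.0, -0.011, 0.003], [0.003, -0.005, -1.0]]
ft_force: [-3.9, -0.4, 4.2]
finger_gap: 0.337
```

```bash
python3 - <<'E'
from h import *
go()
b=snap('side')
cv2.imwrite('pics/r3.png',cv2.resize(b['image'][140:250,250:390,::-1],None,fx=5,fy=5,interpolation=2))
E
```

```text
at [ 0.5557 -0.013   0.0497] j [-4.9 -0.2 90.4  0.1 90.1 -4.3] f [-3.9 -0.4  4.2] gap 0.337 t 34.62
```

View pics/r3.png

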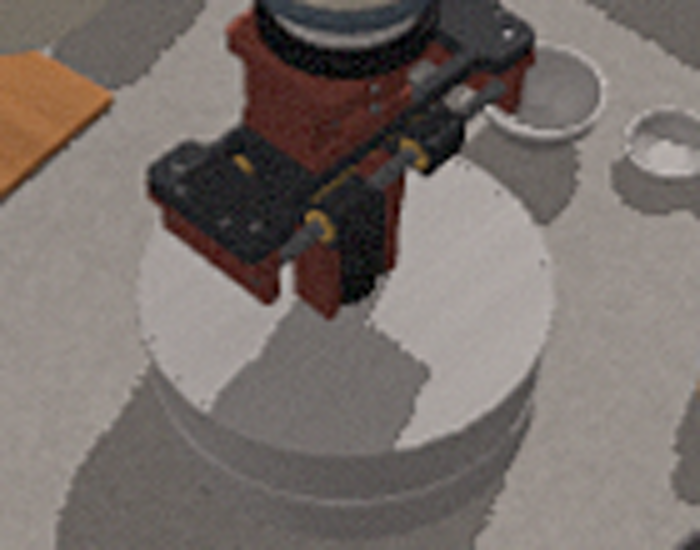

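The lid rests on the seal exactly where predicted (TCP 0.0497, force 4 N). I release it and rise.

Request:
{"method": "apply_moves", "body": {
  "deltas": [
    [[0,0,0,0,0,0,120],[0,0,0,0,0,0,120],[0,0,0,0,0,0,120],[0,0,-1,0,0,0,120],[0,0,-3,0,0,0,120],[0,0,-6,0,0,0,120],[0,0,-8,0,0,0,120]]
  ]
}}

```text
clock: 35.25
ee_pos: [0.5566, -0.0133, 0.1323]
tool_rot: [[0.011, 1.0, -0.003], [1.0, -0.011, 0.003], [0.003, -0.003, -1.0]]
ft_force: [0.8, 0.2, 0.6]
finger_gap: 0.528
```

```bash
python3 - <<'E'
from h import *
go()
a=snap('top');b=snap('side')
cv2.imwrite('pics/r4.png',cv2.resize(b['image'][140:250,250:390,::-1],None,fx=5,fy=5,interpolation=2))
im=cv2.imread('pics/t20.png')[150:250,265:365]; cv2.imwrite('pics/r5.png',cv2.resize(im,None,fx=6,fy=6,interpolation=2))
# seal segments analysis in original images
E
```

```text
at [ 0.5566 -0.0133  0.1323] j [-5.  -1.5 83.3  0.1 98.4 -4.3] f [0.8 0.2 0.6] gap 0.528 t 35.25
```

View pics/r4.png

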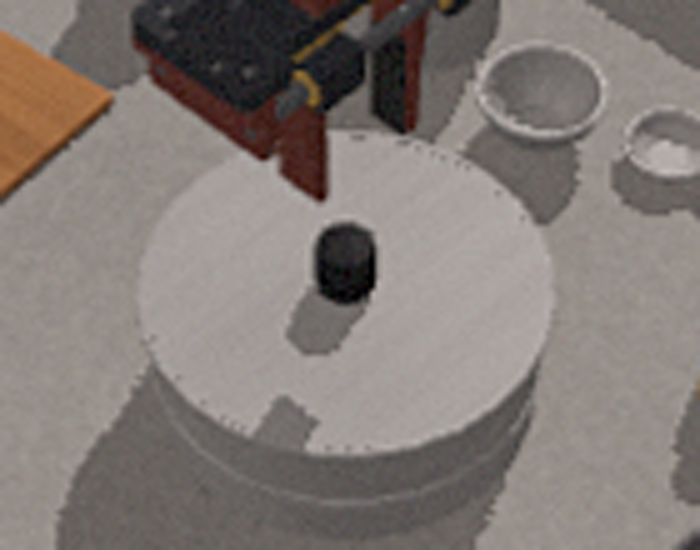

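View pics/r5.png

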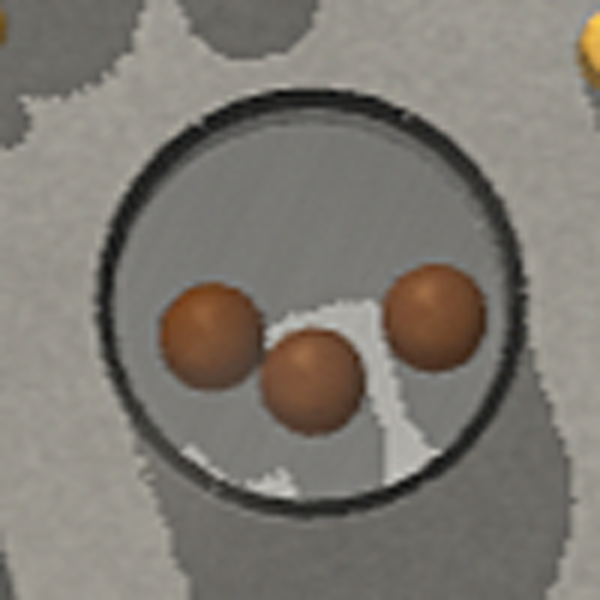

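The lid sits level on the untouched seal. The seal joints visible in the earlier top picture lie at about -27° and 33°, so the stretch centres are at about 3° + 60k. I close the fingers and press the spots at radius 85 mm.

```bash
cat >> h.py <<'E'
C=np.array([.5557,-.013])
def spot(k,z,r=.085,off=3):
    t=np.radians(off+60*k); return (C[0]+r*np.cos(t),C[1]+r*np.sin(t),z,-0.6)
def plan(k0,r=.085):
    go(spot(k0,.09,r),spot(k0,.056,r))
def lidfit():
    """fit ellipse plane of flange in side"""
E
python3 - <<'E'
from h import *
plan(0)
E
```

```text
at [ 0.5585 -0.0135  0.1351] j [-5.  -1.6 83.1  0.1 98.3 -4.3] f [ 1.  -0.8 -0.1] gap 0.528 t 35.35
(np.float64(0.6405835104541387), np.float64(-0.008551443719349773), 0.09, -0.6) -> [0.57 8.19 4.54] [ 0.003 -0.002 -0.001]
(np.float64(0.6405835104541387), np.float64(-0.008551443719349773), 0.056, -0.6) -> [0.57 8.18 7.94] [ 0.003 -0.002 -0.001]
```

Request:
{"method": "apply_moves", "body": {
  "deltas": [
    [[0.3,4,2,0,0,0,255],[0.6,8.2,4,0,0,0,255],[0.6,8.2,4,0,0,0,255],[0.6,8.2,5,0,0,0,255],[0.6,8.2,6,0,0,0,255],[0.6,8.2,7,0,0,0,255],[0.6,8.2,7.4,0,0,0,255],[0.6,8.2,7.4,0,0,0,255]]
  ]
}}

```text
clock: 36.02
ee_pos: [0.6395, -0.0082, 0.0607]
tool_rot: [[0.011, 1.0, 0.002], [1.0, -0.011, 0.002], [0.002, 0.002, -1.0]]
ft_force: [-0.4, 0.6, 0.2]
finger_gap: 0.007
```

```bash
python3 - <<'E'
from h import *
plan(0)
b=snap('side')
cv2.imwrite('pics/r6.png',cv2.resize(b['image'][130:250,250:390,::-1],None,fx=5,fy=5,interpolation=2))
E
```

```text
at [ 0.6395 -0.0082  0.0607] j [-3.9 11.9 76.4  0.1 91.6 -3.2] f [-0.4  0.6  0.2] gap 0.007 t 36.02
(np.float64(0.6405835104541387), np.float64(-0.008551443719349773), 0.09, -0.6) -> [-0.02  0.12 -2.93] [ 0.002 -0.002 -0.001]
(np.float64(0.6405835104541387), np.float64(-0.008551443719349773), 0.056, -0.6) -> [-0.03  0.11  0.47] [ 0.002 -0.002 -0.001]
```

View pics/r6.png

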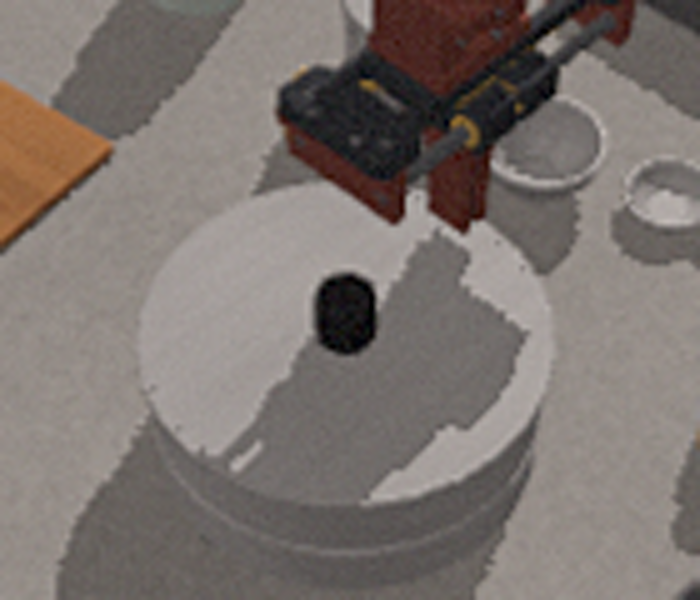

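Request:
{"method": "apply_moves", "body": {
  "deltas": [
    [[0,0,0.3,0,0,0,255],[0,0,0.6,0,0,0,255],[0,0,0.9,0,0,0,255],[0,0,1.05,0,0,0,255],[0,0,1.1,0,0,0,255],[0,0,1.15,0,0,0,255],[0,0,1.2,0,0,0,255],[0,0,1.2,0,0,0,255]]
  ]
}}

```text
clock: 36.73
ee_pos: [0.6402, -0.0083, 0.0498]
tool_rot: [[0.011, 1.0, 0.004], [1.0, -0.011, 0.002], [0.002, 0.004, -1.0]]
ft_force: [-0.1, -0.2, 0.1]
finger_gap: 0.007
```

Request:
{"method": "apply_moves", "body": {
  "deltas": [
    [[0,0,0.05,0,0,0,255],[0,0,0.1,0,0,0,255],[0,0,0.15,0,0,0,255],[0,0,0.2,0,0,0,255],[0,0,0.2,0,0,0,255],[0,0,0.2,0,0,0,255]]
  ]
}}

```text
clock: 37.23
ee_pos: [0.6404, -0.0083, 0.0496]
tool_rot: [[0.011, 1.0, 0.005], [1.0, -0.011, 0.002], [0.002, 0.005, -1.0]]
ft_force: [-3.2, 0.6, 6.8]
finger_gap: 0.004
```

Request:
{"method": "apply_moves", "body": {
  "deltas": [
    [[0,0,0.05,0,0,0,255],[0,0,0.1,0,0,0,255],[0,0,0.15,0,0,0,255],[0,0,0.2,0,0,0,255],[0,0,0.2,0,0,0,255],[0,0,0.2,0,0,0,255]]
  ]
}}

```text
clock: 37.73
ee_pos: [0.6408, -0.0083, 0.0495]
tool_rot: [[0.011, 1.0, 0.007], [1.0, -0.011, 0.002], [0.002, 0.007, -1.0]]
ft_force: [-3.4, 0.3, 8.5]
finger_gap: 0.006
```

Request:
{"method": "apply_moves", "body": {
  "deltas": [
    [[0,0,0.1,0,0,0,255],[0,0,0.2,0,0,0,255],[0,0,0.3,0,0,0,255],[0,0,0.35,0,0,0,255],[0,0,0.4,0,0,0,255],[0,0,0.4,0,0,0,255],[0,0,0.4,0,0,0,255]]
  ]
}}

```text
clock: 38.32
ee_pos: [0.6412, -0.0083, 0.0488]
tool_rot: [[0.011, 1.0, 0.009], [1.0, -0.011, 0.002], [0.002, 0.009, -1.0]]
ft_force: [-7.1, -0.3, 14.5]
finger_gap: 0.006
```

Request:
{"method": "apply_moves", "body": {
  "deltas": [
    [[0,0,0.2,0,0,0,255],[0,0,0.3,0,0,0,255],[0,0,0.4,0,0,0,255],[0,0,0.45,0,0,0,255],[0,0,0.5,0,0,0,255],[0,0,0.5,0,0,0,255],[0,0,0.5,0,0,0,255],[0,0,0.5,0,0,0,255]]
  ]
}}

```text
clock: 38.98
ee_pos: [0.6415, -0.0083, 0.0475]
tool_rot: [[0.011, 1.0, 0.011], [1.0, -0.011, 0.001], [0.001, 0.011, -1.0]]
ft_force: [-8.3, 0.8, 15.6]
finger_gap: 0.001
```

```bash
python3 - <<'E'
from h import *
plan(0)
E
```

```text
at [ 0.6415 -0.0083  0.0475] j [-3.8 12.  77.7  0.1 89.7 -3.2] f [-8.3  0.8 15.6] gap 0.001 t 38.98
(np.float64(0.6405835104541387), np.float64(-0.008551443719349773), 0.09, -0.6) -> [-0.02 -0.05 -4.25] [ 0.011 -0.001 -0.001]
(np.float64(0.6405835104541387), np.float64(-0.008551443719349773), 0.056, -0.6) -> [-0.03 -0.08 -0.85] [ 0.011 -0.001 -0.001]
```

Request:
{"method": "apply_moves", "body": {
  "deltas": [
    [[0,-0.05,0.2,0.01,0,0,255],[0,-0.05,0.3,0.01,0,0,255],[0,-0.05,0.4,0.01,0,0,255],[0,-0.05,0.5,0.01,0,0,255],[0,-0.05,0.5,0.01,0,0,255],[0,-0.05,0.5,0.01,0,0,255],[0,-0.05,0.5,0.01,0,0,255],[0,-0.05,0.5,0.01,0,0,255]]
  ]
}}

```text
clock: 39.65
ee_pos: [0.6414, -0.0083, 0.0461]
tool_rot: [[0.011, 1.0, 0.004], [1.0, -0.011, 0.001], [0.001, 0.004, -1.0]]
ft_force: [-8.0, 0.7, 16.0]
finger_gap: 0.006
```

```bash
python3 - <<'E'
from h import *
plan(3)
E
```

```text
at [ 0.6414 -0.0083  0.0461] j [-3.8 12.4 77.3  0.1 90.1 -3.2] f [-8.   0.7 16. ] gap 0.006 t 39.65
(np.float64(0.4708164895458612), np.float64(-0.0174485562806502), 0.09, -0.6) -> [ -1.1  -17.03  -4.45] [ 0.004 -0.001 -0.001]
(np.float64(0.4708164895458612), np.float64(-0.0174485562806502), 0.056, -0.6) -> [ -1.1  -17.05  -1.05] [ 0.004 -0.001 -0.001]
```

Request:
{"method": "apply_moves", "body": {
  "deltas": [
    [[0,0,-2,0,0,0,255],[0,0,-5,0,0,0,255],[-0.3,-4,-5,0,0,0,255],[-0.5,-8,-5,0,0,0,255],[-0.8,-12,-5,0,0,0,255],[-1,-16,-5,0,0,0,255],[-1.1,-17,-5,0,0,0,255],[-1.1,-17,-3,0,0,0,255]]
  ]
}}

```text
clock: 40.32
ee_pos: [0.4712, -0.0178, 0.0789]
tool_rot: [[0.011, 1.0, 0.011], [1.0, -0.011, 0.0], [0.0, 0.011, -1.0]]
ft_force: [0.4, 1.2, 0.8]
finger_gap: 0.009
```

```bash
python3 - <<'E'
from h import *
go(spot(3,.05))
E
```

```text
at [ 0.4712 -0.0178  0.0789] j [-6.400e+00 -1.520e+01  1.011e+02  1.000e-01  9.350e+01 -5.700e+00] f [0.4 1.2 0.8] gap 0.009 t 40.32
(np.float64(0.4708164895458612), np.float64(-0.0174485562806502), 0.05, -0.6) -> [ 0.03 -0.07  2.89] [ 0.011 -0.    -0.001]
```

Request:
{"method": "apply_moves", "body": {
  "deltas": [
    [[0,0,1,0.01,0,0,255],[0,0,1.8,0.01,0,0,255],[0,0,2.3,0.01,0,0,255],[0,0,2.6,0.01,0,0,255],[0,0,2.8,0.01,0,0,255],[0,0,2.9,0.01,0,0,255],[0,0,3,0.01,0,0,255],[0,0,3.05,0.01,0,0,255]]
  ]
}}

```text
clock: 40.98
ee_pos: [0.4717, -0.0177, 0.0495]
tool_rot: [[0.011, 1.0, 0.001], [1.0, -0.011, 0.0], [0.0, 0.001, -1.0]]
ft_force: [-3.6, 0.1, 6.2]
finger_gap: 0.004
```

Request:
{"method": "apply_moves", "body": {
  "deltas": [
    [[0,0,0.1,0,0,0,255],[0,0,0.2,0,0,0,255],[0,0,0.3,0,0,0,255],[0,0,0.3,0,0,0,255],[0,0,0.3,0,0,0,255]]
  ]
}}

```text
clock: 41.4
ee_pos: [0.4719, -0.0178, 0.0489]
tool_rot: [[0.011, 1.0, 0.002], [1.0, -0.011, 0.0], [0.0, 0.002, -1.0]]
ft_force: [-6.9, 0.5, 11.9]
finger_gap: 0.003
```

Request:
{"method": "apply_moves", "body": {
  "deltas": [
    [[0,-0.05,0.2,0,0,0,255],[0,-0.05,0.3,0,0,0,255],[0,-0.05,0.4,0,0,0,255],[0,-0.05,0.45,0,0,0,255],[0,-0.05,0.45,0,0,0,255],[0,-0.05,0.45,0,0,0,255],[0,-0.05,0.45,0,0,0,255],[0,-0.05,0.45,0,0,0,255]]
  ]
}}

```text
clock: 42.07
ee_pos: [0.4719, -0.0178, 0.0476]
tool_rot: [[0.011, 1.0, 0.004], [1.0, -0.011, -0.0], [-0.0, 0.004, -1.0]]
ft_force: [-9.3, 0.5, 16.5]
finger_gap: 0.002
```

Request:
{"method": "apply_moves", "body": {
  "deltas": [
    [[0,-0.05,0.2,0,0,0,255],[0,-0.05,0.3,0,0,0,255],[0,-0.05,0.4,0,0,0,255],[0,-0.05,0.45,0,0,0,255],[0,-0.05,0.45,0,0,0,255],[0,-0.05,0.45,0,0,0,255],[0,-0.05,0.45,0,0,0,255],[0,-0.05,0.45,0,0,0,255]]
  ]
}}

```text
clock: 42.73
ee_pos: [0.4719, -0.0179, 0.0466]
tool_rot: [[0.011, 1.0, 0.006], [1.0, -0.011, -0.0], [-0.0, 0.006, -1.0]]
ft_force: [-8.7, -0.2, 16.1]
finger_gap: 0.006
```

```bash
python3 - <<'E'
from h import *
go(spot(1,.09),spot(1,.052))
E
```

```text
at [ 0.4719 -0.0179  0.0466] j [ -6.3 -14.1 103.5   0.   90.2  -5.7] f [-8.7 -0.2 16.1] gap 0.006 t 42.73
(np.float64(0.5942891924778615), np.float64(0.06273555455601126), 0.09, -0.6) -> [ 8.19 12.17 -4.27] [ 0.006  0.    -0.001]
(np.float64(0.5942891924778615), np.float64(0.06273555455601126), 0.052, -0.6) -> [ 8.19 12.15 -0.47] [ 0.006  0.    -0.001]
```

Request:
{"method": "apply_moves", "body": {
  "deltas": [
    [[0,0,-2,0,0,0,255],[0,0,-5,0,0,0,255],[2,3,-5,0,0,0,255],[4,6,-5,0,0,0,255],[6,9,-5,0,0,0,255],[8.2,12.1,-5,0,0,0,255],[8.2,12.1,-5,0,0,0,255],[8.2,12.1,-3,0,0,0,255]]
  ]
}}

```text
clock: 43.4
ee_pos: [0.5968, 0.0642, 0.0796]
tool_rot: [[0.009, 1.0, 0.011], [1.0, -0.009, -0.0], [-0.0, 0.011, -1.0]]
ft_force: [0.4, -0.4, 1.5]
finger_gap: 0.006
```

```bash
python3 - <<'E'
from h import *
go(spot(1,.05))
E
```

```text
at [0.5968 0.0642 0.0796] j [ 2.9  5.  82.  -0.  92.3  3.4] f [ 0.4 -0.4  1.5] gap 0.006 t 43.4
(np.float64(0.5942891924778615), np.float64(0.06273555455601126), 0.05, -0.6) -> [-0.15 -0.28  2.95] [0.011 0.    0.001]
```

Request:
{"method": "apply_moves", "body": {
  "deltas": [
    [[-0.1,-0.3,1,0.01,0,0,255],[-0.1,-0.3,1.8,0.01,0,0,255],[-0.1,-0.3,2.3,0.01,0,0,255],[-0.1,-0.3,2.6,0.01,0,0,255],[-0.1,-0.3,2.8,0.01,0,0,255],[-0.1,-0.3,3,0.01,0,0,255],[-0.1,-0.3,3.1,0.01,0,0,255],[-0.1,-0.3,3.2,0.01,0,0,255]]
  ]
}}

```text
clock: 44.07
ee_pos: [0.5944, 0.0631, 0.0482]
tool_rot: [[0.009, 1.0, 0.002], [1.0, -0.009, 0.0], [0.0, 0.002, -1.0]]
ft_force: [-0.8, -1.0, 4.2]
finger_gap: 0.008
```

Request:
{"method": "apply_moves", "body": {
  "deltas": [
    [[0,-0.1,0.1,0,0,0,255],[0,-0.1,0.2,0,0,0,255],[0,-0.2,0.3,0,0,0,255],[0,-0.2,0.4,0,0,0,255],[0,-0.2,0.4,0,0,0,255],[0,-0.2,0.4,0,0,0,255]]
  ]
}}

```text
clock: 44.57
ee_pos: [0.5944, 0.0632, 0.0473]
tool_rot: [[0.009, 1.0, 0.008], [1.0, -0.009, 0.0], [0.0, 0.008, -1.0]]
ft_force: [0.6, -0.6, 9.5]
finger_gap: 0.002
```

Request:
{"method": "apply_moves", "body": {
  "deltas": [
    [[0,-0.1,0.2,0,0,0,255],[0,-0.15,0.3,0,0,0,255],[0,-0.2,0.4,0,0,0,255],[0,-0.2,0.5,0,0,0,255],[0,-0.2,0.6,0,0,0,255],[0,-0.2,0.6,0,0,0,255],[0,-0.2,0.6,0,0,0,255],[0,-0.2,0.6,0,0,0,255]]
  ]
}}

```text
clock: 45.23
ee_pos: [0.5946, 0.0632, 0.0456]
tool_rot: [[0.009, 1.0, 0.015], [1.0, -0.009, 0.0], [0.0, 0.015, -1.0]]
ft_force: [-1.6, -0.8, 15.0]
finger_gap: 0.004
```

Request:
{"method": "apply_moves", "body": {
  "deltas": [
    [[0,-0.1,0.2,0,0,0,255],[0,-0.15,0.3,0,0,0,255],[0,-0.2,0.4,0,0,0,255],[0,-0.2,0.5,0,0,0,255],[0,-0.2,0.6,0,0,0,255],[0,-0.2,0.6,0,0,0,255],[0,-0.2,0.6,0,0,0,255],[0,-0.2,0.6,0,0,0,255]]
  ]
}}

```text
clock: 45.9
ee_pos: [0.5949, 0.0633, 0.044]
tool_rot: [[0.009, 1.0, 0.022], [1.0, -0.009, 0.0], [0.001, 0.022, -1.0]]
ft_force: [-1.6, 0.1, 16.5]
finger_gap: 0.007
```

```bash
python3 - <<'E'
from h import *
go(spot(4,.09),spot(4,.052))
E
```

```text
at [0.5949 0.0633 0.044 ] j [ 2.8  4.9 85.8 -0.  88.1  3.4] f [-1.6  0.1 16.5] gap 0.007 t 45.9
(np.float64(0.5171108075221384), np.float64(-0.08873555455601126), 0.09, -0.6) -> [-15.27  -7.53  -4.77] [ 0.022 -0.001  0.001]
(np.float64(0.5171108075221384), np.float64(-0.08873555455601126), 0.052, -0.6) -> [-15.27  -7.62  -0.97] [ 0.022 -0.001  0.001]
```

Request:
{"method": "apply_moves", "body": {
  "deltas": [
    [[0,0,-2,0.02,0,0,255],[0,0,-5.2,0.02,0,0,255],[-3.5,-1.7,-5.2,0.02,0,0,255],[-7,-3.5,-5.2,0.02,0,0,255],[-10.5,-5.2,-5.2,0.02,0,0,255],[-14,-7,-5.2,0.02,0,0,255],[-15.3,-7.5,-5.2,0.02,0,0,255],[-15.3,-7.5,-3.2,0.02,0,0,255]]
  ]
}}

```text
clock: 46.57
ee_pos: [0.5184, -0.0926, 0.0779]
tool_rot: [[0.013, 1.0, 0.008], [1.0, -0.013, -0.002], [-0.002, 0.008, -1.0]]
ft_force: [0.9, -0.4, 0.6]
finger_gap: 0.007
```

```bash
python3 - <<'E'
from h import *
go(spot(4,.05))
E
```

```text
at [ 0.5184 -0.0926  0.0779] j [-13.8  -6.2  93.3  -0.   92.4 -13.1] f [ 0.9 -0.4  0.6] gap 0.007 t 46.57
(np.float64(0.5171108075221384), np.float64(-0.08873555455601126), 0.05, -0.6) -> [ 0.39 -0.15  2.79] [ 0.008  0.002 -0.003]
```

Request:
{"method": "apply_moves", "body": {
  "deltas": [
    [[0.4,-0.2,0.8,0.01,0,0,255],[0.4,-0.2,1.6,0.01,0,0,255],[0.4,-0.2,2.1,0.01,0,0,255],[0.4,-0.2,2.5,0.01,0,0,255],[0.4,-0.2,2.7,0.01,0,0,255],[0.4,-0.2,2.9,0.01,0,0,255],[0.4,-0.2,3,0.01,0,0,255],[0.4,-0.2,3.1,0.01,0,0,255]]
  ]
}}

```text
clock: 47.23
ee_pos: [0.517, -0.0883, 0.0481]
tool_rot: [[0.013, 1.0, -0.001], [1.0, -0.013, -0.002], [-0.002, -0.001, -1.0]]
ft_force: [-3.0, 2.0, 5.6]
finger_gap: 0.007
```

Request:
{"method": "apply_moves", "body": {
  "deltas": [
    [[0,-0.1,0.1,0,0,0,255],[0,-0.1,0.2,0,0,0,255],[0,-0.2,0.3,0,0,0,255],[0,-0.2,0.4,0,0,0,255],[0,-0.2,0.4,0,0,0,255],[0,-0.2,0.4,0,0,0,255]]
  ]
}}

```text
clock: 47.73
ee_pos: [0.5169, -0.0883, 0.0466]
tool_rot: [[0.012, 1.0, 0.004], [1.0, -0.012, -0.002], [-0.002, 0.004, -1.0]]
ft_force: [0.3, 0.7, 8.7]
finger_gap: 0.004
```

Request:
{"method": "apply_moves", "body": {
  "deltas": [
    [[0,-0.1,0.2,0,0,0,255],[0,-0.15,0.3,0,0,0,255],[0,-0.2,0.4,0,0,0,255],[0,-0.2,0.5,0,0,0,255],[0,-0.2,0.5,0,0,0,255],[0,-0.2,0.5,0,0,0,255],[0,-0.2,0.5,0,0,0,255]]
  ]
}}

```text
clock: 48.32
ee_pos: [0.517, -0.0885, 0.0454]
tool_rot: [[0.012, 1.0, 0.01], [1.0, -0.012, -0.003], [-0.003, 0.01, -1.0]]
ft_force: [-2.5, 0.1, 14.0]
finger_gap: 0.004
```

Request:
{"method": "apply_moves", "body": {
  "deltas": [
    [[0,-0.1,0.2,0,0,0,255],[0,-0.15,0.3,0,0,0,255],[0,-0.2,0.4,0,0,0,255],[0,-0.2,0.5,0,0,0,255],[0,-0.2,0.5,0,0,0,255],[0,-0.2,0.5,0,0,0,255],[0,-0.2,0.5,0,0,0,255]]
  ]
}}

```text
clock: 48.9
ee_pos: [0.5172, -0.0887, 0.0446]
tool_rot: [[0.012, 1.0, 0.016], [1.0, -0.012, -0.004], [-0.004, 0.016, -1.0]]
ft_force: [-2.5, 1.6, 15.5]
finger_gap: 0.007
```

```bash
python3 - <<'E'
from h import *
go(spot(2,.09),spot(2,.052))
E
```

```text
at [ 0.5172 -0.0887  0.0446] j [-13.4  -6.2  96.7  -0.   88.5 -12.7] f [-2.5  1.6 15.5] gap 0.007 t 48.9
(np.float64(0.5094056820237227), np.float64(0.058286998275361046), 0.09, -0.6) -> [14.67 -0.88 -4.61] [ 0.016  0.004 -0.001]
(np.float64(0.5094056820237227), np.float64(0.058286998275361046), 0.052, -0.6) -> [14.68 -0.94 -0.81] [ 0.016  0.004 -0.001]
```

Request:
{"method": "apply_moves", "body": {
  "deltas": [
    [[0,0,-2,0.015,0,0,255],[0,0,-5,0.015,0,0,255],[3.7,-0.2,-5,0.015,0,0,255],[7.4,-0.4,-5,0.015,0,0,255],[11.1,-0.7,-5,0.015,0,0,255],[14.7,-0.9,-5,0.015,0,0,255],[14.7,-0.9,-5,0.015,0,0,255],[14.7,-0.9,-3,0.015,0,0,255]]
  ]
}}

```text
clock: 49.57
ee_pos: [0.5117, 0.0605, 0.0778]
tool_rot: [[0.008, 1.0, 0.009], [1.0, -0.008, -0.004], [-0.004, 0.009, -1.0]]
ft_force: [0.3, 0.0, 0.7]
finger_gap: 0.006
```

```bash
python3 - <<'E'
from h import *
go(spot(2,.05))
E
```

```text
at [0.5117 0.0605 0.0778] j [ 3.1 -8.  95.  -0.2 92.5  3.6] f [0.3 0.  0.7] gap 0.006 t 49.57
(np.float64(0.5094056820237227), np.float64(0.058286998275361046), 0.05, -0.6) -> [-0.22 -0.25  2.78] [0.009 0.004 0.003]
```

Request:
{"method": "apply_moves", "body": {
  "deltas": [
    [[-0.2,-0.3,0.8,0.01,0,0,255],[-0.2,-0.3,1.6,0.01,0,0,255],[-0.2,-0.3,2.1,0.01,0,0,255],[-0.2,-0.3,2.5,0.01,0,0,255],[-0.2,-0.3,2.7,0.01,0,0,255],[-0.2,-0.3,2.9,0.01,0,0,255],[-0.2,-0.3,3.1,0.01,0,0,255],[-0.2,-0.3,3.2,0.01,0,0,255]]
  ]
}}

```text
clock: 50.23
ee_pos: [0.5091, 0.0583, 0.0458]
tool_rot: [[0.008, 1.0, -0.001], [1.0, -0.008, -0.004], [-0.004, -0.001, -1.0]]
ft_force: [0.1, 1.3, 1.3]
finger_gap: 0.006
```

Request:
{"method": "apply_moves", "body": {
  "deltas": [
    [[0,-0.1,0.1,0,0,0,255],[0,-0.1,0.2,0,0,0,255],[0,-0.2,0.3,0,0,0,255],[0,-0.2,0.4,0,0,0,255],[0,-0.2,0.4,0,0,0,255],[0,-0.2,0.4,0,0,0,255]]
  ]
}}

```text
clock: 50.73
ee_pos: [0.5084, 0.0582, 0.0445]
tool_rot: [[0.008, 1.0, 0.003], [1.0, -0.008, -0.004], [-0.004, 0.003, -1.0]]
ft_force: [-1.8, -0.7, 7.2]
finger_gap: 0.012
```

Request:
{"method": "apply_moves", "body": {
  "deltas": [
    [[0,-0.1,0.2,0,0,0,255],[0,-0.15,0.3,0,0,0,255],[0,-0.2,0.4,0,0,0,255],[0,-0.2,0.5,0,0,0,255],[0,-0.2,0.5,0,0,0,255],[0,-0.2,0.5,0,0,0,255],[0,-0.2,0.5,0,0,0,255]]
  ]
}}

```text
clock: 51.32
ee_pos: [0.5086, 0.0582, 0.0439]
tool_rot: [[0.008, 1.0, 0.01], [1.0, -0.008, -0.004], [-0.004, 0.01, -1.0]]
ft_force: [-3.0, -0.8, 15.1]
finger_gap: 0.006
```

```bash
python3 - <<'E'
from h import *
go(spot(5,.09),spot(5,.052))
E
```

```text
at [0.5086 0.0582 0.0439] j [ 2.9 -7.8 98.3 -0.3 89.   3.4] f [-3.  -0.8 15.1] gap 0.006 t 51.32
(np.float64(0.6019943179762772), np.float64(-0.08428699827536107), 0.09, -0.6) -> [-14.19   9.5   -4.47] [0.01  0.004 0.002]
(np.float64(0.6019943179762772), np.float64(-0.08428699827536107), 0.052, -0.6) -> [-14.17   9.47  -0.67] [0.01  0.004 0.002]
```

Request:
{"method": "apply_moves", "body": {
  "deltas": [
    [[0,0,-2,0.01,0,0,255],[0,0,-5.2,0.01,0,0,255],[-3.3,2.2,-5.2,0.01,0,0,255],[-6.6,4.4,-5.2,0.01,0,0,255],[-9.9,6.6,-5.2,0.01,0,0,255],[-13.2,8.8,-5.2,0.01,0,0,255],[-14.2,9.3,-5.2,0.01,0,0,255],[-14.2,9.3,-3.2,0.01,0,0,255]]
  ]
}}

```text
clock: 51.98
ee_pos: [0.6031, -0.0878, 0.081]
tool_rot: [[0.012, 1.0, 0.006], [1.0, -0.012, -0.006], [-0.006, 0.006, -1.0]]
ft_force: [1.0, 0.4, 0.4]
finger_gap: 0.005
```

```bash
python3 - <<'E'
from h import *
go(spot(5,.047))
E
```

```text
at [ 0.6031 -0.0878  0.081 ] j [-11.3   6.6  80.2  -0.3  92.8 -10.7] f [1.  0.4 0.4] gap 0.005 t 51.98
(np.float64(0.6019943179762772), np.float64(-0.08428699827536107), 0.047, -0.6) -> [ 0.37 -0.14  3.4 ] [ 0.006  0.006 -0.001]
```

Request:
{"method": "apply_moves", "body": {
  "deltas": [
    [[0.4,-0.2,0.8,0.005,0.005,0,255],[0.4,-0.2,1.6,0.005,0.005,0,255],[0.4,-0.2,2.4,0.005,0.005,0,255],[0.4,-0.2,2.8,0.005,0.005,0,255],[0.4,-0.2,3.1,0.005,0.005,0,255],[0.4,-0.2,3.3,0.005,0.005,0,255],[0.4,-0.2,3.4,0.005,0.005,0,255],[0.4,-0.2,3.5,0.005,0.005,0,255]]
  ]
}}

```text
clock: 52.65
ee_pos: [0.6014, -0.0836, 0.0471]
tool_rot: [[0.011, 1.0, 0.002], [1.0, -0.011, -0.001], [-0.0, 0.002, -1.0]]
ft_force: [-3.5, 2.2, 4.7]
finger_gap: 0.005
```

Request:
{"method": "apply_moves", "body": {
  "deltas": [
    [[0,-0.1,0.1,0,0,0,255],[0,-0.1,0.2,0,0,0,255],[0,-0.2,0.3,0,0,0,255],[0,-0.2,0.4,0,0,0,255],[0,-0.2,0.4,0,0,0,255],[0,-0.2,0.4,0,0,0,255]]
  ]
}}

```text
clock: 53.15
ee_pos: [0.6012, -0.0837, 0.0451]
tool_rot: [[0.011, 1.0, 0.007], [1.0, -0.011, -0.001], [-0.001, 0.007, -1.0]]
ft_force: [2.0, 0.2, 4.7]
finger_gap: 0.004
```

Request:
{"method": "apply_moves", "body": {
  "deltas": [
    [[0,-0.1,0.2,0,0,0,255],[0,-0.15,0.3,0,0,0,255],[0,-0.2,0.4,0,0,0,255],[0,-0.2,0.5,0,0,0,255],[0,-0.2,0.5,0,0,0,255],[0,-0.2,0.5,0,0,0,255],[0,-0.2,0.5,0,0,0,255]]
  ]
}}

```text
clock: 53.73
ee_pos: [0.6015, -0.0838, 0.0441]
tool_rot: [[0.011, 1.0, 0.014], [1.0, -0.011, -0.002], [-0.002, 0.014, -1.0]]
ft_force: [-0.9, 1.8, 12.4]
finger_gap: 0.007
```

```bash
python3 - <<'E'
from h import *
go(spot(0,.09))
b=snap('side')
cv2.imwrite('pics/r7.png',cv2.resize(b['image'][130:250,250:390,::-1],None,fx=5,fy=5,interpolation=2))
E
```

```text
at [ 0.6015 -0.0838  0.0441] j [-11.2   6.7  83.8   0.1  88.7 -10.5] f [-0.9  1.8 12.4] gap 0.007 t 53.73
(np.float64(0.6405835104541387), np.float64(-0.008551443719349773), 0.09, -0.6) -> [ 7.56  3.89 -4.55] [ 0.014  0.002 -0.001]
```

View pics/r7.png

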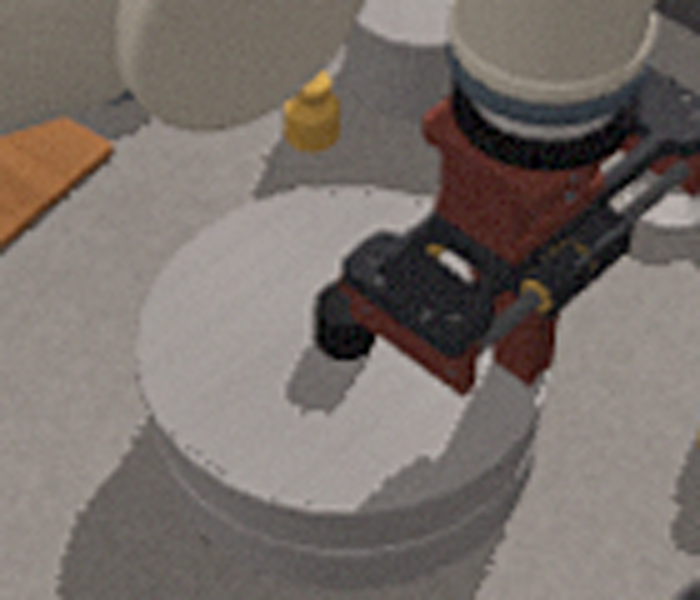

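Request:
{"method": "apply_moves", "body": {
  "deltas": [
    [[0,-0.1,0.2,0,0,0,255],[0,-0.15,0.3,0,0,0,255],[0,-0.2,0.4,0,0,0,255],[0,-0.2,0.5,0,0,0,255],[0,-0.2,0.6,0,0,0,255],[0,-0.2,0.6,0,0,0,255],[0,-0.2,0.6,0,0,0,255]]
  ]
}}

```text
clock: 54.37
ee_pos: [0.6018, -0.0839, 0.0437]
tool_rot: [[0.011, 1.0, 0.021], [1.0, -0.011, -0.003], [-0.002, 0.021, -1.0]]
ft_force: [-4.5, 1.9, 20.9]
finger_gap: 0.009
```

Request:
{"method": "apply_moves", "body": {
  "deltas": [
    [[0,0,-2,0.02,0,0,255],[0,0,-4,0.02,0,0,255],[3,1.5,-4,0.02,0,0,255],[6,3,-4,0.02,0,0,255],[7.6,3.7,-4,0.02,0,0,255],[7.6,3.7,-4,0.02,0,0,255],[7.6,3.7,-2,0.02,0,0,255],[7.6,3.7,-1,0.02,0,0,255]]
  ]
}}

```text
clock: 55.03
ee_pos: [0.6389, -0.0086, 0.0524]
tool_rot: [[0.011, 1.0, -0.0], [1.0, -0.011, -0.003], [-0.003, -0.0, -1.0]]
ft_force: [-0.3, -0.6, -1.2]
finger_gap: 0.001
```

```bash
python3 - <<'E'
from h import *
go(spot(0,.046))
E
```

```text
at [ 0.6389 -0.0086  0.0524] j [-3.7 12.1 77.  -0.2 90.9 -3.1] f [-0.3 -0.6 -1.2] gap 0.001 t 55.03
(np.float64(0.6405835104541387), np.float64(-0.008551443719349773), 0.046, -0.6) -> [0.01 0.17 0.64] [-0.     0.003 -0.   ]
```

Request:
{"method": "apply_moves", "body": {
  "deltas": [
    [[0,0.1,0.3,0,0,0,255],[0,0,0.6,0,0,0,255],[0,0,0.8,0,0,0,255],[0,-0.1,0.9,0,0,0,255],[0,-0.1,1,0,0,0,255],[0,-0.1,1.1,0,0,0,255],[0,-0.1,1.1,0,0,0,255]]
  ]
}}

```text
clock: 55.62
ee_pos: [0.6384, -0.0093, 0.0438]
tool_rot: [[0.011, 1.0, 0.002], [1.0, -0.011, -0.004], [-0.004, 0.002, -1.0]]
ft_force: [-4.0, -2.9, 7.4]
finger_gap: 0.007
```

Request:
{"method": "apply_moves", "body": {
  "deltas": [
    [[0,-0.1,0.2,0,0,0,255],[0,-0.15,0.3,0,0,0,255],[0,-0.2,0.4,0,0,0,255],[0,-0.2,0.5,0,0,0,255],[0,-0.2,0.5,0,0,0,255],[0,-0.2,0.5,0,0,0,255],[0,-0.2,0.5,0,0,0,255]]
  ]
}}

```text
clock: 56.2
ee_pos: [0.6386, -0.0094, 0.0437]
tool_rot: [[0.011, 1.0, 0.009], [1.0, -0.011, -0.004], [-0.004, 0.009, -1.0]]
ft_force: [-3.1, 1.1, 15.7]
finger_gap: 0.005
```

Request:
{"method": "apply_moves", "body": {
  "deltas": [
    [[0,-0.1,0.2,0,0,0,255],[0,-0.15,0.3,0,0,0,255],[0,-0.2,0.4,0,0,0,255],[0,-0.2,0.5,0,0,0,255],[0,-0.2,0.6,0,0,0,255],[0,-0.2,0.6,0,0,0,255],[0,-0.2,0.6,0,0,0,255]]
  ]
}}

```text
clock: 56.78
ee_pos: [0.6389, -0.0095, 0.0436]
tool_rot: [[0.011, 1.0, 0.017], [1.0, -0.011, -0.004], [-0.004, 0.017, -1.0]]
ft_force: [-4.1, -0.2, 21.1]
finger_gap: 0.009
```

```bash
python3 - <<'E'
from h import *
go(spot(3,.09))
E
```

```text
at [ 0.6389 -0.0095  0.0436] j [-3.8 11.3 78.8 -0.2 88.9 -3.1] f [-4.1 -0.2 21.1] gap 0.009 t 56.78
(np.float64(0.4708164895458612), np.float64(-0.0174485562806502), 0.09, -0.6) -> [ -1.   -16.72  -4.92] [ 0.017  0.004 -0.001]
```

Request:
{"method": "apply_moves", "body": {
  "deltas": [
    [[0,0,-2,0.015,0,0,255],[0,0,-5.3,0.015,0,0,255],[-0.3,-4,-5.3,0.015,0,0,255],[-0.5,-8,-5.3,0.015,0,0,255],[-0.8,-12,-5.3,0.015,0,0,255],[-1,-16,-5.3,0.015,0,0,255],[-1,-16.7,-5,0.015,0,0,255],[-1,-16.7,-2.5,0.015,0,0,255]]
  ]
}}

```text
clock: 57.45
ee_pos: [0.4723, -0.0178, 0.07]
tool_rot: [[0.012, 1.0, 0.011], [1.0, -0.012, -0.005], [-0.005, 0.011, -1.0]]
ft_force: [1.4, 0.2, 0.9]
finger_gap: 0.0
```

```bash
python3 - <<'E'
from h import *
go(spot(3,.046))
E
```

```text
at [ 0.4723 -0.0178  0.07  ] j [ -6.1 -14.9 101.8  -0.2  92.5  -5.4] f [1.4 0.2 0.9] gap 0.0 t 57.45
(np.float64(0.4708164895458612), np.float64(-0.0174485562806502), 0.046, -0.6) -> [ 0.05 -0.17  2.4 ] [ 0.011  0.005 -0.001]
```

Request:
{"method": "apply_moves", "body": {
  "deltas": [
    [[0,-0.2,0.6,0.01,0,0,255],[0,-0.2,1.2,0.01,0,0,255],[0,-0.2,1.6,0.01,0,0,255],[0,-0.2,2,0.01,0,0,255],[0,-0.2,2.2,0.01,0,0,255],[0,-0.2,2.4,0.01,0,0,255],[0,-0.2,2.6,0.01,0,0,255],[0,-0.2,2.6,0.01,0,0,255]]
  ]
}}

```text
clock: 58.12
ee_pos: [0.4709, -0.018, 0.0444]
tool_rot: [[0.012, 1.0, 0.002], [1.0, -0.012, -0.005], [-0.005, 0.002, -1.0]]
ft_force: [0.9, 0.2, 1.2]
finger_gap: 0.008
```

Request:
{"method": "apply_moves", "body": {
  "deltas": [
    [[0,-0.1,0.2,0,0,0,255],[0,-0.15,0.3,0,0,0,255],[0,-0.2,0.4,0,0,0,255],[0,-0.2,0.5,0,0,0,255],[0,-0.2,0.5,0,0,0,255],[0,-0.2,0.5,0,0,0,255],[0,-0.2,0.5,0,0,0,255]]
  ]
}}

```text
clock: 58.7
ee_pos: [0.4711, -0.018, 0.0436]
tool_rot: [[0.011, 1.0, 0.008], [1.0, -0.011, -0.005], [-0.005, 0.008, -1.0]]
ft_force: [-3.7, 1.8, 16.3]
finger_gap: 0.005
```

Request:
{"method": "apply_moves", "body": {
  "deltas": [
    [[0,-0.1,0.2,0,0,0,255],[0,-0.15,0.3,0,0,0,255],[0,-0.2,0.4,0,0,0,255],[0,-0.2,0.5,0,0,0,255],[0,-0.2,0.5,0,0,0,255],[0,-0.2,0.5,0,0,0,255],[0,-0.2,0.5,0,0,0,255]]
  ]
}}

```text
clock: 59.28
ee_pos: [0.4714, -0.018, 0.0435]
tool_rot: [[0.011, 1.0, 0.015], [1.0, -0.011, -0.006], [-0.006, 0.015, -1.0]]
ft_force: [-5.2, 0.8, 20.6]
finger_gap: 0.005
```

```bash
python3 - <<'E'
from h import *
go(spot(1,.09))
E
```

```text
at [ 0.4714 -0.018   0.0435] j [ -6.1 -14.7 104.3  -0.2  89.5  -5.5] f [-5.2  0.8 20.6] gap 0.005 t 59.28
(np.float64(0.5942891924778615), np.float64(0.06273555455601126), 0.09, -0.6) -> [ 8.19 12.27 -4.51] [ 0.015  0.006 -0.001]
```

Spot 3 is home too (firm at 0.0435). On to spots 1, 4 and 2 for the second round.

Request:
{"method": "apply_moves", "body": {
  "deltas": [
    [[0,0,-2,0.015,0,0,255],[0,0,-5.2,0.015,0,0,255],[2,3,-5.2,0.015,0,0,255],[4,6,-5.2,0.015,0,0,255],[6,9,-5.2,0.015,0,0,255],[8.1,12,-5.2,0.015,0,0,255],[8.1,12,-4,0.015,0,0,255],[8.1,12,-2,0.015,0,0,255]]
  ]
}}

```text
clock: 59.95
ee_pos: [0.5939, 0.0629, 0.065]
tool_rot: [[0.009, 1.0, 0.002], [1.0, -0.009, -0.006], [-0.006, 0.002, -1.0]]
ft_force: [0.0, 0.2, 0.1]
finger_gap: 0.011
```

```bash
python3 - <<'E'
from h import *
go(spot(1,.046))
E
```

```text
at [0.5939 0.0629 0.065 ] j [ 3.   5.4 83.1 -0.3 91.4  3.5] f [0.  0.2 0.1] gap 0.011 t 59.95
(np.float64(0.5942891924778615), np.float64(0.06273555455601126), 0.046, -0.6) -> [-0.    0.03  1.9 ] [0.002 0.006 0.001]
```

Request:
{"method": "apply_moves", "body": {
  "deltas": [
    [[0,0,0.5,0,0,0,255],[0,0,1,0,0,0,255],[0,0,1.4,0,0,0,255],[0,0,1.7,0,0,0,255],[0,0,1.9,0,0,0,255],[0,0,2.1,0,0,0,255],[0,0,2.1,0,0,0,255]]
  ]
}}

```text
clock: 60.53
ee_pos: [0.594, 0.0626, 0.0443]
tool_rot: [[0.01, 1.0, 0.003], [1.0, -0.01, -0.006], [-0.006, 0.003, -1.0]]
ft_force: [-0.6, -0.2, -0.1]
finger_gap: 0.006
```

Request:
{"method": "apply_moves", "body": {
  "deltas": [
    [[0,-0.1,0.2,0,0,0,255],[0,-0.15,0.3,0,0,0,255],[0,-0.2,0.4,0,0,0,255],[0,-0.2,0.5,0,0,0,255],[0,-0.2,0.5,0,0,0,255],[0,-0.2,0.5,0,0,0,255],[0,-0.2,0.5,0,0,0,255]]
  ]
}}

```text
clock: 61.12
ee_pos: [0.5941, 0.0626, 0.0436]
tool_rot: [[0.01, 1.0, 0.009], [1.0, -0.01, -0.005], [-0.005, 0.009, -1.0]]
ft_force: [-1.3, -0.3, 12.8]
finger_gap: 0.005
```

Request:
{"method": "apply_moves", "body": {
  "deltas": [
    [[0,-0.1,0.2,0,0,0,255],[0,-0.15,0.3,0,0,0,255],[0,-0.2,0.4,0,0,0,255],[0,-0.2,0.5,0,0,0,255],[0,-0.2,0.5,0,0,0,255],[0,-0.2,0.5,0,0,0,255],[0,-0.2,0.5,0,0,0,255]]
  ]
}}

```text
clock: 61.7
ee_pos: [0.5944, 0.0627, 0.0436]
tool_rot: [[0.01, 1.0, 0.017], [1.0, -0.01, -0.005], [-0.005, 0.017, -1.0]]
ft_force: [-2.5, -1.0, 17.0]
finger_gap: 0.006
```

```bash
python3 - <<'E'
from h import *
go(spot(4,.09))
E
```

```text
at [0.5944 0.0627 0.0436] j [ 3.   5.1 85.6 -0.3 88.4  3.5] f [-2.5 -1.  17. ] gap 0.006 t 61.7
(np.float64(0.5171108075221384), np.float64(-0.08873555455601126), 0.09, -0.6) -> [-15.24  -7.5   -4.69] [0.017 0.005 0.001]
```

Request:
{"method": "apply_moves", "body": {
  "deltas": [
    [[0,0,-2,0.015,0,0,255],[0,0,-5.2,0.015,0,0,255],[-3.5,-1.7,-5.2,0.015,0,0,255],[-7,-3.5,-5.2,0.015,0,0,255],[-10.5,-5.2,-5.2,0.015,0,0,255],[-14,-7,-5.2,0.015,0,0,255],[-15,-7.5,-4.5,0.015,0,0,255],[-15,-7.5,-2.5,0.015,0,0,255]]
  ]
}}

```text
clock: 62.37
ee_pos: [0.5181, -0.0896, 0.071]
tool_rot: [[0.014, 1.0, 0.007], [1.0, -0.014, -0.007], [-0.007, 0.007, -1.0]]
ft_force: [0.2, 0.6, 1.0]
finger_gap: 0.002
```

```bash
python3 - <<'E'
from h import *
go(spot(4,.046))
E
```

```text
at [ 0.5181 -0.0896  0.071 ] j [-13.3  -6.2  94.   -0.3  91.7 -12.5] f [0.2 0.6 1. ] gap 0.002 t 62.37
(np.float64(0.5171108075221384), np.float64(-0.08873555455601126), 0.046, -0.6) -> [ 0.1  -0.12  2.5 ] [ 0.007  0.007 -0.003]
```

Request:
{"method": "apply_moves", "body": {
  "deltas": [
    [[0.1,-0.1,0.6,0.005,0.005,0,255],[0.1,-0.1,1.2,0.005,0.005,0,255],[0.1,-0.1,1.7,0.005,0.005,0,255],[0.1,-0.1,2.1,0.005,0.005,0,255],[0.1,-0.1,2.3,0.005,0.005,0,255],[0.1,-0.1,2.5,0.005,0.005,0,255],[0.1,-0.1,2.7,0.005,0.005,0,255],[0.1,-0.1,2.7,0.005,0.005,0,255]]
  ]
}}

```text
clock: 63.03
ee_pos: [0.5177, -0.0884, 0.0442]
tool_rot: [[0.013, 1.0, 0.003], [1.0, -0.013, -0.002], [-0.002, 0.003, -1.0]]
ft_force: [-0.9, 1.0, -0.1]
finger_gap: 0.005
```

Request:
{"method": "apply_moves", "body": {
  "deltas": [
    [[0,-0.1,0.2,0,0,0,255],[0,-0.15,0.3,0,0,0,255],[0,-0.2,0.4,0,0,0,255],[0,-0.2,0.5,0,0,0,255],[0,-0.2,0.5,0,0,0,255],[0,-0.2,0.5,0,0,0,255],[0,-0.2,0.5,0,0,0,255]]
  ]
}}

```text
clock: 63.62
ee_pos: [0.5178, -0.0886, 0.0435]
tool_rot: [[0.013, 1.0, 0.009], [1.0, -0.013, -0.003], [-0.003, 0.009, -1.0]]
ft_force: [-2.6, 1.4, 14.6]
finger_gap: 0.003
```

Request:
{"method": "apply_moves", "body": {
  "deltas": [
    [[0,-0.1,0.2,0,0,0,255],[0,-0.15,0.3,0,0,0,255],[0,-0.2,0.4,0,0,0,255],[0,-0.2,0.5,0,0,0,255],[0,-0.2,0.5,0,0,0,255],[0,-0.2,0.5,0,0,0,255],[0,-0.2,0.5,0,0,0,255]]
  ]
}}

```text
clock: 64.2
ee_pos: [0.5182, -0.0887, 0.0435]
tool_rot: [[0.013, 1.0, 0.017], [1.0, -0.013, -0.004], [-0.004, 0.017, -1.0]]
ft_force: [-3.8, 1.9, 19.1]
finger_gap: 0.002
```

```bash
python3 - <<'E'
from h import *
go(spot(2,.09))
E
```

```text
at [ 0.5182 -0.0887  0.0435] j [-13.4  -6.   96.7  -0.   88.4 -12.7] f [-3.8  1.9 19.1] gap 0.002 t 64.2
(np.float64(0.5094056820237227), np.float64(0.058286998275361046), 0.09, -0.6) -> [14.67 -0.99 -4.72] [ 0.017  0.004 -0.002]
```

Request:
{"method": "apply_moves", "body": {
  "deltas": [
    [[0,0,-2,0.015,0,0,255],[0,0,-5,0.015,0,0,255],[3.7,-0.2,-5,0.015,0,0,255],[7.4,-0.4,-5,0.015,0,0,255],[11.1,-0.7,-5,0.015,0,0,255],[14.5,-1,-5,0.015,0,0,255],[14.5,-1,-4,0.015,0,0,255],[14.5,-1,-2,0.015,0,0,255]]
  ]
}}

```text
clock: 64.87
ee_pos: [0.5111, 0.0582, 0.0648]
tool_rot: [[0.009, 1.0, 0.007], [1.0, -0.009, -0.004], [-0.004, 0.007, -1.0]]
ft_force: [1.0, -1.0, -0.5]
finger_gap: 0.008
```

```bash
python3 - <<'E'
from h import *
go(spot(2,.046))
E
```

```text
at [0.5111 0.0582 0.0648] j [ 2.9 -7.7 96.1 -0.2 91.3  3.4] f [ 1.  -1.  -0.5] gap 0.008 t 64.87
(np.float64(0.5094056820237227), np.float64(0.058286998275361046), 0.046, -0.6) -> [ 0.01 -0.18  1.88] [0.007 0.004 0.001]
```

Request:
{"method": "apply_moves", "body": {
  "deltas": [
    [[0,-0.2,0.5,0,0,0,255],[0,-0.2,1,0,0,0,255],[0,-0.2,1.4,0,0,0,255],[0,-0.2,1.7,0,0,0,255],[0,-0.2,1.9,0,0,0,255],[0,-0.2,2.1,0,0,0,255],[0,-0.2,2.1,0,0,0,255]]
  ]
}}

```text
clock: 65.45
ee_pos: [0.5096, 0.0578, 0.044]
tool_rot: [[0.01, 1.0, 0.007], [1.0, -0.01, -0.004], [-0.004, 0.007, -1.0]]
ft_force: [-0.6, -0.3, -0.5]
finger_gap: 0.005
```

Request:
{"method": "apply_moves", "body": {
  "deltas": [
    [[0,-0.1,0.2,0,0,0,255],[0,-0.15,0.3,0,0,0,255],[0,-0.2,0.4,0,0,0,255],[0,-0.2,0.5,0,0,0,255],[0,-0.2,0.5,0,0,0,255],[0,-0.2,0.5,0,0,0,255],[0,-0.2,0.5,0,0,0,255]]
  ]
}}

```text
clock: 66.03
ee_pos: [0.5098, 0.0578, 0.0436]
tool_rot: [[0.01, 1.0, 0.014], [1.0, -0.01, -0.004], [-0.003, 0.014, -1.0]]
ft_force: [-2.9, -0.5, 15.5]
finger_gap: 0.003
```

Request:
{"method": "apply_moves", "body": {
  "deltas": [
    [[0,-0.1,0.2,0,0,0,255],[0,-0.15,0.3,0,0,0,255],[0,-0.2,0.4,0,0,0,255],[0,-0.2,0.5,0,0,0,255],[0,-0.2,0.5,0,0,0,255],[0,-0.2,0.5,0,0,0,255],[0,-0.2,0.5,0,0,0,255]]
  ]
}}

```text
clock: 66.62
ee_pos: [0.5102, 0.0579, 0.0435]
tool_rot: [[0.01, 1.0, 0.021], [1.0, -0.01, -0.003], [-0.003, 0.021, -1.0]]
ft_force: [-4.5, -0.1, 19.8]
finger_gap: 0.003
```

```bash
python3 - <<'E'
from h import *
go(spot(5,.09))
E
```

```text
at [0.5102 0.0579 0.0435] j [ 2.9 -8.2 98.7 -0.3 88.3  3.4] f [-4.5 -0.1 19.8] gap 0.003 t 66.62
(np.float64(0.6019943179762772), np.float64(-0.08428699827536107), 0.09, -0.6) -> [-14.14   9.41  -4.4 ] [0.021 0.003 0.001]
```

Request:
{"method": "apply_moves", "body": {
  "deltas": [
    [[0,0,-2,0.02,0,0,255],[0,0,-5.2,0.02,0,0,255],[-3.3,2.2,-5.2,0.02,0,0,255],[-6.6,4.4,-5.2,0.02,0,0,255],[-9.9,6.6,-5.2,0.02,0,0,255],[-13.2,8.8,-5.2,0.02,0,0,255],[-14,9.3,-4.5,0.02,0,0,255],[-14,9.3,-2.5,0.02,0,0,255]]
  ]
}}

```text
clock: 67.28
ee_pos: [0.6037, -0.0862, 0.0729]
tool_rot: [[0.014, 1.0, 0.006], [1.0, -0.014, -0.005], [-0.005, 0.006, -1.0]]
ft_force: [0.6, -0.1, 0.6]
finger_gap: 0.007
```

```bash
python3 - <<'E'
from h import *
go(spot(5,.046))
E
```

```text
at [ 0.6037 -0.0862  0.0729] j [-11.2   6.8  80.7  -0.2  92.  -10.4] f [ 0.6 -0.1  0.6] gap 0.007 t 67.28
(np.float64(0.6019943179762772), np.float64(-0.08428699827536107), 0.046, -0.6) -> [ 0.2  -0.19  2.68] [ 0.006  0.005 -0.003]
```

Request:
{"method": "apply_moves", "body": {
  "deltas": [
    [[0.2,-0.2,0.7,0,0,0,255],[0.2,-0.2,1.4,0,0,0,255],[0.2,-0.2,2,0,0,0,255],[0.2,-0.2,2.4,0,0,0,255],[0.2,-0.2,2.7,0,0,0,255],[0.2,-0.2,2.9,0,0,0,255],[0.2,-0.2,2.9,0,0,0,255]]
  ]
}}

```text
clock: 67.87
ee_pos: [0.602, -0.0839, 0.0441]
tool_rot: [[0.013, 1.0, 0.006], [1.0, -0.013, -0.005], [-0.005, 0.006, -1.0]]
ft_force: [-0.8, -0.3, 0.4]
finger_gap: 0.004
```

Request:
{"method": "apply_moves", "body": {
  "deltas": [
    [[0,-0.1,0.2,0,0,0,255],[0,-0.15,0.3,0,0,0,255],[0,-0.2,0.4,0,0,0,255],[0,-0.2,0.5,0,0,0,255],[0,-0.2,0.6,0,0,0,255],[0,-0.2,0.6,0,0,0,255],[0,-0.2,0.6,0,0,0,255]]
  ]
}}

```text
clock: 68.45
ee_pos: [0.6022, -0.084, 0.0436]
tool_rot: [[0.013, 1.0, 0.013], [1.0, -0.013, -0.006], [-0.006, 0.014, -1.0]]
ft_force: [-4.3, 0.1, 16.8]
finger_gap: 0.007
```

Request:
{"method": "apply_moves", "body": {
  "deltas": [
    [[0,0,-2,0.01,0,0,255],[0,0,-6,0.01,0,0,255],[0,-3,-10,0.01,0,0,255],[0,-6,-13,0.01,0,0,255],[-4,-9,-15,0.01,0,0,255],[-8,-12,-15,0.01,0,0,255],[-12,-14,-15,0.01,0,0,255],[-16,-14,-15,0.01,0,0,255]]
  ]
}}

```text
clock: 69.12
ee_pos: [0.4622, -0.2186, 0.1948]
tool_rot: [[0.011, 1.0, 0.007], [1.0, -0.011, -0.008], [-0.007, 0.007, -1.0]]
ft_force: [0.3, 0.2, -0.4]
finger_gap: 0.002
```

Request:
{"method": "apply_moves", "body": {
  "deltas": [
    [[-4,0,0,0,0,0,255],[-8,0,0,0,0,0,255],[-10,0,0,0,0,0,255],[-10,0,0,0,0,0,255]]
  ]
}}

```text
clock: 69.45
ee_pos: [0.46, -0.3224, 0.1951]
tool_rot: [[0.016, 1.0, 0.006], [1.0, -0.016, -0.009], [-0.008, 0.007, -1.0]]
ft_force: [0.4, -0.2, 1.1]
finger_gap: 0.003
```

```bash
python3 - <<'E'
from h import *
from scipy.optimize import least_squares
go()
a=snap('top','t40.png');b=snap('side','s40.png')
cv2.imwrite('pics/z1.png',cv2.resize(b['image'][130:250,250:390,::-1],None,fx=5,fy=5,interpolation=2))
cv2.imwrite('pics/z2.png',cv2.resize(a['image'][150:250,260:380,::-1],None,fx=5,fy=5,interpolation=2))
for n,s in(('top',a),('side',b)):
  hs=cv2.cvtColor(s['image'],cv2.COLOR_RGB2GRAY); u,v=proj(s,[.5557,-.013,.1]); x,y=int(u),int(v)
  m=hs[y-16:y+16,x-12:x+12]<55; ys,xs=np.nonzero(m); print(n,'knob px',xs.mean()+x-12,ys.mean()+y-16,m.sum(),ys.min()+y-16,ys.max()+y-16,'expected .089',np.round(proj(s,[.5557,-.013,.089]),1),'.095',np.round(proj(s,[.5557,-.013,.095]),1))
E
```

```text
at [ 0.46   -0.3224  0.1951] j [-38.4  -1.2  76.7  -0.2 103.9 -37.5] f [ 0.4 -0.2  1.1] gap 0.003 t 69.45
top knob px 318.4 196.0 5 195 198 expected .089 [317.5 200.2] .095 [317.6 200. ]<stdin>:9: RuntimeWarning: Mean of empty slice.
  ret = ret.dtype.type(ret / rcount)
Traceback (most recent call last):
ValueError: zero-size array to reduction operation minimum which has no identity
```

View pics/s40.png

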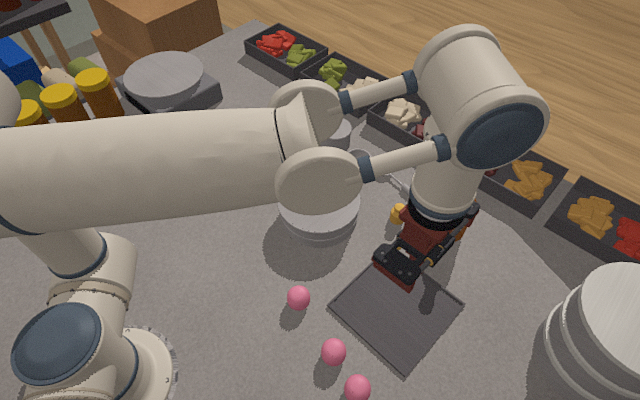

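View pics/z1.png

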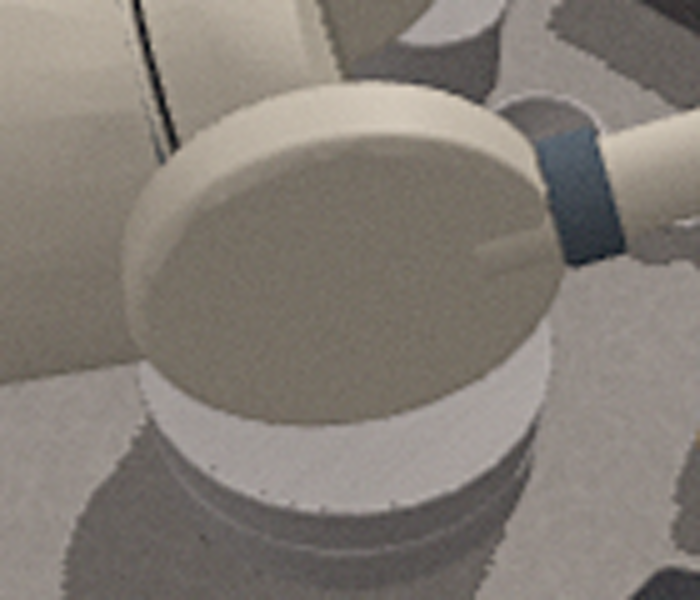

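View pics/t40.png

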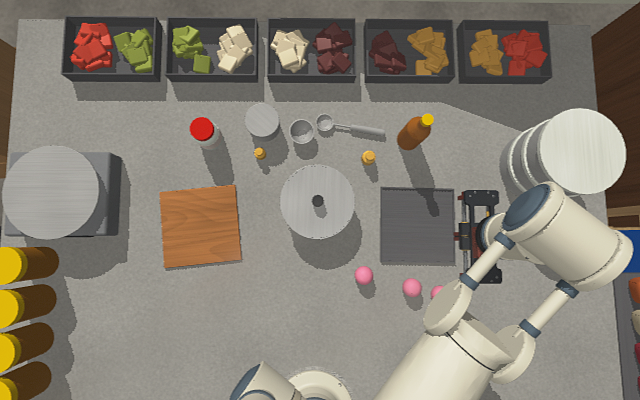

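The top picture shows the lid centred on the tub, its knob at (318,201), and the bystanders in place. I move the arm further off for one unobstructed side check.

Request:
{"method": "apply_moves", "body": {
  "deltas": [
    [[-2.5,-2.5,0,0,0,0,255],[-5,-5,0,0,0,0,255],[-7.5,-7.5,0,0,0,0,255],[-10,-10,0,0,0,0,255],[-12.5,-12.5,0,0,0,0,255],[-15,-15,0,0,0,0,255],[-17,-17,0,0,0,0,255],[-17,-17,0,0,0,0,255]]
  ]
}}

```text
clock: 70.22
ee_pos: [0.2863, -0.4882, 0.1955]
tool_rot: [[0.015, 1.0, 0.006], [1.0, -0.015, -0.008], [-0.008, 0.006, -1.0]]
ft_force: [1.1, -0.3, -0.4]
finger_gap: 0.004
```

```bash
python3 - <<'E'
from h import *
go()
b=snap('side')
im=cv2.resize(b['image'][130:250,250:390,::-1],None,fx=5,fy=5,interpolation=2)
cv2.imwrite('pics/z3.png',im)
E
```

```text
at [ 0.2863 -0.4882  0.1955] j [-6.31e+01 -6.00e-01  7.60e+01  1.00e-01  1.04e+02 -6.22e+01] f [ 1.1 -0.3 -0.4] gap 0.004 t 70.22
```

View pics/z3.png

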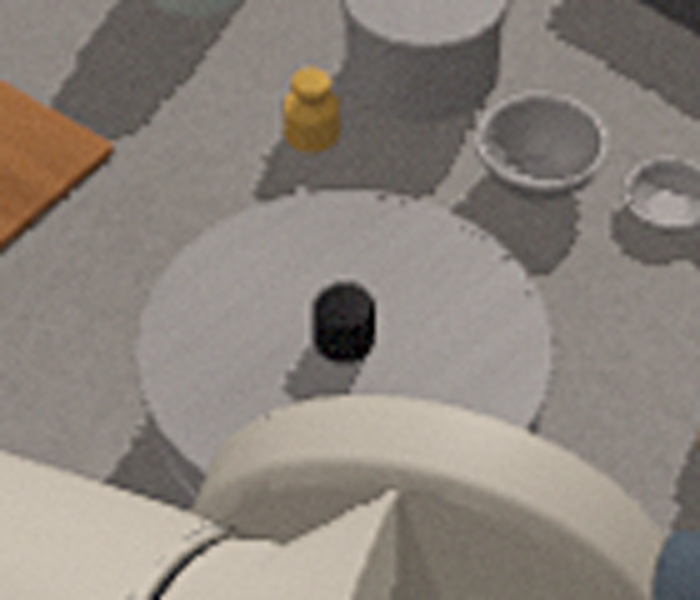

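The knob sits about 1.5 px lower than before the pressing, which is about 6 mm and matches the probed heights. I hand the job in.

```bash
python3 -c "
from station import finish_job
print(finish_job())"
```

```text
the job is handed in; nothing more can be done
None
```

All three brown balls are packed in the tub and the lid is pressed flush on the seal. The job was handed in at about 70 s of the allowed 210 s. I left the pink look-alikes alone.

**Balls:** I lowered each ball until its weight met the tub floor, at about 4 N, and then let go. The first grasp on one ball failed because the fingers closed on its top, pushing on the arm with about 21 N. The ball did not move in the pictures, and I regrasped it lower. The cause was that the fingertips really sit about 31 mm above the reported TCP height, so I worked from contact heights after that.

**Lid:** It rested on the untouched seal at the predicted height. I then pressed it in two rounds at six spots with about 15–21 N each.

**Last checks:**
- All six spots ended firm at a TCP height of 0.0435–0.0437, against 0.0497 with the lid on the untouched seal. That is the full 6 mm of travel.
- The side picture agrees: the knob is about 1.5 pixels lower, or roughly 6 mm.
- The top picture shows the lid centred on the tub and the other things where they were.
- The arm hid the front edge of the tub in the last side picture, so flushness there rests on the probed heights.

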